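# Load the power-module feeder and dispense the first one

### The job

Draw the keeper pin out of the mouth of the module feeder and lay it in the open notch beside it, then load every power module from the mat into the feeder, one by one and lying flat, right way up, the finned ones first so that they will all come out before the plain ones. Once all are in, push the ejector fully in so that the first module comes out into the delivery tray, then draw the ejector fully back so that the rest settle; leave the other things on the bench alone.

Things in the scene. Friction and masses are not known exactly. Their poses are not given: they have to be found in the camera images.
- feeder: Fixed gravity-feed magazine, an upright shaft on a grey base plate. Origin: the shaft's axis at bench level; x away from the robot at yaw 0, y left, z up. Shaft inside 65 (x) x 42 (y) mm, closed end walls at -x and +x; each y side is an open slot 41 mm wide between two corner lips, for the fingers: grip a module across its 36 mm, its length along the feeder's x.
- magazine_floor (a point): Centre of the shaft's floor, 8 mm above the bench; axes as the feeder. A module lying on it has its centre 9 mm above, each further one 18 mm more. Here the -y side is open, 21 mm high, to the delivery tray, and the ejector enters from +y.
- magazine_mouth (a point): Centre of the shaft's flared mouth, 125 mm above the bench, its highest edge at 126 mm; axes as the feeder. A gripper body lower than that hits the mouth, so a module is let go level in the upper part of the shaft and drops onto the stack.
- bore (a point): Outer end of the pin's bore, in a boss on the feeder's -x wall, 100 mm above the bench; the bore runs along the feeder's x, 10 mm square and 28 mm long, and ends in the upper shaft. The boss is 49 mm wide (y).
- notch (a point): Parking notch: open-topped channel along the feeder's x, 13 mm wide and 28 mm long, in a block at the front right of the feeder, 65 mm to its -y. Point: middle of the channel, 60 mm above the bench, where the axis of a parked shank lies; channel floor 4 mm lower, cheeks 14 mm higher. Axes as the feeder. Parked, the knob hangs over the block's -x end.
- pin: Loose keeper pin: black square knob 18 x 18 x 18 mm, steel shank 8 mm thick, 62 mm long; 40 g, balanced 31 mm from the knob's centre. Origin: knob centre; shank along +x (9 to 71 mm). At the start in the bore, barring the shaft, knob towards the robot, 12 mm of bare shank between knob and boss; drawn 50 mm along the feeder's -x its tip is free.
- pin_mid (a point): Point on the pin's shank 37 mm from the knob's centre; when parked it lies at the notch.
- ejector (a joint): Ejector travel in m: 0 = drawn fully back (feeder's +y), 0.05 = pushed fully in (-y). Stays where left; about 2 N alone, up to 8 N with a full stack. Its blade, 7 mm high, pushes the lowest module into the delivery tray and carries the rest of the stack until drawn back, when the stack drops onto the floor.
- ejector_handle (a point): Grip point of the ejector's upright black round handle, 18 mm thick, top 66 mm above the bench, 14 mm above this point; the blade below has its top at 15 mm. It stands 145 mm to the feeder's +y of the shaft's axis drawn back, 95 mm pushed in.
- delivery (a point): Middle of the delivery tray's floor, 58 mm to the -y of the shaft's axis, 8 mm above the bench; inside 65 (x) x 70 (y) mm, rim 16 mm high. A module just ejected has its centre about 46 mm from the shaft's axis.
- finned1: Power module to load: dark metal with upright cooling fins across its top; block 60 (x) x 36 (y) x 18 (z) mm, about 90 g. Finned and plain are the same outer size; fins or label face up. 2 or 3 finned and 2 or 3 plain ones are present; an absent one reads None from the start. Origin: the block's centre.
- finned2: Power module to load: dark metal with upright cooling fins across its top; block 60 (x) x 36 (y) x 18 (z) mm, about 90 g. Finned and plain are the same outer size; fins or label face up. 2 or 3 finned and 2 or 3 plain ones are present; an absent one reads None from the start. Origin: the block's centre.
- finned3: Power module to load: dark metal with upright cooling fins across its top; block 60 (x) x 36 (y) x 18 (z) mm, about 90 g. Finned and plain are the same outer size; fins or label face up. 2 or 3 finned and 2 or 3 plain ones are present; an absent one reads None from the start. Origin: the block's centre.
- plain1: Power module to load: dark metal with a smooth top that carries a small blank paper label; block 60 (x) x 36 (y) x 18 (z) mm, about 90 g. Finned and plain are the same outer size; fins or label face up. 2 or 3 finned and 2 or 3 plain ones are present; an absent one reads None from the start. Origin: the block's centre.
- plain2: Power module to load: dark metal with a smooth top that carries a small blank paper label; block 60 (x) x 36 (y) x 18 (z) mm, about 90 g. Finned and plain are the same outer size; fins or label face up. 2 or 3 finned and 2 or 3 plain ones are present; an absent one reads None from the start. Origin: the block's centre.
- plain3: Power module to load: dark metal with a smooth top that carries a small blank paper label; block 60 (x) x 36 (y) x 18 (z) mm, about 90 g. Finned and plain are the same outer size; fins or label face up. 2 or 3 finned and 2 or 3 plain ones are present; an absent one reads None from the start. Origin: the block's centre.
- screwdriver: Screwdriver, bystander: leave alone. Origin: underside.
- spool: Wire spool 60 mm wide, 40 mm high, bystander: leave alone. Origin: underside.
- multimeter: Yellow multimeter 75 x 150 x 35 mm, bystander: leave alone. Origin: underside.
- parts_box: Small clear parts box 90 x 70 x 24 mm, bystander: leave alone. Origin: underside.

How it is judged (in metres and radians):
On the way, in this order (a step that is already met when the one before it is completed fails the run):
1. the keeper pin lies in the notch (x of pin_mid in the frame of notch between -0.014 and 0.014 m and y of pin_mid in the frame of notch between -0.006 and 0.006 m and z of pin_mid in the frame of notch between -0.004 and 0.006 m and angle between the x axis of pin and the x axis of feeder, either way round below 0.15 rad), for 0.2 s.
2. every module lies flat in the magazine, all plain ones above all finned ones (all of step 1 and horizontal distance between each of finned1, finned2, finned3, plain1, plain2, plain3 and magazine_floor below 0.008 m and angle between each of finned1, finned2, finned3, plain1, plain2, plain3's own z axis and vertical below 0.15 rad and height (world z) of each of finned1, finned2, finned3, plain1, plain2, plain3 below 0.125 m and z of each of plain1, plain2, plain3 in the frame of finned1 above -0.006 m and z of each of plain1, plain2, plain3 in the frame of finned2 above -0.006 m and z of each of plain1, plain2, plain3 in the frame of finned3 above -0.006 m and linear speed of each of finned1, finned2, finned3, plain1, plain2, plain3 below 0.02 m/s), for 0.2 s.
3. the ejector is pushed fully in and one finned module is in the delivery tray (value of joint ejector above 0.045 m and ((horizontal distance between finned1 and delivery below 0.022 m and height (world z) of finned1 below 0.03 m) or (horizontal distance between finned2 and delivery below 0.022 m and height (world z) of finned2 below 0.03 m) or (horizontal distance between finned3 and delivery below 0.022 m and height (world z) of finned3 below 0.03 m))), for 0.1 s.
At the end, for the whole second after the job is handed in: Pin in the notch (14 mm along, 6 mm across, 0.15 rad); exactly one finned module in the delivery tray; all others flat, top up (0.15 rad), in the magazine, every plain one above every finned one; ejector drawn back to within 5 mm; all at rest (all of step 1 and ((horizontal distance between finned1 and delivery below 0.022 m and height (world z) of finned1 below 0.03 m) or (horizontal distance between finned2 and delivery below 0.022 m and height (world z) of finned2 below 0.03 m) or (horizontal distance between finned3 and delivery below 0.022 m and height (world z) of finned3 below 0.03 m)) and ((horizontal distance between finned1 and delivery below 0.022 m and height (world z) of finned1 below 0.03 m) or (horizontal distance between finned1 and magazine_floor below 0.008 m and angle between finned1's own z axis and vertical below 0.15 rad and height (world z) of finned1 below 0.125 m)) and ((horizontal distance between finned2 and delivery below 0.022 m and height (world z) of finned2 below 0.03 m) or (horizontal distance between finned2 and magazine_floor below 0.008 m and angle between finned2's own z axis and vertical below 0.15 rad and height (world z) of finned2 below 0.125 m)) and ((horizontal distance between finned3 and delivery below 0.022 m and height (world z) of finned3 below 0.03 m) or (horizontal distance between finned3 and magazine_floor below 0.008 m and angle between finned3's own z axis and vertical below 0.15 rad and height (world z) of finned3 below 0.125 m)) and horizontal distance between each of plain1, plain2, plain3 and magazine_floor below 0.008 m and angle between each of plain1, plain2, plain3's own z axis and vertical below 0.15 rad and height (world z) of each of plain1, plain2, plain3 below 0.125 m and z of each of plain1, plain2, plain3 in the frame of finned1 above -0.006 m and z of each of plain1, plain2, plain3 in the frame of finned2 above -0.006 m and z of each of plain1, plain2, plain3 in the frame of finned3 above -0.006 m and value of joint ejector below 0.005 m and linear speed of each of finned1, finned2, finned3, plain1, plain2, plain3, pin below 0.02 m/s); the robot touches nothing.
It fails at once if a bystander is moved more than 4 cm (distance of any of screwdriver, spool, multimeter, parts_box from where it was at the start of the episode above 0.04 m).
Of finned1, finned2, finned3 only 2 to 3 are there at a start; the rules pass over those that are not, and their reading is None.
Of plain1, plain2, plain3 only 2 to 3 are there at a start; the rules pass over those that are not, and their reading is None.
At some moment in a run one of finned1, finned2, finned3, plain1, plain2, plain3 may be knocked a few centimetres aside while the robot is not near it.
Once in a run the grip may slacken for a moment while it holds something.
It also fails if it takes over 208 s, if anything falls off the work surface, if the arm or the gripper's body presses on something with over 40 N, if the wrist force passes 120 N, or if a joint passes its speed limit or range.

### The arm

A 6-joint arm with a two-finger parallel gripper is mounted at the origin on the work surface. World frame = base frame: x ahead of the robot, y to its left, z up, the work surface at z = 0. Lengths are in mm, angles in rad, forces in N, time in s.
With the tool pointing down it reaches from about 350 to 975 mm from the base axis. Payload 7.1 kg.
Tool frame: the origin (TCP) lies at the very end of the fingers, on their centre line; the grasp point (between the pads) lies 19 mm behind it; y points along the fingers, x is the direction in which the jaws open and shut, and the axes are right-handed (so a half turn about y gives the same grasp; the last joint's range is limited). The gripper opens to 88 mm and grips with 3 to 60 N. Pads are 20 mm wide; open, the fingers measure 115 mm over their backs; the gripper's body (75 mm by 178 mm) begins 61 mm behind the grasp point.
Start: joints at [-1.234, 0.423, 1.63, -0, 1.089, -0.019], TCP at [217.729, -585.831, 193.075] pointing down, gripper open.
Joint ranges: [-3, 3], [-0.9, 2.11], [0.09, 2.58], [-1.31, 4.45], [0.11, 2.69], [-2.54, 2.54]. Speed limits (rad/s): [2.39, 2.39, 3.01, 3.14, 3.14, 3.14].

### API

Orientations are given as a rotation vector (axis times angle).
In Python, from workcell import ctrl gives the robot as it stands. The module is installed in compiled form; this text tells all that it offers.
- The arm moves only by the tool jog_arm, never from a script. Its argument "steps" is a list of rows, each an object with "turn": the turn, a rotation vector about the world's x, y, z scaled (see below), a list of three; "dp": the shift along the world's x, y, z scaled (see below), a list of three; "claw": the opening, from 0 (shut) to 1 (fully open). In form: [{"turn": [wx, wy, wz], "dp": [x, y, z], "claw": claw}, ...]. A call has 1 to 12 rows; each row is the pose to reach, as a shift and turn from the pose measured when the call began, turning the shorter way round; what a row does not reach only later rows make up. The controller multiplies each number of a shift by 80 mm and each number of a turn by pi rad. A row lasts 1/12 s, in which the tool goes at most 41.7 mm and 7.16 degrees, less where a joint would pass 70% of its speed; a pose out of reach is approached as far as the arm can. A call with a number of a shift or a turn outside -1 to 1 is refused whole. A call with a gripper value outside its range is refused whole. The fingers move at their own pace and stop on an object; the grip force is fixed at half the most. Time passes only in rows, so rows that repeat a pose let the fingers close. It gives the time, the measured TCP pose, the force and the opening at its end, in the units of the state.
- ctrl.get_obs(): the state, without advancing time (a new reading comes with each control period).
- ctrl.get_image(name): name is "scene" or "top" or "wrist"; returns a dict with "img" (420x560x3 uint8, red, green, blue), "range_z" (420x560 float32, mm along the optical axis (not along the pixel's ray), 0 where there is no reading), "fovy" (degrees; the focal length in pixels is half the picture's height over the tangent of half this angle, whatever the lens; pixels are square), "cx", "cy" (the principal point, pixels), "dist_coeffs" ([k1, k2, p1, p2, k3] as OpenCV has them; the pictures are not rectified), "camera_from_world" (4x4, takes a point from world to camera coordinates); the wrist camera has in their place "hand_eye" (4x4, takes a point from camera to tool coordinates, whose origin is the TCP and whose axes are the tool frame's). Camera axes: x right, y down, z forward; pixel columns grow to the right and rows downward; lengths in mm; the calibration is good to about 2 mm. A picture is of the moment at which its call begins: read the wrist's pose just before it.
- ctrl.close_job(): hands the job in, once; it reports no verdict.
The state is a dict: "t": time; "qpos": joint angles; "qvel": joint speeds; "joint_torque": joint torques, N m; "ee_pos": TCP position; "orientation": TCP orientation; "ft_force": force on the tool from outside, world axes, zero at the start; "moment": the same for the moment, N m; "width": finger opening in mm.
Only numpy, scipy, OpenCV 4.12 (cv2) and the standard library are available. Lean on these libraries where they do the work, as an engineer would, in place of code of your own. Each camera call takes 0.05 s, during which the arm holds its last target.

## Working session

There is one attempt and no reset: what is moved stays moved. The work goes in short steps, Python scripts to look and compute and a tool call to move; the robot and the scene stay as the last step left them, time stands still between calls to the robot, and variables do not carry over. Pictures are saved under pics/ and viewed, and the job is handed in when it is done.

Besides the shell and the picture viewer there is one more tool, called after "Request:" as a command line: name --argument value ..., lists and objects as JSON in quotes. jog_arm: Moves the arm, as the interface text tells. Its arguments: {"type":"object","properties":{"steps":{"type":"array","items":{"type":"object","properties":{"turn":{"type":"array","items":{"type":"number"}},"dp":{"type":"array","items":{"type":"number"}},"claw":{"type":"number"}}}}},"required":["steps"]}

```bash
mkdir -p pics; cat > h.py <<'E'
import numpy as np, cv2
from workcell import ctrl
from scipy.spatial.transform import Rotation as R
def grab(name,fn=None):
    o=ctrl.get_obs(); d=ctrl.get_image(name)
    if fn: cv2.imwrite('pics/'+fn+'.png',d['img'][:,:,::-1])
    h=d['img'].shape[0]; f=h/2/np.tan(np.radians(d['fovy'])/2)
    K=np.array([[f,0,d['cx']],[0,f,d['cy']],[0,0,1]])
    if 'hand_eye' in d:
        T=np.eye(4);T[:3,:3]=R.from_rotvec(o['orientation']).as_matrix();T[:3,3]=o['ee_pos']
        W=T@d['hand_eye']
    else: W=np.linalg.inv(d['camera_from_world'])
    return dict(img=d['img'],z=d['range_z'],K=K,D=np.array(d['dist_coeffs'],float),W=W,o=o)
def rays(c,uv):
    n=cv2.undistortPoints(np.array(uv,float).reshape(-1,1,2),c['K'],c['D']).reshape(-1,2)
    return np.c_[n,np.ones(len(n))]@c['W'][:3,:3].T, c['W'][:3,3]
def onplane(c,uv,h):
    r,o=rays(c,uv); return o+r*((h-o[2])/r[:,2])[:,None]
def depthpts(c,uv):
    uv=np.array(uv).reshape(-1,2); r,o=rays(c,uv); z=c['z'][uv[:,1].astype(int),uv[:,0].astype(int)]
    return o+r*z[:,None]
def cloud(c):
    v,u=np.mgrid[0:c['img'].shape[0],0:c['img'].shape[1]]
    uv=np.c_[u.ravel(),v.ravel()]; p=depthpts(c,uv); p[c['z'].ravel()==0]=np.nan
    return p.reshape(v.shape+(3,))
def proj(c,P):
    M=np.linalg.inv(c['W']); rv,_=cv2.Rodrigues(M[:3,:3]); return cv2.projectPoints(np.array(P,float).reshape(-1,1,3),rv,M[:3,3],c['K'],c['D'])[0].reshape(-1,2)
E
python3 - <<'E'
from h import *
for n in('scene','top','wrist'):
    c=grab(n,n+'0'); print(n,c['K'][0,0],c['D'],c['W'].round(3).tolist(),(c['z']>0).mean())
print(c['o'])
E
```

```text
scene 445.1226416926175 [-0.00189141  0.          0.          0.          0.        ] [[0.677, 0.526, -0.514, 1116.263], [0.736, -0.484, 0.473, -488.212], [-0.0, -0.699, -0.715, 843.486], [0.0, 0.0, 0.0, 1.0]] 0.9959311224489796
top 461.76355163313536 [-0.13600285  0.          0.          0.          0.        ] [[0.024, -0.973, 0.229, 319.073], [-1.0, -0.022, 0.01, 0.108], [-0.005, -0.229, -0.973, 1305.696], [0.0, 0.0, 0.0, 1.0]] 0.9960076530612245
wrist 352.9987769943318 [-0.05639633  0.          0.          0.          0.        ] [[0.348, -0.904, -0.249, 286.373], [-0.937, -0.336, -0.09, -560.647], [-0.002, 0.265, -0.964, 384.554], [0.0, 0.0, 0.0, 1.0]] 0.9958630952380952
{'t': 0.1, 'qpos': array([-1.23402245e+00,  4.23730598e-01,  1.63059478e+00, -2.40134586e-05,
        1.08864401e+00, -1.90415255e-02]), 'qvel': array([ 0.00040124, -0.00125745, -0.00090158, -0.0006125 , -0.00038234,
        0.0002901 ]), 'joint_torque': array([-5.18617053e-04, -5.45615816e+01, -2.74324501e+01,  6.45029219e-02,
        1.88591075e-02, -4.69458064e-05]), 'ee_pos': array([ 217.53409699, -585.33826936,  192.40798187]), 'orientation': array([-1.35597457,  0.94403404, -0.9421708 ]), 'ft_force': array([-0.75709453, -0.15868595,  0.32939237]), 'moment': array([-0.02094579, -0.00637695, -0.04472683]), 'width': 87.88912134438867}
```

View pics/scene0.png

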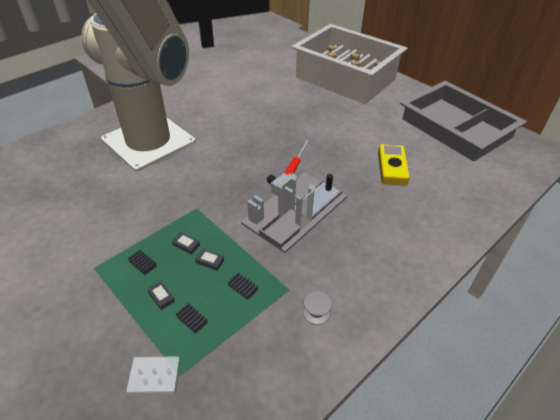

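View pics/top0.png

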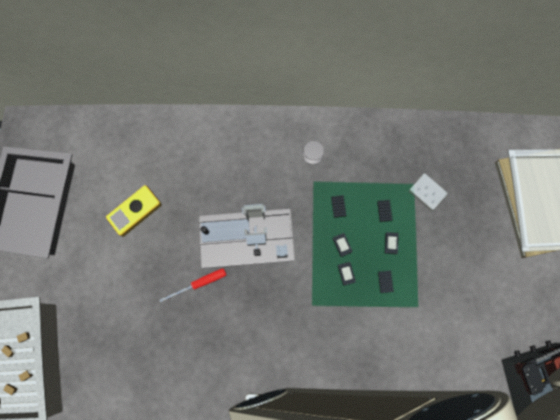

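View pics/wrist0.png

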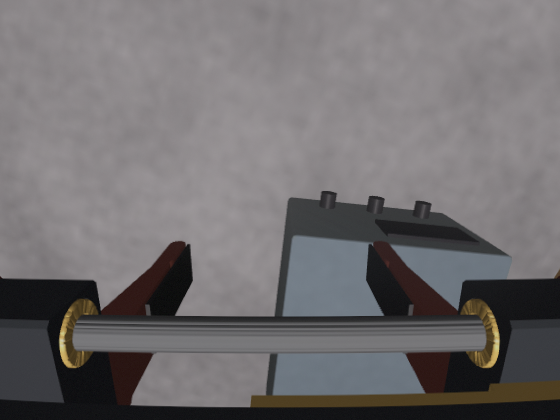

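```bash
python3 - <<'E'
from h import *
c=grab('top'); s=grab('scene')
t=cv2.resize(c['img'][170:320,180:440],None,fx=3,fy=3,interpolation=cv2.INTER_CUBIC); cv2.imwrite('pics/topc.png',t[:,:,::-1])
t=cv2.resize(s['img'][150:350,90:360],None,fx=2.9,fy=2.9,interpolation=cv2.INTER_CUBIC); cv2.imwrite('pics/scenec.png',t[:,:,::-1])
hsv=cv2.cvtColor(c['img'],cv2.COLOR_RGB2HSV)
g=cv2.inRange(hsv,(60,80,30),(95,255,255)); ys,xs=np.where(g); 
m=np.zeros_like(g); cn=max(cv2.findContours(g,0,2)[0],key=cv2.contourArea); hull=cv2.convexHull(cn); cv2.drawContours(m,[hull],-1,255,-1)
print(onplane(c,cv2.boxPoints(cv2.minAreaRect(cn)),0).round())
r=cv2.erode(m,np.ones((7,7)))&~g
for k in cv2.findContours(r,0,2)[0]:
    if cv2.contourArea(k)<60: continue
    P=onplane(c,k.reshape(-1,2).astype(float),18)[:,:2].astype(np.float32); (x,y),wh,a=cv2.minAreaRect(P)
    print(cv2.minAreaRect(k)[0],(round(x),round(y)),np.round(wh),round(a))
# feeder corners in top
uv=[(200,216),(292,209),(294,262),(202,267)]
print(onplane(c,uv,8).round()); print(depthpts(c,[(257,252),(255,227),(255,208),(281,251),(205,230),(313,150),(210,280)]).round())
E
```

```text
[[ 705.  -67.    0.]
 [ 713. -377.    0.]
 [ 351. -364.    0.]
 [ 347.  -71.    0.]]
(385.16461181640625, 281.481689453125) (417, -271) [58. 36.] 5
(346.2358093261719, 273.0754699707031) (438, -162) [59. 36.] 16
(342.12933349609375, 244.30172729492188) (519, -150) [60. 37.] 24
(391.2292785644531, 242.6017303466797) (527, -290) [36. 60.] 85
(384.4846496582031, 210.37693786621094) (621, -273) [60. 36.] 6
(338.1877746582031, 205.90830993652344) (630, -139) [60. 35.] 7
[[594. 259.   8.]
 [620.  -7.   8.]
 [468. -16.   8.]
 [447. 244.   8.]]
[[480.  83. 108.]
 [548.  91. 101.]
 [595.  92. 118.]
 [492.  21.  53.]
 [542. 230.  68.]
 [790. -64.  41.]
 [410. 216.  23.]]
```

View pics/topc.png

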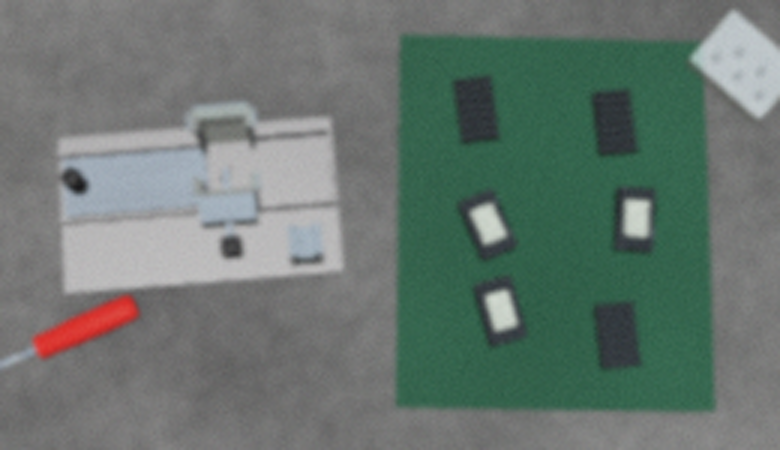

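View pics/scenec.png

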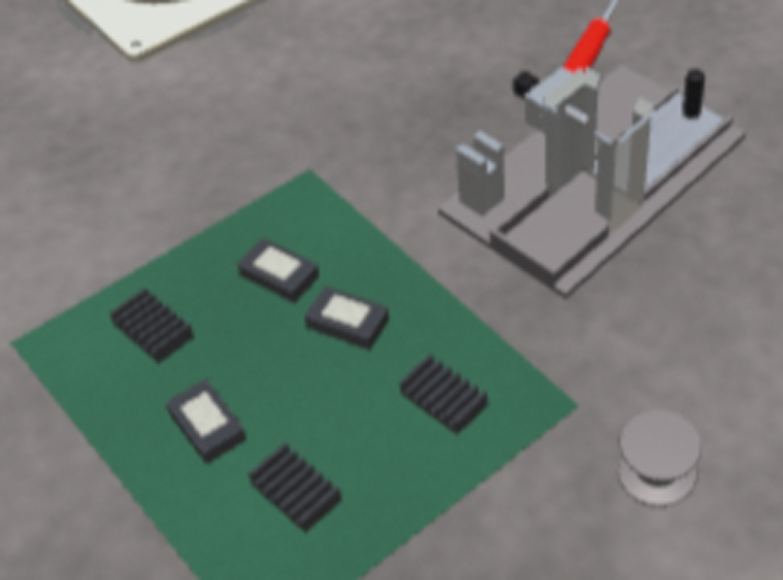

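Request:
jog_arm --steps '[{"dp": [0.5,0.7,0.7],"turn": [0,0,0],"claw": 1},{"dp": [1,1,1],"turn": [0,0,0],"claw": 1},{"dp": [1,1,1],"turn": [0,0,0],"claw": 1},{"dp": [1,1,1],"turn": [0,0,0],"claw": 1}]'

```text
t: 0.58
ee_pos: [300.7, -504.4, 276.0]
orientation: [-1.358, 0.939, -0.945]
ft_force: [1.1, -0.8, 1.0]
width: 88.2
```

```bash
python3 - <<'E'
from h import *
o=ctrl.get_obs(); print(o['t'],R.from_rotvec(o['orientation']).as_matrix().round(3),o['ee_pos'],o['qpos'])
E
```

```text
0.5833 [[ 0.35   0.003  0.937]
 [-0.937 -0.002  0.35 ]
 [ 0.003 -1.     0.002]] [ 300.67041701 -504.41378811  276.0431782 ] [-1.05426515e+00  2.81592615e-01  1.63679047e+00  1.35281885e-03
  1.21991608e+00  1.58596809e-01]
```

Request:
jog_arm --steps '[{"dp": [0.3,0.5,0.2],"turn": [0,0,-0.03],"claw": 1},{"dp": [0.6,1,0.4],"turn": [0,0,-0.06],"claw": 1},{"dp": [0.6,1,0.4],"turn": [0,0,-0.086],"claw": 1}]'

```text
t: 0.83
ee_pos: [350.3, -422.1, 309.5]
orientation: [-1.248, 1.143, -1.151]
ft_force: [-0.3, -0.9, -0.0]
width: 88.1
```

Request:
jog_arm --steps '[{"dp": [0.3,0.5,0.2],"turn": [0,0,0],"claw": 1},{"dp": [0.5,1,0.4],"turn": [0,0,0],"claw": 1},{"dp": [0.5,1,0.4],"turn": [0,0,0],"claw": 1}]'

```text
t: 1.08
ee_pos: [391.8, -339.3, 343.1]
orientation: [-1.248, 1.14, -1.151]
ft_force: [-0.7, -0.7, -0.0]
width: 87.8
```

Request:
jog_arm --steps '[{"dp": [0.2,0.5,0.2],"turn": [0,0,0],"claw": 1},{"dp": [0.2,1,0.2],"turn": [0,0,0],"claw": 1},{"dp": [0.2,1,0.2],"turn": [0,0,0],"claw": 1},{"dp": [0.2,1,0.2],"turn": [0,0,0],"claw": 1},{"dp": [0.2,1,0.2],"turn": [0,0,0],"claw": 1}]'

```text
t: 1.5
ee_pos: [407.7, -259.5, 358.9]
orientation: [-1.249, 1.139, -1.15]
ft_force: [0.0, 0.6, -0.2]
width: 87.6
```

```bash
python3 - <<'E'
from h import *
c=grab('wrist','w1');print(c['o']['ee_pos'])
E
```

```text
[ 407.72768208 -259.53735412  358.87521933]
```

View pics/w1.png

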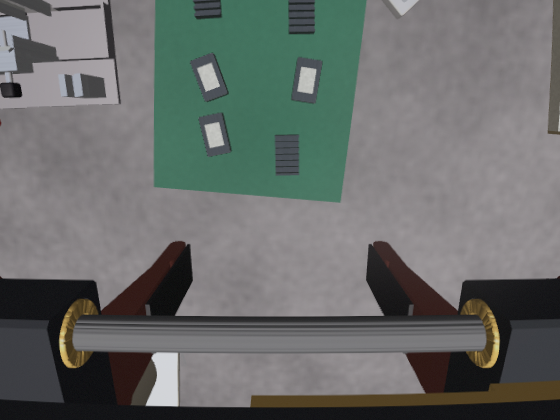

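Request:
jog_arm --steps '[{"dp": [0,0.5,-0.2],"turn": [0,0,0],"claw": 1},{"dp": [0,1,-0.2],"turn": [0,0,0],"claw": 1},{"dp": [0,1,-0.2],"turn": [0,0,0],"claw": 1}]'

```text
t: 1.8
ee_pos: [406.4, -176.8, 341.2]
orientation: [-1.248, 1.144, -1.147]
ft_force: [0.2, 0.2, 0.4]
width: 87.9
```

Request:
jog_arm --steps '[{"dp": [0,0.5,-0.2],"turn": [0,0,0],"claw": 1},{"dp": [0,1,-0.2],"turn": [0,0,0],"claw": 1},{"dp": [0,1,-0.2],"turn": [0,0,0],"claw": 1}]'

```text
t: 2.05
ee_pos: [405.6, -93.7, 324.0]
orientation: [-1.249, 1.145, -1.143]
ft_force: [0.7, -0.8, -1.2]
width: 87.5
```

Request:
jog_arm --steps '[{"dp": [0,0.5,-0.2],"turn": [0,0,0],"claw": 1},{"dp": [0,1,-0.2],"turn": [0,0,0],"claw": 1},{"dp": [0,1,-0.2],"turn": [0,0,0],"claw": 1},{"dp": [0,1,-0.2],"turn": [0,0,0],"claw": 1}]'

```text
t: 2.38
ee_pos: [406.0, -13.3, 307.7]
orientation: [-1.251, 1.143, -1.141]
ft_force: [-0.5, 0.4, -0.6]
width: 87.6
```

Request:
jog_arm --steps '[{"dp": [0,0.5,-0.2],"turn": [0,0,0],"claw": 1},{"dp": [0,1,-0.2],"turn": [0,0,0],"claw": 1},{"dp": [0,1,-0.2],"turn": [0,0,0],"claw": 1},{"dp": [0,1,-0.2],"turn": [0,0,0],"claw": 1},{"dp": [0,1,-0.2],"turn": [0,0,0],"claw": 1}]'

```text
t: 2.8
ee_pos: [406.8, 65.1, 291.9]
orientation: [-1.251, 1.143, -1.142]
ft_force: [0.6, 0.4, -0.1]
width: 87.8
```

```bash
python3 - <<'E'
from h import *
c=grab('wrist','w2');print(c['o']['ee_pos'],c['o']['qvel'].round(3))
np.savez('w2.npz',**{k:c[k] for k in('img','z','K','D','W')})
E
```

```text
[406.80758674  65.12358648 291.8567844 ] [-0.023 -0.009  0.003  0.003 -0.001  0.007]
```

View pics/w2.png

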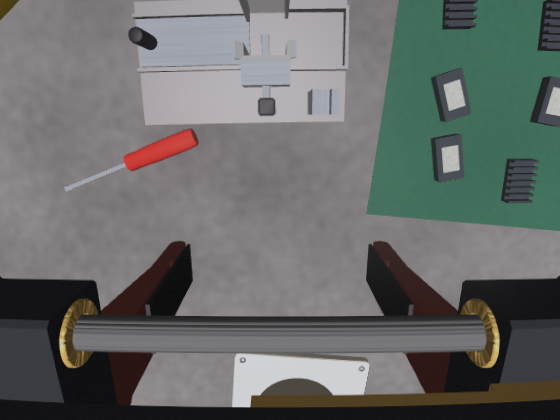

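Request:
jog_arm --steps '[{"dp": [-0.2,0.2,0.5],"turn": [0,0,0],"claw": 1},{"dp": [-0.4,0.2,1],"turn": [0,0,0],"claw": 1},{"dp": [-0.4,0.2,1],"turn": [0,0,0],"claw": 1},{"dp": [-0.4,0.2,1],"turn": [0,0,0],"claw": 1},{"dp": [-0.4,0.2,1],"turn": [0,0,0],"claw": 1}]'

```text
t: 3.27
ee_pos: [375.1, 79.5, 371.8]
orientation: [-1.248, 1.145, -1.146]
ft_force: [0.4, 0.8, -0.9]
width: 87.5
```

```bash
python3 - <<'E'
from h import *
c=grab('wrist','w3');print(c['o']['ee_pos'],c['o']['qvel'].round(3))
np.savez('w3.npz',**{k:c[k] for k in('img','z','K','D','W')})
P=cloud(c)
x,y,z=P[...,0],P[...,1],P[...,2]
roi=(x>420)&(x<640)&(y>-40)&(y<270)
print(np.nanmin(z[roi]),np.nanmax(z[roi]))
print(np.histogram(z[roi&(z>4)],bins=np.arange(4,134,4)))
vis=np.zeros(z.shape+(3,),np.uint8)
vis[...]=cv2.applyColorMap(np.nan_to_num(np.clip(z*2,0,255)).astype(np.uint8),cv2.COLORMAP_JET)
t=np.vstack([cv2.resize(c['img'][0:150,110:380][:,:,::-1],None,fx=2,fy=2,interpolation=2),cv2.resize(vis[0:150,110:380],None,fx=2,fy=2,interpolation=0)]);cv2.imwrite('pics/w3c.png',t)
E
```

```text
[375.0885566   79.52047977 371.83042912] [ 0.007  0.028  0.024 -0.002 -0.001  0.006]
-3.6230431587342764 128.5391161185521
(array([2988, 7266, 2675, 1952,  429,  579,   65,   39,   21,   38,   29,
         29,   79,  157,   33,  188,   39,  296,   20,    0,    9,   12,
         16,   26,  153,  144,  134,  225,  626,  167,  262,    4]), array([  4,   8,  12,  16,  20,  24,  28,  32,  36,  40,  44,  48,  52,
        56,  60,  64,  68,  72,  76,  80,  84,  88,  92,  96, 100, 104,
       108, 112, 116, 120, 124, 128, 132]))
```

View pics/w3c.png

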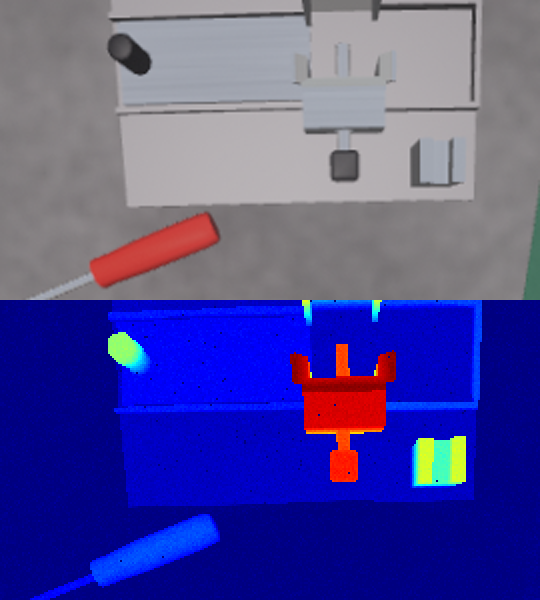

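```bash
cat > feed.py <<'E'
from h import *
for n in('w2','w3'):
    c=dict(np.load(n+'.npz')); P=cloud(c); x,y,z=P[...,0],P[...,1],P[...,2]
    img=c['img'].astype(int)
    roi=(x>420)&(x<640)&(y>-40)&(y<270)
    # base plate: bright gray vs bench: use z>4
    b=roi&(z>4); lab=cv2.morphologyEx(b.astype(np.uint8),cv2.MORPH_OPEN,np.ones((5,5)))
    fe=[]
    for u in range(150,340,4):
        v=np.where(lab[:,u])[0]
        v=v[v<200]
        if len(v): fe.append((u,v.max()+.5))
    fe=np.array(fe,float); Q=onplane(c,fe,8); Q=Q[(Q[:,1]>0)&(Q[:,1]<230)]
    l=np.polyfit(Q[:,1],Q[:,0],1); rs=Q[:,0]-np.polyval(l,Q[:,1]); k=abs(rs)<3; l=np.polyfit(Q[k,1],Q[k,0],1)
    print(n,'front edge yaw(deg)',-np.degrees(np.arctan(l[0])),'x at y=90',np.polyval(l,90),k.mean())
    # knob
    kn=roi&(img.max(2)<110)&(z>95)&(x<500)
    print('knob top',np.nanmedian(P[kn&(z>104)],0),kn.sum())
    k=kn&(z>104); pts=P[k][:,:2].astype(np.float32); print(cv2.minAreaRect(pts))
    ys,xs=np.where(k); r=cv2.minAreaRect(np.c_[xs,ys].astype(np.float32)); print('ray',onplane(c,[r[0]],109),r)
    # notch
    nb=roi&(z>68)&(z<82)&(y<70); pts=P[nb][:,:2].astype(np.float32); print('notch cheeks',cv2.minAreaRect(pts),np.nanmedian(z[nb]))
    ch=roi&(z>51)&(z<61)&(y<70); print('channel',cv2.minAreaRect(P[ch][:,:2].astype(np.float32)),np.median(P[ch],0))
    h=roi&(z>62)&(z<70)&(y>180); print('handle',np.median(P[h],0),h.sum())
    bo=roi&(z>110)&(z<122)&(x<520); print('boss',cv2.minAreaRect(P[bo][:,:2].astype(np.float32)),np.median(P[bo],0))
    sh=roi&(z>98)&(z<108)&(x>515)&(x<560)&(y>60)&(y<110); print('shank in shaft',np.median(P[sh],0),sh.sum())
    if sh.sum()>10:
        k2=P[sh]; l=np.polyfit(k2[:,0],k2[:,1],1); print(' yaw',np.degrees(np.arctan(l[0])),k2[:,0].min(),k2[:,0].max())
E
python3 feed.py
```

```text
w2 front edge yaw(deg) 5.147530352473109 x at y=90 465.4335307797264 0.1590909090909091
knob top [433.09873972  53.52825207 423.86964527] 42021
((437.3687744140625, 67.68801879882812), (124.3196029663086, 85.09231567382812), 61.54072952270508)
ray [[317.58760806  56.38924663 109.        ]] ((279.5, 258.5), (321.0, 559.0), 90.0)
notch cheeks ((495.4129943847656, 21.391353607177734), (27.072505950927734, 30.13758087158203), 5.6228203773498535) 74.47528482679212
channel ((495.5401916503906, 25.590572357177734), (26.193557739257812, 22.080610275268555), 5.428261756896973) [495.90402154  20.30268491  56.46923241]
handle [548.94883368 236.30349996  66.19426768] 228
boss ((512.6500244140625, 88.34233093261719), (17.863744735717773, 47.68182373046875), 4.085873603820801) [511.9841738   90.51783145 116.51067408]
shank in shaft [544.66693257  90.98774209 102.60537674] 169
 yaw 3.841512586187615 534.880207611995 555.0461575259814
w3 front edge yaw(deg) 0.8582133694866221 x at y=90 467.3157554979651 0.13157894736842105
knob top [483.63088889  85.3679348  108.17583845] 206
((483.50640869140625, 85.66394805908203), (17.90071678161621, 16.007905960083008), 5.3411455154418945)
ray [[483.31649125  85.66955291 109.        ]] ((281.5, 82.5), (15.0, 13.0), 90.0)
notch cheeks ((495.6274108886719, 21.429529190063477), (28.54079818725586, 30.32358741760254), 6.965551376342773) 74.31952149286425
channel ((495.5336608886719, 21.505006790161133), (27.94270133972168, 29.92928695678711), 5.736690044403076) [495.00165731  20.14911925  56.56833191]
handle [549.10041716 236.53537635  66.08595408] 168
boss ((498.41455078125, 87.68518829345703), (43.135215759277344, 48.562355041503906), 0.054713454097509384) [512.17788011  89.37556587 116.45899322]
shank in shaft [544.48775694  92.14483166 102.61138062] 100
 yaw 6.231473123859391 536.2030841803955 553.8543358070352
```

```bash
python3 - <<'E'
from h import *
for n,cols,g in(('w3',[(178,265),(295,340)],(103.5,-0.02)),('w2',[(150,340)],(123,0))):
    c=dict(np.load(n+'.npz')); gr=cv2.cvtColor(c['img'],cv2.COLOR_RGB2GRAY).astype(float); gr=cv2.GaussianBlur(gr,(0,0),1)
    E=[]
    for a,b in cols:
        for u in range(a,b,2):
            v0=int(g[0]+g[1]*(u-178)); d=np.diff(gr[v0-6:v0+7,u]); i=np.argmin(d)
            if d[i]<-8: E.append((u,v0-6+i+.5))
    E=np.array(E); 
    for _ in range(3):
        l=np.polyfit(E[:,0],E[:,1],1); E=E[abs(E[:,1]-np.polyval(l,E[:,0]))<1]
    for hz in(0,8):
        Q=onplane(c,[(160 if n=='w2' else 180,0),(335,0)]+np.array([[0,np.polyval(l,160 if n=='w2' else 180)],[0,np.polyval(l,335)]]),hz)
        print(n,len(E),Q.round(1).tolist(),np.degrees(np.arctan2(Q[0,0]-Q[1,0],-(Q[0,1]-Q[1,1])))%180-180)
E
```

```text
w3 67 [[449.6, 239.4, 0.0], [474.4, 1.6, 0.0]] -174.03860050415315
w3 67 [[449.5, 237.2, 8.0], [474.0, 2.8, 8.0]] -174.03860050415312
w2 95 [[449.8, 229.9, 0.0], [474.6, -4.0, 0.0]] -173.95071531095917
w2 95 [[450.3, 227.2, 8.0], [474.7, -2.8, 8.0]] -173.95071531095917
```

```bash
cat >> h.py <<'E'
def st(tx=None,yaw=None,pr=True):
    """print state; optional target -> scaled dp and turn. yaw = deg of tool x (mod 180)"""
    o=ctrl.get_obs(); M=R.from_rotvec(o['orientation']).as_matrix(); a=np.degrees(np.arctan2(M[1,0],M[0,0]))
    print('t',round(o['t'],2),'p',o['ee_pos'].round(1),'toolx yaw',a.round(2),'ydir',M[:,1].round(4),'w',round(o['width'],1),'F',o['ft_force'].round(1),'q6',o['qpos'][5].round(2))
    if tx is not None:
        print(' dp/80',((np.array(tx)-o['ee_pos'])/80).round(3))
    if yaw is not None:
        d=(yaw-a+90)%180-90
        # correct to exactly down
        T=R.from_euler('z',a+d,degrees=True).as_matrix()@np.array([[1,0,0],[0,0,1],[0,-1,0.]])
        print(' turn/pi',(R.from_matrix(T@M.T).as_rotvec()/np.pi).round(4),'deg',round(d,2))
E
python3 -c "
from h import *
st([483.4,85.7,160],-84)"
```

```text
t 3.32 p [374.7  79.6 371. ] toolx yaw -85.04 ydir [-1.4e-03 -1.0e-04 -1.0e+00] w 87.5 F [-0.1 -0.4 -0.1] q6 1.66
 dp/80 [ 1.359  0.076 -2.637]
 turn/pi [ 0.     -0.0004  0.0058] deg 1.04
```

Request:
jog_arm --steps '[{"dp": [0.3,0.0,-0.4],"turn": [0,0,0.0058],"claw": 1},{"dp": [0.6,0.08,-0.9],"turn": [0,0,0.0058],"claw": 1},{"dp": [0.7,0.08,-1],"turn": [0,0,0.0058],"claw": 1}]'

```text
t: 3.57
ee_pos: [429.8, 85.1, 285.6]
orientation: [-1.263, 1.138, -1.13]
ft_force: [-0.8, -0.7, -0.6]
width: 87.9
```

Request:
jog_arm --steps '[{"dp": [0.3,0.0,-0.4],"turn": [0,0,0],"claw": 0.7},{"dp": [0.6,0.0,-0.8],"turn": [0,0,0],"claw": 0.7},{"dp": [0.66,0.0,-0.9],"turn": [0,0,0],"claw": 0.7},{"dp": [0.66,0.0,-0.9],"turn": [0,0,0],"claw": 0.7}]'

```text
t: 3.9
ee_pos: [480.8, 83.9, 209.4]
orientation: [-1.269, 1.145, -1.127]
ft_force: [-0.3, -0.9, -0.7]
width: 64.8
```

```bash
python3 -c "
from h import *
st([483.4,85.7,86],-84)"
```

```text
t 3.9 p [480.8  83.9 209.4] toolx yaw -84.15 ydir [-0.0165 -0.0027 -0.9999] w 64.8 F [-0.3 -0.9 -0.7] q6 1.62
 dp/80 [ 0.032  0.022 -1.542]
 turn/pi [ 0.0009 -0.0052  0.0008] deg 0.15
```

Request:
jog_arm --steps '[{"dp": [0.03,0.02,-0.4],"turn": [0.001,-0.005,0.001],"claw": 0.6},{"dp": [0.03,0.02,-0.7],"turn": [0.001,-0.005,0.001],"claw": 0.6},{"dp": [0.03,0.02,-0.7],"turn": [0.001,-0.005,0.001],"claw": 0.6},{"dp": [0.03,0.02,-0.7],"turn": [0.001,-0.005,0.001],"claw": 0.6}]'

```text
t: 4.23
ee_pos: [482.2, 85.3, 153.9]
orientation: [-1.259, 1.134, -1.13]
ft_force: [0.7, -0.1, 0.5]
width: 52.8
```

```bash
python3 -c "
from h import *
st([483.4,85.7,86],-84)
c=grab('wrist','w4')"
```

```text
t 4.23 p [482.2  85.3 153.9] toolx yaw -83.99 ydir [-2.6e-03  1.0e-04 -1.0e+00] w 52.8 F [ 0.7 -0.1  0.5] q6 1.62
 dp/80 [ 0.015  0.005 -0.849]
 turn/pi [-0.     -0.0008 -0.0001] deg -0.01
```

View pics/w4.png

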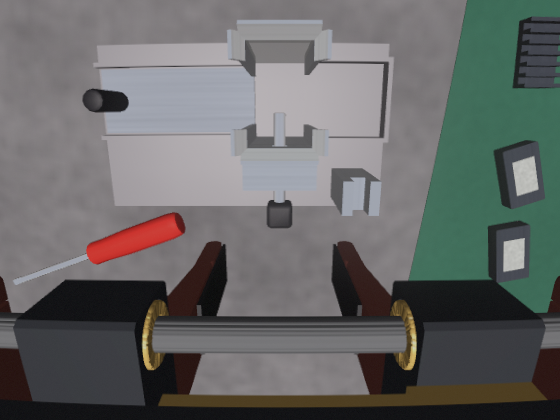

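```bash
python3 - <<'E'
from h import *
c=grab('wrist'); np.savez('w4.npz',**{k:c[k] for k in('img','z','K','D','W')})
k=c['img'].max(2)<70; m=np.zeros(k.shape,np.uint8); m[195:232,262:298]=k[195:232,262:298]
P=cloud(c); 
ys,xs=np.where(m>0); print(len(xs)); q=P[m>0]; q=q[q[:,2]>106]; print(cv2.minAreaRect(q[:,:2].astype(np.float32)),np.median(q,0))
x,y,z=P[...,0],P[...,1],P[...,2]
for lo,hi in((123,130),(115,122),(70,78)):
    s=(z>lo)&(z<hi)&(x>460)&(x<640)&(y>-10)&(y<150); print(lo,cv2.minAreaRect(P[s][:,:2].astype(np.float32)),np.median(z[s]),P[s].min(0),P[s].max(0))
E
```

```text
306
((484.47393798828125, 85.08342742919922), (16.933853149414062, 16.474069595336914), 6.533849239349365) [482.21513981  83.84594451 107.8420139 ]
123 ((564.836669921875, 93.67964935302734), (83.89527130126953, 61.090389251708984), 5.886357307434082) 125.48853761525753 [520.8899748   60.11861694 123.00098957] [608.8407752  127.78932307 128.53253187]
115 ((553.49462890625, 92.8724365234375), (97.58325958251953, 53.214141845703125), 5.815648078918457) 117.21491831855094 [502.77705009  63.59180113 115.02028975] [604.08624377 122.61342439 121.9988822 ]
70 ((533.4341430664062, 69.14452362060547), (156.79110717773438, 69.15525817871094), 37.78648376464844) 74.33813829950108 [480.58178199   4.97814268  70.0099314 ] [599.25422516 120.23228325  77.94175219]
```

Request:
jog_arm --steps '[{"dp": [0.02,0.0,-0.4],"turn": [0,-0.001,0],"claw": 0.5},{"dp": [0.02,0.0,-0.8],"turn": [0,-0.001,0],"claw": 0.4},{"dp": [0.02,0.0,-0.85],"turn": [0,-0.001,0],"claw": 0.4},{"dp": [0.02,0.0,-0.85],"turn": [0,-0.001,0],"claw": 0.3},{"dp": [0.02,0.0,-0.85],"turn": [0,-0.001,0],"claw": 0.0},{"dp": [0.02,0.0,-0.85],"turn": [0,-0.001,0],"claw": 0.0},{"dp": [0.02,0.0,-0.85],"turn": [0,-0.001,0],"claw": 0.0},{"dp": [0.02,0.0,-0.85],"turn": [0,-0.001,0],"claw": 0.0},{"dp": [0.02,0.0,-0.85],"turn": [0,-0.001,0],"claw": 0.0},{"dp": [0.02,0.0,-0.85],"turn": [0,-0.001,0],"claw": 0.0}]'

```text
t: 5.17
ee_pos: [486.1, 85.7, 88.0]
orientation: [-1.252, 1.128, -1.134]
ft_force: [0.1, 0.3, 0.2]
width: 0.5
```

```bash
python3 -c "
from h import *
st([483.7,85.2,86],-84)
c=grab('wrist','w5')"
```

```text
t 5.17 p [486.1  85.7  88. ] toolx yaw -83.98 ydir [ 0.0058  0.001  -1.    ] w 0.5 F [0.1 0.3 0.2] q6 1.62
 dp/80 [-0.029 -0.006 -0.025]
 turn/pi [-0.0003  0.0019 -0.0001] deg -0.02
```

View pics/w5.png

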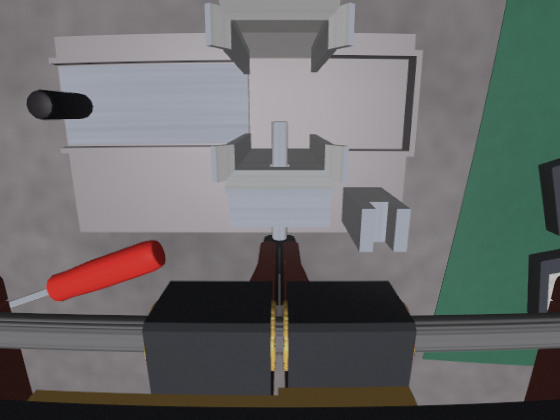

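```bash
python3 - <<'E'
from h import *
c=grab('wrist'); s=grab('scene'); P=cloud(c)
a=cv2.resize(c['img'][200:330,200:360],None,fx=4,fy=4,interpolation=2)
b=cv2.resize(s['img'][130:250,220:360],None,fx=4,fy=4,interpolation=2)
h=min(len(a),len(b)); cv2.imwrite('pics/cmp.png',cv2.resize(np.hstack([a[:h],b[:h]]),(800,int(800*h/(a.shape[1]+b.shape[1]))))[:,:,::-1])
for v in range(225,300,6): print(v,P[v,280].round(1),P[v,265].round(1),c['img'][v,280])
E
```

```text
225 [505.5  87.  116.2] [505.1  94.2 117.1] [157 162 173]
231 [498.   86.1 102.9] [464.9  94.7   8.5] [158 163 173]
237 [494.5  85.8 102.6] [491.1  93.8  95.3] [157 162 173]
243 [491.8  85.5 104.4] [497.1  93.3 120.4] [31 31 34]
249 [496.6  86.  125.1] [497.  93. 128.] [38 38 40]
255 [496.2  86.  131.5] [497.3  92.8 135.7] [35 35 37]
261 [496.7  86.1 139.3] [496.9  92.5 141.3] [35 34 35]
267 [496.1  86.  144.3] [497.   92.3 147.6] [29 28 30]
273 [496.1  86.  150.1] [497.4  92.1 154. ] [30 29 31]
279 [496.6  86.1 156.4] [497.6  91.9 159.7] [49 48 50]
285 [495.9  86.  160.1] [518.4  92.1 204.5] [48 46 48]
291 [495.8  86.  164.5] [518.6  92.  207.8] [48 46 47]
297 [496.1  86.1 169.4] [519.   91.9 211.3] [48 47 48]
```

View pics/cmp.png

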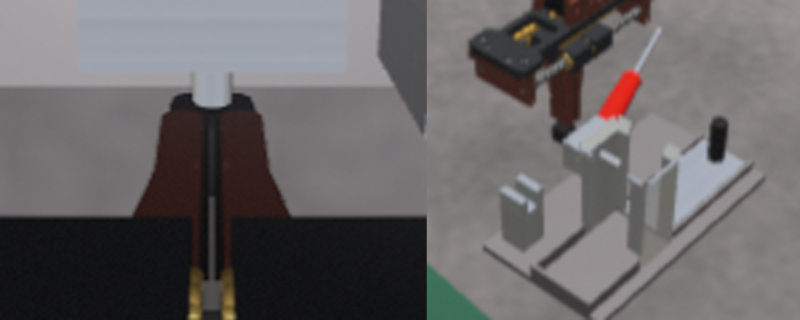

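```bash
python3 - <<'E'
from h import *
o=ctrl.get_obs(); c=dict(np.load('w4.npz')); P=cloud(c)
print(ctrl.get_image('wrist')['hand_eye'].round(2))
for p in [(215,245),(222,250),(212,250),(345,245),(338,250),(349,250),(205,260),(225,300),(210,243),(220,262),(220,280)]: print(p,P[p[1],p[0]].round(1))
c=grab('wrist');print(c['o']['ee_pos']); print(proj(c,[c['o']['ee_pos'],c['o']['ee_pos']+[0,0,20],[484,85,109]]))
P=cloud(c); m=(P[...,0]>470)&(P[...,0]<500)&(abs(P[...,1]-86)<15)&(P[...,2]>90)&(P[...,2]<130)
for v in range(236,252,2): print(v,[(u,P[v,u].round(0).tolist()) for u in range(262,300,4)])
E
```

```text
[[   1.     -0.     -0.      0.36]
 [   0.     -0.27    0.96 -192.14]
 [  -0.     -0.96   -0.27   73.25]
 [   0.      0.      0.      1.  ]]
(215, 245) [492.5 116.7 190.8]
(222, 250) [491.4 112.9 193.4]
(212, 250) [492.5 116.9 197.2]
(345, 245) [498.6  55.1 189.7]
(338, 250) [497.   58.8 193. ]
(349, 250) [498.5  54.3 195.6]
(205, 260) [491.9 118.  207.4]
(225, 300) [3.509e+02 1.314e+02 1.000e-01]
(210, 243) [492.3 119.5 188.4]
(220, 262) [489.4 112.2 202.5]
(220, 280) [481.8 111.4 204.8]
[485.7697729   85.64852004  87.53930378]
[[278.55488529 242.3436832 ]
 [278.48204049 255.76151108]
 [279.35630183 260.09295594]]
236 [(262, [458.0, 97.0, 1.0]), (266, [492.0, 93.0, 96.0]), (270, [492.0, 91.0, 97.0]), (274, [494.0, 89.0, 102.0]), (278, [495.0, 87.0, 103.0]), (282, [495.0, 85.0, 102.0]), (286, [495.0, 83.0, 100.0]), (290, [493.0, 80.0, 96.0]), (294, [460.0, 70.0, 1.0]), (298, [460.0, 67.0, 0.0])]
238 [(262, [456.0, 97.0, 1.0]), (266, [491.0, 93.0, 98.0]), (270, [492.0, 91.0, 100.0]), (274, [493.0, 89.0, 102.0]), (278, [495.0, 87.0, 105.0]), (282, [494.0, 85.0, 102.0]), (286, [493.0, 8
[... 1157 characters left out ...]
6, [498.0, 83.0, 124.0]), (290, [498.0, 81.0, 124.0]), (294, [498.0, 80.0, 123.0]), (298, [452.0, 66.0, 1.0])]
248 [(262, [497.0, 94.0, 127.0]), (266, [497.0, 93.0, 127.0]), (270, [498.0, 91.0, 128.0]), (274, [498.0, 89.0, 127.0]), (278, [497.0, 87.0, 124.0]), (282, [491.0, 84.0, 109.0]), (286, [499.0, 83.0, 128.0]), (290, [498.0, 82.0, 127.0]), (294, [498.0, 80.0, 127.0]), (298, [498.0, 78.0, 126.0])]
250 [(262, [497.0, 94.0, 129.0]), (266, [497.0, 93.0, 129.0]), (270, [497.0, 91.0, 129.0]), (274, [497.0, 89.0, 128.0]), (278, [496.0, 87.0, 126.0]), (282, [489.0, 84.0, 108.0]), (286, [498.0, 83.0, 129.0]), (290, [498.0, 82.0, 130.0]), (294, [498.0, 80.0, 129.0]), (298, [499.0, 78.0, 130.0])]
```

```bash
python3 - <<'E'
from h import *
s=grab('scene'); P=cloud(s); o=s['o']['ee_pos']
print(o, proj(s,[o,o+[0,0,30],[484,85,109]]))
x,y,z=P[...,0],P[...,1],P[...,2]
m=(x>460)&(x<520)&(y>60)&(y<110)&(z>85)
for v in range(120,200,2):
    u=np.where(m[v]&(np.arange(560)>250)&(np.arange(560)<320))[0]
    if len(u): 
        uu=u[len(u)//2]; print(v,u.min(),u.max(),P[v,uu].round(0),s['img'][v,uu])
E
```

```text
[485.74433144  85.63867951  87.47646721] [[271.77117355 183.12006732]
 [271.73438238 174.13774847]
 [271.09070179 176.489405  ]]
120 268 287 [515.  69. 299.] [33 33 34]
122 270 285 [516.  74. 292.] [22 22 24]
124 260 284 [517.  67. 290.] [33 23 23]
126 260 283 [503.  72. 276.] [57 32 28]
128 260 283 [505.  70. 273.] [59 35 31]
130 260 284 [504.  70. 267.] [62 35 32]
132 260 284 [502.  72. 259.] [58 34 31]
134 259 284 [504.  71. 255.] [57 32 28]
136 259 284 [502.  72. 248.] [58 34 29]
138 260 283 [503.  71. 244.] [61 39 37]
140 261 285 [509.  68. 243.] [60 51 52]
142 260 287 [502.  85. 225.] [53 45 33]
144 262 287 [507.  86. 222.] [56 55 54]
146 271 287 [514.  83. 222.] [63 62 64]
148 268 286 [516.  75. 221.] [58 59 62]
150 266 284 [520.  68. 221.] [45 46 49]
152 264 281 [518.  69. 214.] [28 28 29]
154 265 278 [519.  62. 212.] [70 59 37]
156 270 278 [519.  62. 206.] [36 33 30]
158 267 278 [497.  80. 178.] [58 35 30]
160 265 277 [496.  74. 175.] [62 37 32]
162 266 277 [497.  77. 168.] [57 32 26]
164 266 277 [496.  77. 161.] [60 34 30]
166 266 277 [497.  77. 155.] [61 35 29]
168 266 277 [494.  79. 146.] [61 36 31]
170 266 277 [496.  77. 142.] [57 31 27]
172 266 277 [495.  78. 135.] [58 32 29]
174 268 284 [496.  84. 126.] [60 37 33]
176 267 285 [498.  82. 121.] [59 44 42]
178 267 282 [488.  95. 101.] [78 78 81]
180 267 279 [494.  83. 105.] [108 112 119]
182 268 277 [508.  70. 115.] [164 172 184]
184 271 276 [517.  64. 118.] [150 155 164]
186 271 274 [512.  66. 107.] [93 92 91]
188 271 275 [513.  65. 101.] [93 93 92]
190 271 274 [515.  63.  97.] [93 94 92]
192 272 274 [516.  62.  92.] [95 94 93]
```

Request:
jog_arm --steps '[{"dp": [-0.03,-0.005,0],"turn": [0,0.002,0],"claw": 0.5},{"dp": [-0.03,-0.005,0],"turn": [0,0.002,0],"claw": 0.5},{"dp": [-0.03,-0.005,0],"turn": [0,0.002,0],"claw": 0.5},{"dp": [-0.03,-0.005,0],"turn": [0,0.002,0],"claw": 0.5},{"dp": [-0.03,-0.005,-0.1],"turn": [0,0.002,0],"claw": 0.5},{"dp": [-0.03,-0.005,-0.2],"turn": [0,0.002,0],"claw": 0.5},{"dp": [-0.03,-0.005,-0.3],"turn": [0,0.002,0],"claw": 0.5},{"dp": [-0.03,-0.005,-0.4],"turn": [0,0.002,0],"claw": 0.5},{"dp": [-0.03,-0.005,-0.4],"turn": [0,0.002,0],"claw": 0.5}]'

```text
t: 6.22
ee_pos: [481.9, 85.0, 53.5]
orientation: [-1.26, 1.135, -1.129]
ft_force: [-0.4, 1.0, -0.1]
width: 43.5
```

```bash
python3 -c "
from h import *
st([483.7,85.2,55],-84)
c=grab('wrist','w6')"
```

```text
t 6.22 p [481.9  85.   53.5] toolx yaw -83.98 ydir [-4.7e-03  3.0e-04 -1.0e+00] w 43.5 F [-0.4  1.  -0.1] q6 1.61
 dp/80 [0.022 0.003 0.019]
 turn/pi [-0.0001 -0.0015 -0.0001] deg -0.02
```

View pics/w6.png

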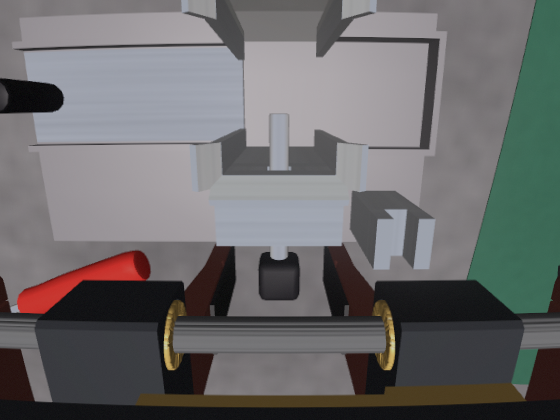

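Request:
jog_arm --steps '[{"dp": [0.02,0.0,0.02],"turn": [0,-0.0015,0],"claw": 0.0},{"dp": [0.02,0.0,0.02],"turn": [0,-0.0015,0],"claw": 0.0},{"dp": [0.02,0.0,0.02],"turn": [0,-0.0015,0],"claw": 0.0},{"dp": [0.02,0.0,0.02],"turn": [0,-0.0015,0],"claw": 0.0},{"dp": [0.02,0.0,0.02],"turn": [0,-0.0015,0],"claw": 0.0},{"dp": [0.02,0.0,0.02],"turn": [0,-0.0015,0],"claw": 0.0}]'

```text
t: 6.77
ee_pos: [484.2, 85.1, 56.0]
orientation: [-1.256, 1.131, -1.132]
ft_force: [0.7, -0.4, -0.1]
width: 17.7
```

```bash
python3 -c "
from h import *
st([483.7,85.2,55],-84)
c=grab('wrist','w7')"
```

```text
t 6.77 p [484.2  85.1  56. ] toolx yaw -83.98 ydir [ 1.4e-03  5.0e-04 -1.0e+00] w 17.7 F [ 0.7 -0.4 -0.1] q6 1.61
 dp/80 [-0.006  0.001 -0.013]
 turn/pi [-0.0002  0.0004 -0.0001] deg -0.02
```

View pics/w7.png

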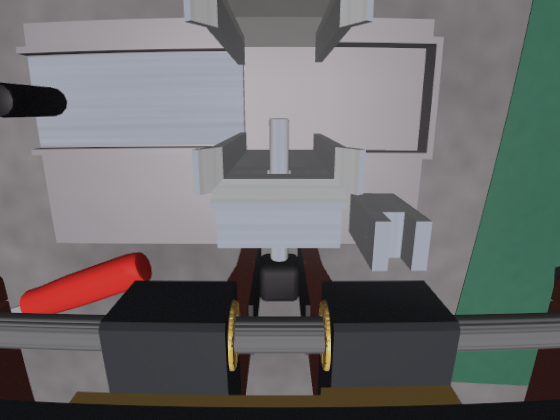

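Request:
jog_arm --steps '[{"dp": [-0.12,-0.013,0.0],"turn": [0,0,0],"claw": 0.0},{"dp": [-0.24,-0.025,0.0],"turn": [0,0,0],"claw": 0.0},{"dp": [-0.36,-0.038,0.0],"turn": [0,0,0],"claw": 0.0},{"dp": [-0.48,-0.05,0.0],"turn": [0,0,0],"claw": 0.0},{"dp": [-0.6,-0.063,0.0],"turn": [0,0,0],"claw": 0.0},{"dp": [-0.74,-0.078,0.0],"turn": [0,0,0],"claw": 0.0},{"dp": [-0.74,-0.078,0.0],"turn": [0,0,0],"claw": 0.0},{"dp": [-0.74,-0.078,0.0],"turn": [0,0,0],"claw": 0.0}]'

```text
t: 7.48
ee_pos: [424.2, 78.8, 56.1]
orientation: [-1.256, 1.131, -1.132]
ft_force: [-0.6, -0.1, -0.3]
width: 18.0
```

```bash
python3 -c "
from h import *
st(None,-84)
c=grab('wrist','w8')"
```

```text
t 7.48 p [424.2  78.8  56.1] toolx yaw -83.97 ydir [ 9.e-04  4.e-04 -1.e+00] w 18.0 F [-0.6 -0.1 -0.3] q6 1.62
 turn/pi [-0.0001  0.0003 -0.0002] deg -0.03
```

View pics/w8.png

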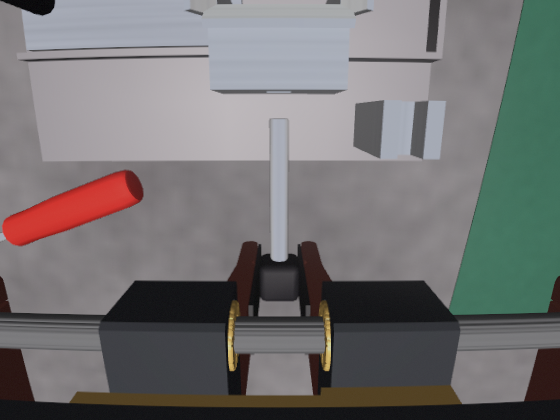

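```bash
python3 - <<'E'
from h import *
c=grab('wrist'); P=cloud(c)
S=[]
for v in range(124,256,3):
    row=P[v,265:295]; k=(row[:,2]>90)&(row[:,2]<115); 
    if k.sum()>3: S.append(np.median(row[k],0))
S=np.array(S); print(S[[0,-1]].round(1)); 
l=np.polyfit(S[:,0],S[:,2],1);m=np.polyfit(S[:,0],S[:,1],1); print('pitch',l[0],'yaw',np.degrees(np.arctan(m[0])), 'axis z at ends',np.polyval(l,S[[0,-1],0])-4, 'y at x=424',np.polyval(m,424))
x,y,z=P[...,0],P[...,1],P[...,2]
s=(z>70)&(z<78)&(x>470)&(x<530)&(y<60)&(y>-10); print(cv2.minAreaRect(P[s][:,:2].astype(np.float32)))
s=(z>52)&(z<60)&(x>470)&(x<530)&(y<60)&(y>-10); print(cv2.minAreaRect(P[s][:,:2].astype(np.float32)))
E
```

```text
[[493.1  86.2 102.7]
 [437.9  80.2 103.2]]
pitch -0.0007763709756622032 yaw 6.227915038432833 axis z at ends [98.87595393 98.91877364] y at x=424 78.64324936468486
((495.6052551269531, 20.878154754638672), (27.98658561706543, 31.4625244140625), 5.8865814208984375)
((495.3191223144531, 24.955347061157227), (27.895889282226562, 22.7292423248291), 6.284350395202637)
```

Request:
jog_arm --steps '[{"dp": [0,-0.25,0.0],"turn": [0,0,0],"claw": 0.0},{"dp": [0,-0.5,0.0],"turn": [0,0,0],"claw": 0.0},{"dp": [0.1,-0.768,0.0],"turn": [0,0,0],"claw": 0.0},{"dp": [0.3,-0.768,0.0],"turn": [0,0,0],"claw": 0.0},{"dp": [0.438,-0.768,0.0],"turn": [0,0,0],"claw": 0.0},{"dp": [0.438,-0.768,0.0],"turn": [0,0,0],"claw": 0.0},{"dp": [0.438,-0.768,0.0],"turn": [0,0,0],"claw": 0.0}]'

```text
t: 8.17
ee_pos: [461.1, 17.8, 56.1]
orientation: [-1.255, 1.13, -1.132]
ft_force: [-0.3, 0.2, -0.3]
width: 18.1
```

```bash
python3 - <<'E'
from h import *
st([459.2,17.4,17],-84)
c=grab('wrist','w9'); P=cloud(c)
S=[]
for v in range(124,256,3):
    row=P[v,265:295]; k=(row[:,2]>90)&(row[:,2]<115); 
    if k.sum()>3: S.append(np.median(row[k],0))
S=np.array(S); m=np.polyfit(S[:,0],S[:,1],1); l=np.polyfit(S[:,0],S[:,2],1); print(np.polyval(m,495.5),np.degrees(np.arctan(m[0])),S[[0,-1]],l)
E
```

```text
t 8.17 p [461.1  17.8  56.1] toolx yaw -83.96 ydir [ 2.3e-03  7.0e-04 -1.0e+00] w 18.1 F [-0.3  0.2 -0.3] q6 1.48
 dp/80 [-0.024 -0.005 -0.488]
 turn/pi [-0.0002  0.0007 -0.0002] deg -0.04
21.441303267514037 6.275822793715154 [[529.13486905  25.078428   102.85350468]
 [473.70461004  19.08953438 103.0057371 ]] [3.31376662e-03 1.01099683e+02]
```

View pics/w9.png

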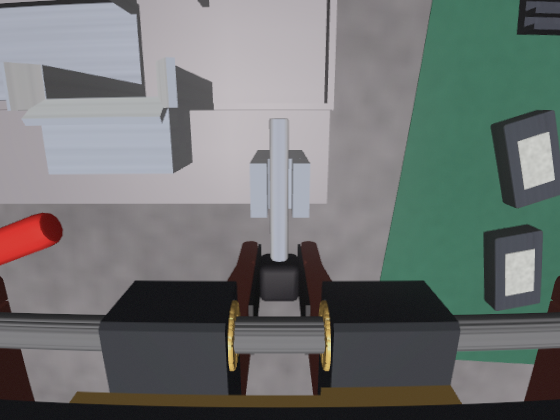

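Request:
jog_arm --steps '[{"dp": [-0.02,-0.005,-0.1],"turn": [0,0,0],"claw": 0.0},{"dp": [-0.02,-0.005,-0.2],"turn": [0,0,0],"claw": 0.0},{"dp": [-0.02,-0.005,-0.3],"turn": [0,0,0],"claw": 0.0},{"dp": [-0.02,-0.005,-0.4],"turn": [0,0,0],"claw": 0.0},{"dp": [-0.02,-0.005,-0.47],"turn": [0,0,0],"claw": 0.0},{"dp": [-0.02,-0.005,-0.47],"turn": [0,0,0],"claw": 0.0},{"dp": [-0.02,-0.005,-0.47],"turn": [0,0,0],"claw": 0.0}]'

```text
t: 8.8
ee_pos: [458.2, 17.5, 17.8]
orientation: [-1.257, 1.131, -1.131]
ft_force: [0.2, 0.3, 0.6]
width: 17.9
```

```bash
python3 - <<'E'
from h import *
st([459.2,17.4,17],-84)
c=grab('wrist','w10'); P=cloud(c)
for v in range(130,256,20): print(P[v,280].round(1))
E
```

```text
t 8.8 p [458.2  17.5  17.8] toolx yaw -83.93 ydir [ 2.e-04  6.e-04 -1.e+00] w 17.9 F [0.2 0.3 0.6] q6 1.48
 dp/80 [ 0.013 -0.002 -0.01 ]
 turn/pi [-0.0002  0.0001 -0.0004] deg -0.07
[523.9  23.8  63.3]
[516.   22.9  64.5]
[507.9  22.1  65. ]
[499.7  21.2  66.4]
[490.7  20.2  64.7]
[481.9  19.3  65.1]
[473.1  18.4  66.3]
```

View pics/w10.png

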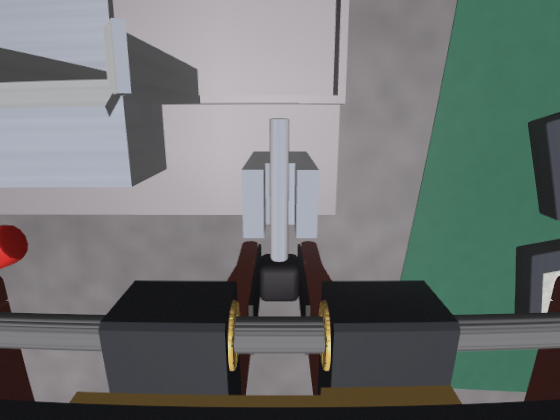

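Request:
jog_arm --steps '[{"dp": [0.01,0,-0.012],"turn": [0,0,0],"claw": 0.0},{"dp": [0.01,0,-0.012],"turn": [0,0,0],"claw": 0.25},{"dp": [0.01,0,-0.012],"turn": [0,0,0],"claw": 0.4},{"dp": [0.01,0,-0.012],"turn": [0,0,0],"claw": 0.5},{"dp": [0.01,0,0.0],"turn": [0,0,0],"claw": 0.5},{"dp": [0.01,0,0.2],"turn": [0,0,0],"claw": 0.5},{"dp": [0.01,0,0.6],"turn": [0,0,0],"claw": 0.5},{"dp": [0.01,0,1.0],"turn": [0,0,0],"claw": 0.5},{"dp": [0.01,0,1.0],"turn": [0,0,0],"claw": 0.5}]'

```text
t: 9.6
ee_pos: [462.7, 17.6, 102.8]
orientation: [-1.251, 1.125, -1.135]
ft_force: [2.6, 0.6, 0.5]
width: 44.0
```

```bash
python3 - <<'E'
from h import *
st([459.2,17.4,17],-84)
c=grab('wrist','w11'); P=cloud(c)
x,y,z=P[...,0],P[...,1],P[...,2]
g=c['img'].max(2)<70
k=(z>62)&(z<72)&(x>440)&(x<480)&(y>0)&(y<35)&g; print('knob',cv2.minAreaRect(P[k][:,:2].astype(np.float32)),np.median(z[k]))
k=(z>58)&(z<68)&(x>470)&(x<540)&(y>0)&(y<45)&~g&(abs(y-21-(x-495)*.105)<5); q=P[k]; print('shank',q[:,0].max(),np.median(z[k&(x>512)]),np.median(z[k&(x<480)]),np.polyfit(q[:,0],q[:,1],1))
E
```

```text
t 9.6 p [462.7  17.6 102.8] toolx yaw -83.94 ydir [ 9.e-03  7.e-04 -1.e+00] w 44.0 F [2.6 0.6 0.5] q6 1.48
 dp/80 [-0.044 -0.002 -1.073]
 turn/pi [-0.0002  0.0029 -0.0003] deg -0.06
knob ((460.04364013671875, 17.36151123046875), (17.22280502319336, 17.091930389404297), 5.943910121917725) 68.49990446711344
shank 529.8563436410471 63.684571022330104 63.731566371669174 [  0.10549816 -31.00217135]
```

View pics/w11.png

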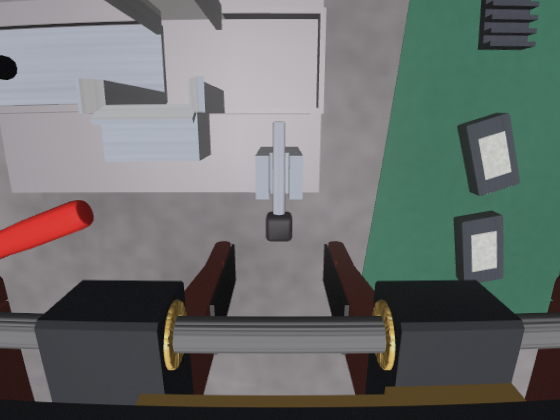

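Request:
jog_arm --steps '[{"dp": [0,-0.3,0.5],"turn": [0,0.003,0],"claw": 0.7},{"dp": [0,-0.7,1],"turn": [0,0.003,0],"claw": 0.7},{"dp": [0,-1,1],"turn": [0,0.003,0],"claw": 0.7}]'

```text
t: 9.9
ee_pos: [463.0, -62.5, 183.4]
orientation: [-1.257, 1.128, -1.129]
ft_force: [1.9, -0.6, -0.5]
width: 59.6
```

Request:
jog_arm --steps '[{"dp": [0,-0.5,0.5],"turn": [0,0,0],"claw": 0.7},{"dp": [0,-1,1],"turn": [0,0,0],"claw": 0.7},{"dp": [0,-1,1],"turn": [0,0,0],"claw": 0.7},{"dp": [0,-1,1],"turn": [0,0,0],"claw": 0.7},{"dp": [0,-1,1],"turn": [0,0,0],"claw": 0.7}]'

```text
t: 10.32
ee_pos: [463.2, -143.3, 263.3]
orientation: [-1.256, 1.129, -1.132]
ft_force: [-0.5, 0.2, -1.8]
width: 61.5
```

```bash
cat >> h.py <<'E'
def mods(c,xr=(330,730),yr=(-400,-30)):
    P=cloud(c); x,y,z=P[...,0],P[...,1],P[...,2]
    m=((z>8)&(z<26)&(x>xr[0])&(x<xr[1])&(y>yr[0])&(y<yr[1])).astype(np.uint8)
    m=cv2.morphologyEx(m,cv2.MORPH_CLOSE,np.ones((5,5)))
    n,L,S,C=cv2.connectedComponentsWithStats(m)
    for i in range(1,n):
        if S[i,4]<150: continue
        q=(L==i)&(z>13)&(z<26); Q=P[q]
        if len(Q)<80: continue
        Q=Q[np.abs(Q[:,2]-np.median(Q[:,2]))<4]
        (cx,cy),(w,h),a=cv2.minAreaRect(Q[:,:2].astype(np.float32))
        if w<h: a+=90; w,h=h,w
        b=c['img'][L==i]; lab=(b.min(1)>140).mean()
        print('plain' if lab>.1 else 'finned','c',round(cx,1),round(cy,1),'wh',round(w,1),round(h,1),'long yaw',round((a+90)%180-90,1),'ztop',np.median(Q[:,2]).round(1),'px',C[i].round(),S[i,4],'toolx yaw',round((a-90+90)%180-90,1))
E
python3 - <<'E'
from h import *
c=grab('wrist','w12'); st(None,-84); mods(c)
E
```

```text
t 10.37 p [ 462.2 -142.2  262.1] toolx yaw -83.87 ydir [-4.0e-04  1.4e-03 -1.0e+00] w 61.5 F [-0.1  0.5 -1. ] q6 1.14
 turn/pi [-0.0004 -0.0001 -0.0007] deg -0.13
finned c 632.8 -140.0 wh 58.0 35.9 long yaw 6.2 ztop 18.2 px [291.  27.] 1729 toolx yaw -83.8
plain c 662.5 -377.3 wh 55.4 54.2 long yaw 7.7 ztop 24.2 px [501.  19.] 1702 toolx yaw -82.3
finned c 624.8 -273.3 wh 60.9 37.4 long yaw 6.3 ztop 18.2 px [403.  48.] 1802 toolx yaw -83.7
plain c 522.7 -148.9 wh 60.7 36.2 long yaw 23.9 ztop 18.4 px [289. 124.] 1496 toolx yaw -66.1
plain c 530.8 -289.9 wh 59.9 37.1 long yaw -3.7 ztop 18.4 px [403. 130.] 1530 toolx yaw 86.3
plain c 441.4 -160.8 wh 60.3 36.0 long yaw 16.3 ztop 18.6 px [291. 190.] 1331 toolx yaw -73.7
finned c 420.6 -271.5 wh 60.2 36.8 long yaw 6.0 ztop 18.1 px [373. 214.] 1359 toolx yaw -84.0
```

View pics/w12.png

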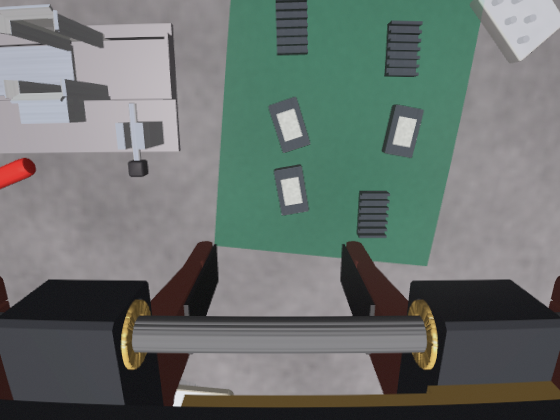

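Request:
jog_arm --steps '[{"dp": [0.5,0.01,-0.4],"turn": [0,0,0],"claw": 0.75},{"dp": [1,0.02,-0.8],"turn": [0,0,0],"claw": 0.75},{"dp": [1,0.02,-0.8],"turn": [0,0,0],"claw": 0.75}]'

```text
t: 10.62
ee_pos: [542.5, -138.5, 193.3]
orientation: [-1.259, 1.134, -1.124]
ft_force: [-1.3, -0.5, -0.5]
width: 65.5
```

Request:
jog_arm --steps '[{"dp": [0.5,0.01,-0.4],"turn": [0,0,0],"claw": 0.7},{"dp": [1,0.02,-0.8],"turn": [0,0,0],"claw": 0.7},{"dp": [1,0.02,-0.9],"turn": [0,0,0],"claw": 0.7},{"dp": [1,0.02,-0.9],"turn": [0,0,0],"claw": 0.7},{"dp": [1,0.02,-0.9],"turn": [0,0,0],"claw": 0.7}]'

```text
t: 11.03
ee_pos: [620.0, -134.7, 117.4]
orientation: [-1.264, 1.139, -1.118]
ft_force: [0.1, 0.1, -0.1]
width: 61.3
```

```bash
python3 - <<'E'
from h import *
c=grab('wrist','w13'); st([632.5,-140,-27],-83.8); mods(c)
E
```

```text
t 11.08 p [ 620.5 -135.3  119.3] toolx yaw -83.7 ydir [-0.0094  0.0042 -0.9999] w 61.5 F [ 0.1 -0.   0.8] q6 1.23
 dp/80 [ 0.15  -0.058 -1.829]
 turn/pi [-0.0013 -0.003  -0.0005] deg -0.1
plain c 679.1 -357.9 wh 46.2 19.4 long yaw 18.3 ztop 23.3 px [549. 156.] 1088 toolx yaw -71.7
finned c 634.6 -139.2 wh 60.4 36.1 long yaw 7.6 ztop 18.3 px [287. 181.] 3044 toolx yaw -82.4
finned c 624.7 -273.4 wh 61.0 37.3 long yaw 6.3 ztop 18.1 px [436. 209.] 3029 toolx yaw -83.7
plain c 527.0 -147.5 wh 52.2 35.5 long yaw 24.5 ztop 18.5 px [282. 292.] 1885 toolx yaw -65.5
finned c 560.4 -288.0 wh 29.5 5.2 long yaw -83.9 ztop 16.2 px [433. 278.] 202 toolx yaw 6.1
plain c 441.1 -161.6 wh 58.5 35.6 long yaw 16.1 ztop 18.6 px [287. 373.] 1515 toolx yaw -73.9
finned c 438.4 -256.0 wh 23.4 8.5 long yaw 9.8 ztop 17.4 px [375. 384.] 174 toolx yaw -80.2
```

View pics/w13.png

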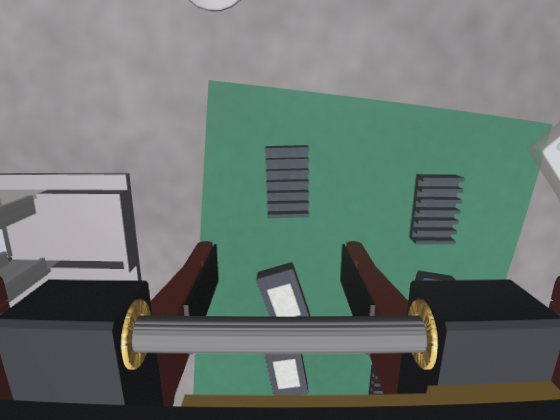

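Request:
jog_arm --steps '[{"dp": [0.17,-0.053,-0.5],"turn": [-0.001,-0.003,0.003],"claw": 0.7},{"dp": [0.17,-0.053,-0.9],"turn": [-0.001,-0.003,0.003],"claw": 0.7},{"dp": [0.17,-0.053,-1],"turn": [-0.001,-0.003,0.003],"claw": 0.7},{"dp": [0.17,-0.053,-1],"turn": [-0.001,-0.003,0.003],"claw": 0.7},{"dp": [0.17,-0.053,-1],"turn": [-0.001,-0.003,0.003],"claw": 0.7}]'

```text
t: 11.5
ee_pos: [633.9, -139.6, 40.9]
orientation: [-1.262, 1.121, -1.121]
ft_force: [0.3, -0.2, 0.4]
width: 61.5
```

```bash
python3 - <<'E'
from h import *
c=grab('wrist','w14'); st([634,-139.5,-27],-83); mods(c)
E
```

```text
t 11.55 p [ 634.9 -139.8   41.7] toolx yaw -83.17 ydir [ 2.5e-03  4.0e-04 -1.0e+00] w 61.7 F [ 0.3 -0.2  0.7] q6 1.22
 dp/80 [-0.011  0.004 -0.859]
 turn/pi [-0.0001  0.0008  0.001 ] deg 0.17
finned c 634.2 -139.3 wh 61.1 36.1 long yaw 7.9 ztop 18.3 px [278. 225.] 5096 toolx yaw -82.1
finned c 633.8 -272.7 wh 42.4 38.3 long yaw 6.6 ztop 18.1 px [472. 249.] 3541 toolx yaw -83.4
plain c 521.6 -150.1 wh 51.0 36.1 long yaw 24.2 ztop 18.7 px [276. 373.] 2208 toolx yaw -65.8
```

View pics/w14.png

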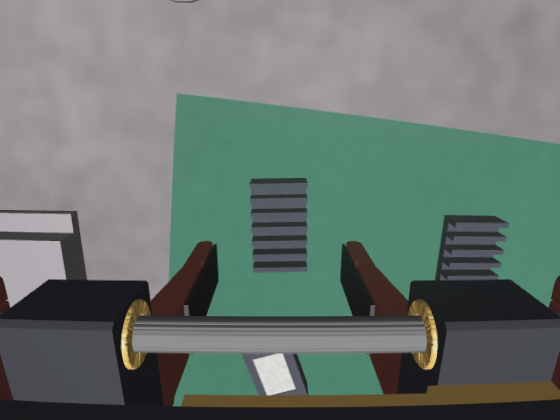

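Request:
jog_arm --steps '[{"dp": [-0.01,0.004,-0.3],"turn": [0,0.001,0.006],"claw": 0.65},{"dp": [-0.01,0.004,-0.55],"turn": [0,0.001,0.006],"claw": 0.65},{"dp": [-0.01,0.004,-0.7],"turn": [0,0.001,0.006],"claw": 0.65},{"dp": [-0.01,0.004,-0.8],"turn": [0,0.001,0.006],"claw": 0.65},{"dp": [-0.01,0.004,-0.84],"turn": [0,0.001,0.006],"claw": 0.65},{"dp": [-0.01,0.004,-0.84],"turn": [0,0.001,0.006],"claw": 0.65}]'

```text
t: 12.05
ee_pos: [634.2, -139.6, -25.2]
orientation: [-1.271, 1.107, -1.106]
ft_force: [0.4, -0.3, 0.3]
width: 57.0
```

```bash
python3 - <<'E'
from h import *
c=grab('wrist','w15'); st([634,-139.5,-27],-82.1)
P=cloud(c)
for p in [(212,246),(208,244),(348,246),(352,244),(205,250)]: print(P[p[1],p[0]])
E
```

```text
t 12.1 p [ 634.6 -139.6  -24.7] toolx yaw -82.1 ydir [ 2.e-04  3.e-04 -1.e+00] w 57.2 F [-0.3  0.   0.4] q6 1.2
 dp/80 [-0.007  0.001 -0.028]
 turn/pi [-0.0001  0.     -0.    ] deg -0.0
[ 642.2317489  -106.99596572   12.23533079]
[ 641.49873449 -104.47140372    8.67732201]
[ 650.82255162 -170.40975728   11.69433444]
[ 651.094976   -172.83839229    8.94051011]
[ 641.5110783  -104.56581051   16.28572114]
```

View pics/w15.png

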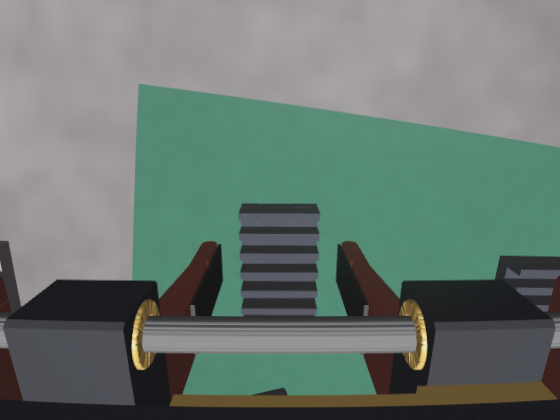

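Request:
jog_arm --steps '[{"dp": [-0.005,0,-0.03],"turn": [0,0,0],"claw": 0.65},{"dp": [-0.005,0,-0.03],"turn": [0,0,0],"claw": 0.3},{"dp": [-0.005,0,-0.03],"turn": [0,0,0],"claw": 0.2},{"dp": [-0.005,0,-0.03],"turn": [0,0,0],"claw": 0.2},{"dp": [-0.005,0,-0.03],"turn": [0,0,0],"claw": 0.2},{"dp": [-0.005,0,-0.03],"turn": [0,0,0],"claw": 0.2},{"dp": [-0.005,0,-0.03],"turn": [0,0,0],"claw": 0.2}]'

```text
t: 12.68
ee_pos: [634.4, -139.7, -26.8]
orientation: [-1.271, 1.107, -1.107]
ft_force: [-0.1, -0.5, 3.2]
width: 35.8
```

```bash
python3 - <<'E'
from h import *
c=grab('wrist','w16'); st([562,93,150],-84); mods(c)
E
```

```text
t 12.73 p [ 634.4 -139.7  -26.8] toolx yaw -82.1 ydir [ 5.e-04  2.e-04 -1.e+00] w 35.3 F [-0.7 -0.2  3.6] q6 1.2
 dp/80 [-0.905  2.909  2.21 ]
 turn/pi [-0.0001  0.0002 -0.0106] deg -1.9
finned c 639.6 -139.4 wh 53.1 50.9 long yaw -81.5 ztop 18.2 px [279. 261.] 9335 toolx yaw 8.5
finned c 642.9 -264.3 wh 23.5 23.2 long yaw -83.8 ztop 17.7 px [528. 287.] 2617 toolx yaw 6.2
finned c 600.8 -268.9 wh 23.8 14.3 long yaw -82.8 ztop 17.7 px [516. 363.] 1006 toolx yaw 7.2
```

Request:
jog_arm --steps '[{"dp": [0,0,0.3],"turn": [0,0,0],"claw": 0.2},{"dp": [0,0,0.7],"turn": [0,0,0],"claw": 0.2},{"dp": [0,0.2,1],"turn": [0,0,-0.01],"claw": 0.2},{"dp": [0,0.4,1],"turn": [0,0,-0.01],"claw": 0.2}]'

```text
t: 13.07
ee_pos: [637.8, -108.6, 58.0]
orientation: [-1.252, 1.126, -1.138]
ft_force: [1.4, -0.1, -0.9]
width: 36.1
```

Request:
jog_arm --steps '[{"dp": [-0.2,0.4,0.4],"turn": [0,0,0],"claw": 0.2},{"dp": [-0.4,0.8,0.8],"turn": [0,0,0],"claw": 0.2},{"dp": [-0.4,1,1],"turn": [0,0,0],"claw": 0.2}]'

```text
t: 13.32
ee_pos: [603.0, -27.0, 137.4]
orientation: [-1.254, 1.129, -1.135]
ft_force: [1.1, 0.2, -1.6]
width: 35.9
```

```bash
python3 - <<'E'
from h import *
st([565,93.4,140],-84)
E
```

```text
t 13.32 p [603.  -27.  137.4] toolx yaw -84.06 ydir [ 4.5e-03 -9.0e-04 -1.0e+00] w 35.9 F [ 1.1  0.2 -1.6] q6 1.4
 dp/80 [-0.475  1.505  0.032]
 turn/pi [0.0003 0.0014 0.0003] deg 0.06
```

Request:
jog_arm --steps '[{"dp": [-0.15,0.4,0.02],"turn": [0,0.001,0],"claw": 0.2},{"dp": [-0.3,0.8,0.03],"turn": [0,0.001,0],"claw": 0.2},{"dp": [-0.4,1,0.03],"turn": [0,0.001,0],"claw": 0.2}]'

```text
t: 13.57
ee_pos: [569.3, 56.2, 139.6]
orientation: [-1.257, 1.13, -1.131]
ft_force: [0.5, -0.7, -0.3]
width: 35.9
```

Request:
jog_arm --steps '[{"dp": [-0.05,0.3,0.0],"turn": [0,0,0],"claw": 0.2},{"dp": [-0.075,0.5,0.0],"turn": [0,0,0],"claw": 0.2},{"dp": [-0.075,0.5,0.0],"turn": [0,0,0],"claw": 0.2},{"dp": [-0.075,0.5,0.0],"turn": [0,0,0],"claw": 0.2}]'

```text
t: 13.9
ee_pos: [562.6, 97.0, 138.8]
orientation: [-1.259, 1.129, -1.129]
ft_force: [-0.5, -0.6, -0.5]
width: 35.3
```

```bash
python3 - <<'E'
from h import *
c=grab('wrist','w17'); st([565,93.4,140],-84)
P=cloud(c);x,y,z=P[...,0],P[...,1],P[...,2]
q=P[(z>165)&(z<195)&(x>520)&(x<620)&(y>60)&(y<125)]; print(cv2.minAreaRect(q[:,:2].astype(np.float32)),np.median(q[:,2]))
s=(z>115)&(z<130)&(x>500)&(x<640)&(y>40)&(y<150); print(cv2.minAreaRect(P[s][:,:2].astype(np.float32)))
E
```

```text
t 13.95 p [562.8  96.2 138.9] toolx yaw -83.87 ydir [-4.e-04 -7.e-04 -1.e+00] w 36.0 F [ 0.2 -0.8 -1.4] q6 1.61
 dp/80 [ 0.027 -0.035  0.014]
 turn/pi [ 0.0002 -0.0001 -0.0007] deg -0.13
((567.916748046875, 97.36015319824219), (50.9782829284668, 53.351165771484375), 6.073846340179443) 181.8555053914995
((556.15966796875, 93.72967529296875), (102.63317108154297, 60.57674789428711), 4.420383930206299)
```

View pics/w17.png

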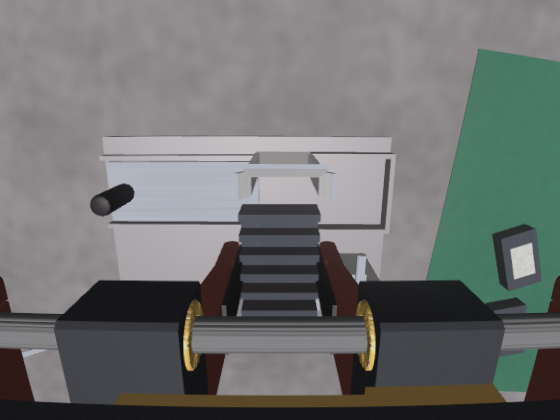

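```bash
python3 - <<'E'
from h import *
c=grab('wrist'); o=c['o']['ee_pos']
print(onplane(c,[(240,205.5),(320,205.5)],o[2]+45)-o)
st([565,93.4,140],-84)
P=cloud(c); print(P[212,250:310:20].round(1))
E
```

```text
[[ 32.15323808  20.12128401  45.        ]
 [ 35.83087237 -14.21112226  45.        ]]
t 14.0 p [563.   95.7 139. ] toolx yaw -83.93 ydir [-2.e-04 -6.e-04 -1.e+00] w 35.6 F [ 0.1 -0.3 -0.6] q6 1.61
 dp/80 [ 0.024 -0.029  0.013]
 turn/pi [ 0.0002 -0.0001 -0.0004] deg -0.07
[[591.6 112.  180.7]
 [592.9 103.2 182. ]
 [593.8  94.4 181.8]]
```

```bash
python3 - <<'E'
from h import *
c=grab('wrist'); o=c['o']['ee_pos']; P=cloud(c)
f=np.array([np.cos(.105),np.sin(.105)])
for u in (255,270,285,300):
    for v in range(200,216,2):
        p=P[v,u]; print(u,v,p.round(1),((p[:2]-o[:2])@f).round(1),c['img'][v,u])
x,y,z=P[...,0],P[...,1],P[...,2]
s=(z>120)&(z<130)&(x>500)&(x<640)&(y>40)&(y<150); q=P[s]; print(q.max(0),cv2.minAreaRect(q[:,:2].astype(np.float32)))
print(((q[:,:2]-o[:2])@f).max())
g=np.array([-f[1],f[0]]); w=(q[:,:2]-o[:2])@g; print(w.min(),w.max())
E
```

```text
255 200 [555.1 116.9  15.2] -5.6 [175 179 190]
255 202 [553.5 116.7  16.1] -7.3 [178 182 193]
255 204 [592.  110.1 167. ] 30.3 [85 86 91]
255 206 [592.3 109.9 171.5] 30.5 [56 56 59]
255 208 [592.4 109.6 175.4] 30.6 [57 57 60]
255 210 [592.1 109.4 177.6] 30.3 [55 54 58]
255 212 [592.4 109.2 181.9] 30.6 [53 53 55]
255 214 [592.  109.  183.6] 30.2 [63 63 68]
270 200 [555.2 103.1   9.6] -7.0 [186 182 185]
270 202 [553.2 102.9   9.2] -9.1 [186 181 184]
270 204 [592.6 103.  166.3] 30.1 [87 84 88]
270 206 [592.7 102.9 170.6] 30.3 [56 55 58]
270 208 [592.7 102.8 174.1] 30.3 [57 55 58]
270 210 [593.1 102.7 178.6] 30.6 [55 54 57]
270 212 [592.8 102.6 181.1] 30.4 [54 52 55]
270 214 [593.  102.6 184.8] 30.5 [63 63 68]
285 200 [556.5  89.1   9. ] -7.2 [186 180 184]
285 202 [554.8  88.9   9.8] -8.9 [185 181 183]
285 204 [593.3  95.8 166.1] 30.1 [88 85 88]
285 206 [593.6  95.9 171. ] 30.4 [57 56 58]
285 208 [593.1  95.9 172.9] 29.9 [56 56 58]
285 210 [593.7  96.  178.4] 30.5 [56 55 57]
285 212 [593.5  96.  180.9] 30.3 [55 53 56]
285 214 [593.5  96.1 184. ] 30.3 [64 63 69]
300 200 [557.9  75.    8.4] -7.3 [185 180 183]
300 202 [556.2  74.8   9.4] -9.0 [185 180 183]
300 204 [594.4  88.7 167.5] 30.5 [88 86 89]
300 206 [594.2  88.8 170.3] 30.2 [59 58 60]
300 208 [594.3  89.1 174.4] 30.4 [59 58 61]
300 210 [594.1  89.2 177.2] 30.2 [57 55 57]
300 212 [594.1  89.4 180.6] 30.2 [56 55 57]
300 214 [593.8  89.5 182.9] 30.0 [66 65 69]
[608.59297786 127.05850479 128.17131171] ((595.71630859375, 97.02618408203125), (21.521196365356445, 60.46877670288086), 6.593963146209717)
43.296925440674976
-32.36207052863072 28.016841966165902
```

Request:
jog_arm --steps '[{"dp": [0.015,-0.026,0.0],"turn": [0,0,0],"claw": 0.2},{"dp": [0.015,-0.026,-0.2],"turn": [0,0,0],"claw": 0.2},{"dp": [0.015,-0.026,-0.4],"turn": [0,0,0],"claw": 0.2},{"dp": [0.015,-0.026,-0.4],"turn": [0,0,0],"claw": 0.2},{"dp": [0.015,-0.026,-0.4],"turn": [0,0,0],"claw": 0.2}]'

```text
t: 14.47
ee_pos: [563.9, 92.4, 106.5]
orientation: [-1.259, 1.133, -1.132]
ft_force: [-0.4, 0.7, -1.4]
width: 35.7
```

```bash
python3 - <<'E'
from h import *
st([564.3,93.6,22],-84)
E
```

```text
t 14.47 p [563.9  92.4 106.5] toolx yaw -84.04 ydir [-2.e-03 -9.e-04 -1.e+00] w 35.7 F [-0.4  0.7 -1.4] q6 1.61
 dp/80 [ 0.005  0.015 -1.056]
 turn/pi [ 0.0003 -0.0006  0.0002] deg 0.04
```

Request:
jog_arm --steps '[{"dp": [0.005,0.015,-0.1],"turn": [0,0,0],"claw": 0.2},{"dp": [0.005,0.015,-0.25],"turn": [0,0,0],"claw": 0.2},{"dp": [0.005,0.015,-0.4],"turn": [0,0,0],"claw": 0.2},{"dp": [0.005,0.015,-0.55],"turn": [0,0,0],"claw": 0.2},{"dp": [0.005,0.015,-0.7],"turn": [0,0,0],"claw": 0.2},{"dp": [0.005,0.015,-0.85],"turn": [0,0,0],"claw": 0.2},{"dp": [0.005,0.015,-1],"turn": [0,0,0],"claw": 0.2},{"dp": [0.005,0.015,-1],"turn": [0,0,0],"claw": 0.2}]'

```text
t: 15.13
ee_pos: [562.4, 93.4, 23.6]
orientation: [-1.262, 1.136, -1.13]
ft_force: [0.4, -1.0, -0.8]
width: 35.6
```

```bash
python3 - <<'E'
from h import *
c=grab('wrist','w18');st([564.3,93.6,22],-84)
E
```

```text
t 15.18 p [563.   93.5  24.7] toolx yaw -84.03 ydir [-0.0052 -0.0013 -1.    ] w 35.8 F [ 0.  -0.  -1.2] q6 1.61
 dp/80 [ 0.016  0.001 -0.034]
 turn/pi [ 0.0004 -0.0017  0.0002] deg 0.03
```

View pics/w18.png

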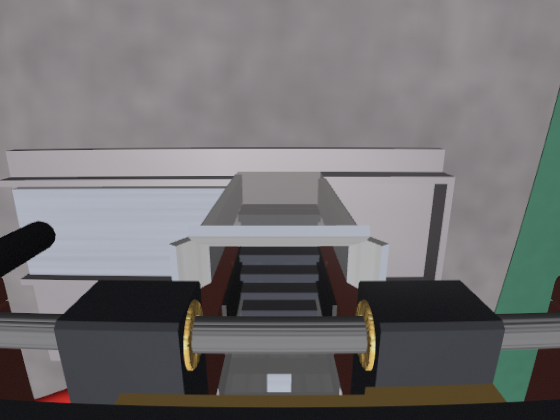

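Request:
jog_arm --steps '[{"dp": [0.012,0.001,-0.02],"turn": [0,-0.001,0],"claw": 0.2},{"dp": [0.012,0.001,-0.02],"turn": [0,-0.001,0],"claw": 0.2},{"dp": [0.012,0.001,-0.02],"turn": [0,-0.001,0],"claw": 0.6},{"dp": [0.012,0.001,-0.02],"turn": [0,-0.001,0],"claw": 0.6},{"dp": [0.012,0.001,-0.02],"turn": [0,-0.001,0],"claw": 0.6},{"dp": [0.012,0.001,-0.02],"turn": [0,-0.001,0],"claw": 0.6}]'

```text
t: 15.68
ee_pos: [564.4, 93.6, 23.6]
orientation: [-1.258, 1.132, -1.132]
ft_force: [0.0, -1.3, 0.2]
width: 52.7
```

```bash
python3 - <<'E'
from h import *
c=grab('wrist','w19');st([564.3,93.6,22],-84)
P=cloud(c);x,y,z=P[...,0],P[...,1],P[...,2]
f=np.array([np.cos(.105),np.sin(.105)]);g=np.array([-f[1],f[0]])
d=np.dstack([x-564.5,y-93.6]); a=d@f; b=d@g
s=(abs(a)<31)&(abs(b)<18)&(z<100); print(np.median(z[s]),np.percentile(z[s],[5,25,75,95]),s.sum())
E
```

```text
t 15.73 p [564.3  93.6  23.6] toolx yaw -84.03 ydir [-0.0013 -0.0012 -1.    ] w 52.7 F [0.2 0.1 0.6] q6 1.61
 dp/80 [-0.     0.    -0.019]
 turn/pi [ 0.0004 -0.0004  0.0002] deg 0.03
24.73599147966138 [16.43508091 20.00867791 26.46270962 27.3786661 ] 2481
```

View pics/w19.png

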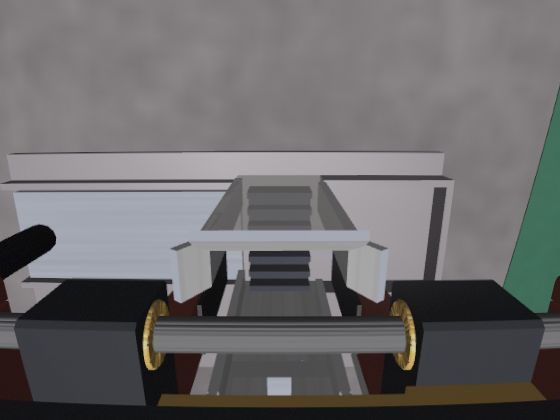

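Request:
jog_arm --steps '[{"dp": [0,0,0.35],"turn": [0,0,0],"claw": 0.6},{"dp": [0,0,0.75],"turn": [0,0,0],"claw": 0.6},{"dp": [0,0,1],"turn": [0,0,0],"claw": 0.6},{"dp": [0.1,-0.1,1],"turn": [0,0,0],"claw": 0.6},{"dp": [0.1,-0.1,1],"turn": [0,0,0],"claw": 0.6}]'

```text
t: 16.15
ee_pos: [574.6, 84.9, 105.0]
orientation: [-1.255, 1.13, -1.135]
ft_force: [-0.2, -0.1, -0.9]
width: 52.9
```

Request:
jog_arm --steps '[{"dp": [0.1,-0.2,0.5],"turn": [0,0,0],"claw": 0.7},{"dp": [0.2,-0.6,0.8],"turn": [0,0,0],"claw": 0.7},{"dp": [0.3,-1,0.8],"turn": [0,0,0],"claw": 0.7}]'

```text
t: 16.4
ee_pos: [601.2, 4.9, 172.3]
orientation: [-1.252, 1.124, -1.136]
ft_force: [1.9, 0.3, 0.6]
width: 61.2
```

Request:
jog_arm --steps '[{"dp": [0.1,-0.5,0],"turn": [0,0,0],"claw": 0.7},{"dp": [0.2,-1,0],"turn": [0,0,0],"claw": 0.7},{"dp": [0.2,-1,0],"turn": [0,0,0],"claw": 0.7}]'

```text
t: 16.65
ee_pos: [617.9, -81.4, 171.1]
orientation: [-1.252, 1.127, -1.14]
ft_force: [-0.9, 0.5, 0.7]
width: 61.6
```

Request:
jog_arm --steps '[{"dp": [0.1,-0.5,0],"turn": [0,0,0],"claw": 0.7},{"dp": [0.1,-1,0],"turn": [0,0,0],"claw": 0.7},{"dp": [0.1,-1,-0.2],"turn": [0,0,0],"claw": 0.7}]'

```text
t: 16.9
ee_pos: [627.5, -167.2, 155.8]
orientation: [-1.25, 1.126, -1.147]
ft_force: [0.2, 0.2, 0.4]
width: 61.7
```

Request:
jog_arm --steps '[{"dp": [0,-0.5,-0.2],"turn": [0,0,0],"claw": 0.7},{"dp": [0,-1,-0.5],"turn": [0,0,0],"claw": 0.7},{"dp": [0,-1,-0.5],"turn": [0,0,0],"claw": 0.7}]'

```text
t: 17.15
ee_pos: [624.9, -250.4, 111.1]
orientation: [-1.251, 1.132, -1.145]
ft_force: [-1.0, -0.5, -0.4]
width: 61.3
```

```bash
python3 - <<'E'
from h import *
c=grab('wrist','w20');st([624.8,-273.3,-27],-83.7); mods(c)
E
```

```text
t 17.2 p [ 624.6 -250.2  110.9] toolx yaw -84.61 ydir [ 0.0059 -0.0037 -1.    ] w 61.4 F [ 1.2 -0.5 -0.6] q6 1.08
 dp/80 [ 0.002 -0.289 -1.724]
 turn/pi [0.0012 0.0019 0.005 ] deg 0.91
plain c 684.1 -373.6 wh 91.7 54.5 long yaw -0.0 ztop 24.3 px [447. 141.] 5252 toolx yaw 90.0
finned c 624.5 -273.3 wh 60.5 36.1 long yaw 6.1 ztop 18.3 px [305. 204.] 3056 toolx yaw -83.9
plain c 545.5 -142.5 wh 31.5 28.5 long yaw -39.9 ztop 18.4 px [153. 278.] 731 toolx yaw 50.1
plain c 539.8 -290.5 wh 42.4 36.2 long yaw -3.7 ztop 18.5 px [313. 294.] 1758 toolx yaw 86.3
plain c 432.2 -178.8 wh 43.3 18.6 long yaw -12.1 ztop 18.4 px [186. 383.] 465 toolx yaw 77.9
finned c 440.5 -269.9 wh 35.5 21.5 long yaw -83.5 ztop 17.2 px [280. 382.] 872 toolx yaw 6.5
```

Request:
jog_arm --steps '[{"dp": [0.0,-0.29,-0.4],"turn": [0.001,0.002,0.005],"claw": 0.7},{"dp": [0.0,-0.29,-0.8],"turn": [0.001,0.002,0.005],"claw": 0.7},{"dp": [0.0,-0.29,-1],"turn": [0.001,0.002,0.005],"claw": 0.7},{"dp": [0.0,-0.29,-1],"turn": [0.001,0.002,0.005],"claw": 0.65}]'

```text
t: 17.53
ee_pos: [620.9, -270.8, 25.6]
orientation: [-1.262, 1.136, -1.121]
ft_force: [-0.3, -0.1, -0.2]
width: 58.3
```

```bash
python3 - <<'E'
from h import *
c=grab('wrist','w21');st([624.5,-273.3,-27],-83.9); mods(c)
E
```

```text
t 17.58 p [ 622.7 -271.4   28.3] toolx yaw -83.7 ydir [-0.0054  0.0021 -1.    ] w 57.8 F [0.3 0.5 1. ] q6 1.03
 dp/80 [ 0.023 -0.023 -0.691]
 turn/pi [-0.0007 -0.0017 -0.0011] deg -0.2
plain c 684.0 -373.8 wh 92.1 54.8 long yaw 0.0 ztop 24.3 px [486. 143.] 10935 toolx yaw -90.0
finned c 624.5 -273.4 wh 60.9 36.1 long yaw 6.0 ztop 18.2 px [284. 228.] 5868 toolx yaw -84.0
plain c 522.8 -289.7 wh 40.8 36.8 long yaw -84.4 ztop 18.6 px [290. 373.] 2246 toolx yaw 5.6
```

Request:
jog_arm --steps '[{"dp": [0.02,-0.024,-0.3],"turn": [0,-0.002,-0.001],"claw": 0.65},{"dp": [0.02,-0.024,-0.55],"turn": [0,-0.002,-0.001],"claw": 0.65},{"dp": [0.02,-0.024,-0.65],"turn": [0,-0.002,-0.001],"claw": 0.65},{"dp": [0.02,-0.024,-0.69],"turn": [0,-0.002,-0.001],"claw": 0.65},{"dp": [0.02,-0.024,-0.69],"turn": [0,-0.002,-0.001],"claw": 0.65},{"dp": [0.02,-0.024,-0.69],"turn": [0,-0.002,-0.001],"claw": 0.2},{"dp": [0.02,-0.024,-0.69],"turn": [0,-0.002,-0.001],"claw": 0.2},{"dp": [0.02,-0.024,-0.69],"turn": [0,-0.002,-0.001],"claw": 0.2},{"dp": [0.02,-0.024,-0.69],"turn": [0,-0.002,-0.001],"claw": 0.2},{"dp": [0.02,-0.024,-0.69],"turn": [0,-0.002,-0.001],"claw": 0.2},{"dp": [0.02,-0.024,-0.69],"turn": [0,-0.002,-0.001],"claw": 0.2},{"dp": [0.02,-0.024,-0.67],"turn": [0,-0.002,-0.001],"claw": 0.2}]'

```text
t: 18.58
ee_pos: [624.4, -273.4, -25.1]
orientation: [-1.255, 1.13, -1.129]
ft_force: [-0.7, 0.4, -1.2]
width: 35.6
```

```bash
python3 - <<'E'
from h import *
c=grab('wrist','w22');st([564.3,93.6,105],-84)
E
```

```text
t 18.63 p [ 624.3 -273.4  -25. ] toolx yaw -83.88 ydir [ 0.0011  0.002  -1.    ] w 35.9 F [-0.2 -1.2 -0.6] q6 1.03
 dp/80 [-0.75   4.588  1.625]
 turn/pi [-0.0006  0.0003 -0.0007] deg -0.12
```

View pics/w22.png

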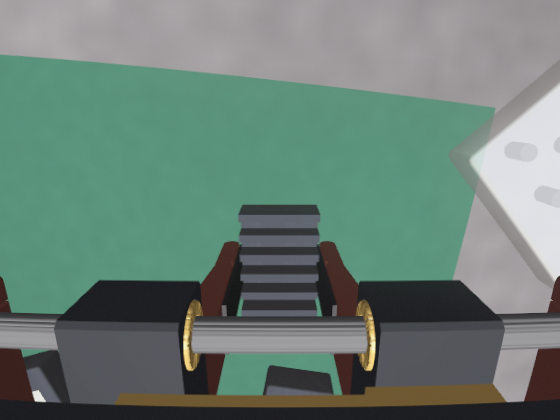

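Request:
jog_arm --steps '[{"dp": [0,0,0.3],"turn": [0,0,0],"claw": 0.2},{"dp": [0,0.2,0.7],"turn": [0,0,0],"claw": 0.2},{"dp": [0,0.6,1],"turn": [0,0,0],"claw": 0.2},{"dp": [0,0.9,1],"turn": [0,0,0],"claw": 0.2}]'

```text
t: 18.97
ee_pos: [627.3, -201.7, 59.9]
orientation: [-1.252, 1.125, -1.136]
ft_force: [1.4, -0.2, -1.5]
width: 35.7
```

Request:
jog_arm --steps '[{"dp": [-0.1,0.5,0.4],"turn": [0,0,0],"claw": 0.2},{"dp": [-0.2,1,0.8],"turn": [0,0,0],"claw": 0.2},{"dp": [-0.2,1,1],"turn": [0,0,0],"claw": 0.2}]'

```text
t: 19.22
ee_pos: [609.0, -118.6, 139.3]
orientation: [-1.254, 1.128, -1.132]
ft_force: [0.2, 0.1, -1.8]
width: 36.1
```

Request:
jog_arm --steps '[{"dp": [-0.1,0.5,0.05],"turn": [0,0,0],"claw": 0.2},{"dp": [-0.2,1,0.1],"turn": [0,0,0],"claw": 0.2},{"dp": [-0.2,1,0.1],"turn": [0,0,0],"claw": 0.2}]'

```text
t: 19.47
ee_pos: [591.5, -33.3, 148.3]
orientation: [-1.254, 1.126, -1.128]
ft_force: [-0.3, 0.3, -2.1]
width: 35.8
```

Request:
jog_arm --steps '[{"dp": [-0.1,0.5,0],"turn": [0,0,0],"claw": 0.2},{"dp": [-0.2,1,0],"turn": [0,0,0],"claw": 0.2},{"dp": [-0.2,1,0],"turn": [0,0,0],"claw": 0.2}]'

```text
t: 19.72
ee_pos: [573.6, 51.2, 148.0]
orientation: [-1.256, 1.126, -1.124]
ft_force: [0.6, 0.6, -1.8]
width: 35.6
```

```bash
python3 - <<'E'
from h import *
st([564.3,93.6,140],-84)
E
```

```text
t 19.72 p [573.6  51.2 148. ] toolx yaw -83.53 ydir [ 0.0022  0.0045 -1.    ] w 35.6 F [ 0.6  0.6 -1.8] q6 1.52
 dp/80 [-0.117  0.53  -0.1  ]
 turn/pi [-0.0014  0.0007 -0.0026] deg -0.47
```

Request:
jog_arm --steps '[{"dp": [-0.06,0.3,0],"turn": [-0.001,0.001,-0.0026],"claw": 0.2},{"dp": [-0.117,0.53,-0.2],"turn": [-0.001,0.001,-0.0026],"claw": 0.2},{"dp": [-0.117,0.53,-0.4],"turn": [-0.001,0.001,-0.0026],"claw": 0.2},{"dp": [-0.117,0.53,-0.4],"turn": [-0.001,0.001,-0.0026],"claw": 0.2},{"dp": [-0.117,0.53,-0.4],"turn": [-0.001,0.001,-0.0026],"claw": 0.2},{"dp": [-0.117,0.53,-0.4],"turn": [-0.001,0.001,-0.0026],"claw": 0.2}]'

```text
t: 20.22
ee_pos: [564.7, 92.9, 116.3]
orientation: [-1.256, 1.133, -1.131]
ft_force: [0.1, 0.4, -0.7]
width: 35.8
```

```bash
cat >> h.py <<'E'
def held(c):
    o=c['o']['ee_pos']; P=cloud(c); f=np.array([np.cos(.105),np.sin(.105)]); g=np.array([-f[1],f[0]])
    d=P[...,:2]-o[:2]; a=d@f; b=d@g; z=P[...,2]-o[2]
    s=(a>20)&(a<45)&(abs(b)<25)&(z>22)&(z<47); q=np.c_[a[s],b[s],z[s]]
    k=q[:,2]>38; e=q[q[:,2]<42]
    print('held: far face fwd',np.median(e[:,0]).round(1),'lat',e[:,1].min().round(1),e[:,1].max().round(1),'zrel',np.percentile(q[:,2],[2,98]).round(1),'slope',np.polyfit(e[:,1],e[:,0],1)[0].round(3))
E
python3 - <<'E'
from h import *
c=grab('wrist','w23');st([564.3,93.6,22],-84);held(c)
E
```

```text
t 20.27 p [565.   92.9 116.6] toolx yaw -84.05 ydir [-0.      0.0013 -1.    ] w 35.9 F [-0.9  0.9 -0.6] q6 1.61
 dp/80 [-0.009  0.009 -1.183]
 turn/pi [-0.0004 -0.      0.0003] deg 0.05
held: far face fwd 22.7 lat -18.2 17.9 zrel [28.1 45.1] slope 0.001
```

Request:
jog_arm --steps '[{"dp": [-0.009,0.009,-0.2],"turn": [0,0,0],"claw": 0.2},{"dp": [-0.009,0.009,-0.4],"turn": [0,0,0],"claw": 0.2},{"dp": [-0.009,0.009,-0.6],"turn": [0,0,0],"claw": 0.2},{"dp": [-0.009,0.009,-0.8],"turn": [0,0,0],"claw": 0.2},{"dp": [-0.009,0.009,-1],"turn": [0,0,0],"claw": 0.2},{"dp": [-0.009,0.009,-1],"turn": [0,0,0],"claw": 0.2}]'

```text
t: 20.77
ee_pos: [563.2, 92.6, 34.9]
orientation: [-1.258, 1.136, -1.131]
ft_force: [-0.8, 0.5, -1.2]
width: 36.0
```

```bash
python3 - <<'E'
from h import *
st([564.3,93.6,24],-84)
E
```

```text
t 20.77 p [563.2  92.6  34.9] toolx yaw -84.11 ydir [-3.1e-03  8.0e-04 -1.0e+00] w 36.0 F [-0.8  0.5 -1.2] q6 1.61
 dp/80 [ 0.014  0.012 -0.136]
 turn/pi [-0.0003 -0.001   0.0006] deg 0.11
```

Request:
jog_arm --steps '[{"dp": [0.014,0.012,-0.1],"turn": [0,-0.001,0],"claw": 0.2},{"dp": [0.014,0.012,-0.14],"turn": [0,-0.001,0],"claw": 0.2},{"dp": [0.014,0.012,-0.14],"turn": [0,-0.001,0],"claw": 0.2},{"dp": [0.014,0.012,-0.14],"turn": [0,-0.001,0],"claw": 0.2},{"dp": [0.014,0.012,-0.14],"turn": [0,-0.001,0],"claw": 0.6},{"dp": [0.014,0.012,-0.14],"turn": [0,-0.001,0],"claw": 0.6},{"dp": [0.014,0.012,-0.14],"turn": [0,-0.001,0],"claw": 0.6},{"dp": [0.014,0.012,-0.14],"turn": [0,-0.001,0],"claw": 0.6},{"dp": [0.014,0.012,0.1],"turn": [0,-0.001,0],"claw": 0.6},{"dp": [0.014,0.012,0.5],"turn": [0,-0.001,0],"claw": 0.6},{"dp": [0.014,0.012,0.9],"turn": [0,-0.001,0],"claw": 0.6},{"dp": [0.014,0.012,0.9],"turn": [0,-0.001,0],"claw": 0.6}]'

```text
t: 21.77
ee_pos: [568.2, 94.2, 112.6]
orientation: [-1.248, 1.127, -1.136]
ft_force: [0.2, 0.9, 0.5]
width: 52.7
```

```bash
cat >> h.py <<'E'
def stack(c):
    P=cloud(c);x,y,z=P[...,0],P[...,1],P[...,2]
    f=np.array([np.cos(.105),np.sin(.105)]);g=np.array([-f[1],f[0]])
    d=np.dstack([x-564.5,y-93.6]); a=d@f; b=d@g
    s=(a>0)&(a<29)&(abs(b)<17)&(z<122)&(z>5); q=z[s]; print('stack top z pct',np.percentile(q,[5,50,75,90]).round(1),s.sum())
    k=s&(z>np.percentile(q,90)-6); A=np.c_[a[k],b[k],np.ones(k.sum())]; print(' tilt fwd,lat',np.linalg.lstsq(A,z[k],rcond=None)[0].round(3))
E
python3 - <<'E'
from h import *
c=grab('wrist','w24');st([421,-271.5,100],-84);stack(c)
E
```

```text
t 21.82 p [566.9  94.  110.3] toolx yaw -84.11 ydir [ 0.0068  0.0018 -1.    ] w 52.4 F [ 0.2 -0.4 -0.3] q6 1.61
 dp/80 [-1.824 -4.569 -0.128]
 turn/pi [-0.0006  0.0022  0.0006] deg 0.11
stack top z pct [33.7 39.1 44.3 44.9] 922
 tilt fwd,lat [ 1.7000e-02 -4.0000e-03  4.3482e+01]
```

View pics/w24.png

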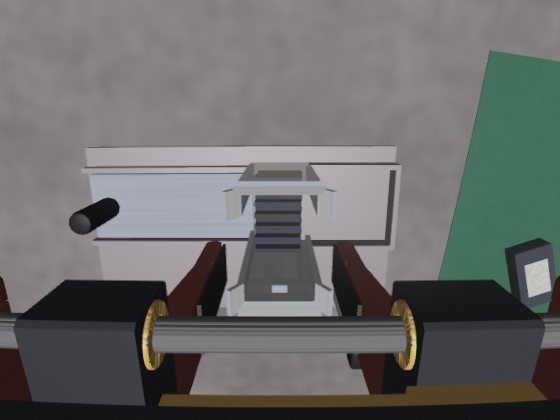

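Request:
jog_arm --steps '[{"dp": [-0.1,-0.3,0.3],"turn": [0,0.002,0],"claw": 0.7},{"dp": [-0.3,-0.7,0.5],"turn": [0,0.002,0],"claw": 0.7},{"dp": [-0.4,-1,0.5],"turn": [0,0.002,0],"claw": 0.7}]'

```text
t: 22.07
ee_pos: [535.0, 13.0, 152.0]
orientation: [-1.253, 1.131, -1.133]
ft_force: [1.0, -0.4, 0.4]
width: 61.2
```

Request:
jog_arm --steps '[{"dp": [-0.2,-0.45,0],"turn": [0,0,0],"claw": 0.7},{"dp": [-0.4,-0.9,0],"turn": [0,0,0],"claw": 0.7},{"dp": [-0.4,-1,0],"turn": [0,0,0],"claw": 0.7}]'

```text
t: 22.32
ee_pos: [499.3, -70.1, 150.9]
orientation: [-1.255, 1.135, -1.133]
ft_force: [0.1, -0.2, 0.7]
width: 61.3
```

Request:
jog_arm --steps '[{"dp": [-0.2,-0.45,0],"turn": [0,0,0],"claw": 0.7},{"dp": [-0.4,-0.9,0],"turn": [0,0,0],"claw": 0.7},{"dp": [-0.4,-1,0],"turn": [0,0,0],"claw": 0.7}]'

```text
t: 22.57
ee_pos: [464.3, -153.1, 149.8]
orientation: [-1.256, 1.139, -1.133]
ft_force: [0.6, 0.1, -0.2]
width: 61.4
```

Request:
jog_arm --steps '[{"dp": [-0.2,-0.45,-0.2],"turn": [0,0,0],"claw": 0.7},{"dp": [-0.4,-0.9,-0.4],"turn": [0,0,0],"claw": 0.7},{"dp": [-0.5,-1,-0.5],"turn": [0,0,0],"claw": 0.7},{"dp": [-0.5,-1,-0.5],"turn": [0,0,0],"claw": 0.7}]'

```text
t: 22.9
ee_pos: [421.4, -234.0, 107.1]
orientation: [-1.256, 1.145, -1.132]
ft_force: [-0.2, -0.0, -0.3]
width: 61.5
```

```bash
python3 - <<'E'
from h import *
c=grab('wrist','w25');st([420.6,-271.5,-27],-84);mods(c)
E
```

```text
t 22.95 p [ 422.8 -233.2  108.1] toolx yaw -84.48 ydir [-0.0065  0.0031 -1.    ] w 61.2 F [0.  1.1 0.5] q6 0.95
 dp/80 [-0.027 -0.479 -1.689]
 turn/pi [-0.001  -0.0021  0.0026] deg 0.48
plain c 522.7 -149.7 wh 60.7 36.8 long yaw 24.9 ztop 18.6 px [181.  62.] 4130 toolx yaw -65.1
plain c 530.5 -290.3 wh 60.7 36.6 long yaw -3.0 ztop 18.5 px [366.  70.] 4096 toolx yaw 87.0
plain c 441.7 -161.6 wh 60.4 36.5 long yaw 16.2 ztop 18.6 px [193. 168.] 3448 toolx yaw -73.8
finned c 420.4 -271.6 wh 60.4 36.2 long yaw 6.1 ztop 18.3 px [323. 206.] 3161 toolx yaw -83.9
```

Request:
jog_arm --steps '[{"dp": [-0.03,-0.48,-0.1],"turn": [-0.001,-0.002,0.003],"claw": 0.7},{"dp": [-0.03,-0.48,-0.5],"turn": [-0.001,-0.002,0.003],"claw": 0.7},{"dp": [-0.03,-0.48,-0.9],"turn": [-0.001,-0.002,0.003],"claw": 0.65},{"dp": [-0.03,-0.48,-1],"turn": [-0.001,-0.002,0.003],"claw": 0.65},{"dp": [-0.03,-0.48,-1],"turn": [-0.001,-0.002,0.003],"claw": 0.65}]'

```text
t: 23.37
ee_pos: [419.6, -269.5, 26.4]
orientation: [-1.259, 1.134, -1.126]
ft_force: [-0.9, -0.0, 0.0]
width: 57.2
```

```bash
python3 - <<'E'
from h import *
c=grab('wrist','w26');mods(c);st([420.4,-271.6,-27],-83.9)
E
```

```text
plain c 519.5 -151.4 wh 54.0 37.0 long yaw 23.2 ztop 18.6 px [83. 45.] 6698 toolx yaw -66.8
plain c 527.8 -290.1 wh 55.3 36.5 long yaw -3.2 ztop 18.6 px [339.  51.] 7139 toolx yaw 86.8
plain c 441.7 -161.8 wh 60.4 37.1 long yaw 15.8 ztop 18.6 px [104. 180.] 6588 toolx yaw -74.2
finned c 420.3 -271.7 wh 61.1 36.1 long yaw 6.1 ztop 18.3 px [282. 232.] 5751 toolx yaw -83.9
t 23.42 p [ 420.6 -270.3   27.8] toolx yaw -83.86 ydir [-0.002   0.0013 -1.    ] w 57.1 F [ 0.   1.1 -0.2] q6 0.87
 dp/80 [-0.002 -0.016 -0.685]
 turn/pi [-0.0004 -0.0006 -0.0002] deg -0.04
```

Request:
jog_arm --steps '[{"dp": [-0.002,-0.016,-0.3],"turn": [0,0,0],"claw": 0.65},{"dp": [-0.002,-0.016,-0.55],"turn": [0,0,0],"claw": 0.65},{"dp": [-0.002,-0.016,-0.65],"turn": [0,0,0],"claw": 0.65},{"dp": [-0.002,-0.016,-0.685],"turn": [0,0,0],"claw": 0.65},{"dp": [-0.002,-0.016,-0.685],"turn": [0,0,0],"claw": 0.2},{"dp": [-0.002,-0.016,-0.685],"turn": [0,0,0],"claw": 0.2},{"dp": [-0.002,-0.016,-0.685],"turn": [0,0,0],"claw": 0.2},{"dp": [-0.002,-0.016,-0.685],"turn": [0,0,0],"claw": 0.2},{"dp": [-0.002,-0.016,-0.685],"turn": [0,0,0],"claw": 0.2},{"dp": [-0.002,-0.016,-0.685],"turn": [0,0,0],"claw": 0.2},{"dp": [-0.002,-0.016,-0.4],"turn": [0,0,0],"claw": 0.2},{"dp": [-0.002,-0.016,0],"turn": [0,0,0],"claw": 0.2}]'

```text
t: 24.42
ee_pos: [418.6, -270.4, 26.8]
orientation: [-1.259, 1.136, -1.124]
ft_force: [0.5, 0.6, -1.2]
width: 35.8
```

Request:
jog_arm --steps '[{"dp": [0,0.1,0.4],"turn": [0,0,0],"claw": 0.2},{"dp": [0.2,0.5,0.8],"turn": [0,0,0],"claw": 0.2},{"dp": [0.4,1,1],"turn": [0,0,0],"claw": 0.2}]'

```text
t: 24.67
ee_pos: [448.4, -200.5, 106.1]
orientation: [-1.256, 1.135, -1.13]
ft_force: [1.0, -1.3, -0.8]
width: 36.1
```

Request:
jog_arm --steps '[{"dp": [0.2,0.45,0.4],"turn": [0,0,0],"claw": 0.2},{"dp": [0.4,0.9,0.8],"turn": [0,0,0],"claw": 0.2},{"dp": [0.4,1,0.9],"turn": [0,0,0],"claw": 0.2}]'

```text
t: 24.92
ee_pos: [481.9, -118.6, 180.7]
orientation: [-1.255, 1.133, -1.132]
ft_force: [0.8, 0.7, -0.3]
width: 35.5
```

Request:
jog_arm --steps '[{"dp": [0.2,0.45,0],"turn": [0,0,0],"claw": 0.2},{"dp": [0.4,0.9,0],"turn": [0,0,0],"claw": 0.2},{"dp": [0.4,1,0],"turn": [0,0,0],"claw": 0.2}]'

```text
t: 25.17
ee_pos: [516.5, -34.7, 182.3]
orientation: [-1.252, 1.128, -1.132]
ft_force: [0.7, 0.5, -1.2]
width: 36.0
```

```bash
python3 - <<'E'
from h import *
st([564.3,93.6,116],-84)
E
```

```text
t 25.17 p [516.5 -34.7 182.3] toolx yaw -83.91 ydir [ 0.005   0.0024 -1.    ] w 36.0 F [ 0.7  0.5 -1.2] q6 1.37
 dp/80 [ 0.597  1.604 -0.828]
 turn/pi [-0.0008  0.0016 -0.0005] deg -0.09
```

Request:
jog_arm --steps '[{"dp": [0.2,0.45,0],"turn": [0,0,0],"claw": 0.2},{"dp": [0.4,0.9,-0.2],"turn": [0,0,0],"claw": 0.2},{"dp": [0.4,1,-0.3],"turn": [0,0.001,0],"claw": 0.2}]'

```text
t: 25.42
ee_pos: [550.6, 48.7, 158.4]
orientation: [-1.252, 1.127, -1.129]
ft_force: [-0.7, -0.7, -0.5]
width: 35.6
```

```bash
python3 - <<'E'
from h import *
st([564.3,93.6,116],-84)
E
```

```text
t 25.42 p [550.6  48.7 158.4] toolx yaw -83.81 ydir [ 0.0049  0.0035 -1.    ] w 35.6 F [-0.7 -0.7 -0.5] q6 1.53
 dp/80 [ 0.171  0.561 -0.53 ]
 turn/pi [-0.0011  0.0016 -0.0011] deg -0.19
```

Request:
jog_arm --steps '[{"dp": [0.1,0.3,0],"turn": [-0.001,0.001,-0.001],"claw": 0.2},{"dp": [0.171,0.56,-0.2],"turn": [-0.001,0.001,-0.001],"claw": 0.2},{"dp": [0.171,0.56,-0.5],"turn": [-0.001,0.001,-0.001],"claw": 0.2},{"dp": [0.171,0.56,-0.53],"turn": [-0.001,0.001,-0.001],"claw": 0.2},{"dp": [0.171,0.56,-0.53],"turn": [-0.001,0.001,-0.001],"claw": 0.2},{"dp": [0.171,0.56,-0.53],"turn": [-0.001,0.001,-0.001],"claw": 0.2}]'

```text
t: 25.92
ee_pos: [563.9, 92.7, 116.3]
orientation: [-1.256, 1.131, -1.132]
ft_force: [0.2, 0.7, -0.4]
width: 35.7
```

```bash
python3 - <<'E'
from h import *
c=grab('wrist','w27');st([564.3,93.6,40],-84);held(c)
E
```

```text
t 25.97 p [564.5  92.7 116.9] toolx yaw -84.04 ydir [ 2.3e-03  2.0e-04 -1.0e+00] w 35.7 F [ 0.1 -0.4 -0.5] q6 1.61
 dp/80 [-0.003  0.012 -0.961]
 turn/pi [-0.0001  0.0007  0.0002] deg 0.04
held: far face fwd 29.1 lat -18.0 17.9 zrel [28.1 45.4] slope -0.002
```

View pics/w27.png

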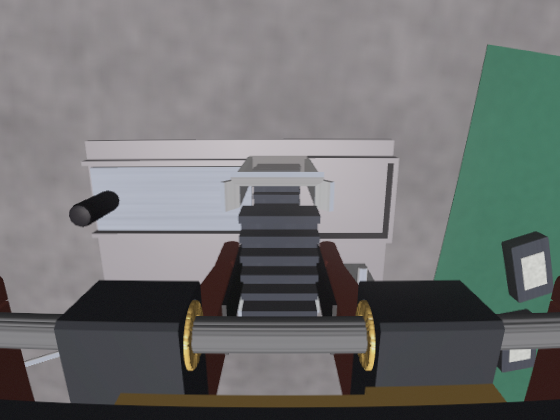

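Request:
jog_arm --steps '[{"dp": [-0.003,0.012,-0.2],"turn": [0,0,0],"claw": 0.2},{"dp": [-0.003,0.012,-0.4],"turn": [0,0,0],"claw": 0.2},{"dp": [0.003,0.012,-0.6],"turn": [0,0,0],"claw": 0.2},{"dp": [0.003,0.012,-0.8],"turn": [0,0,0],"claw": 0.2},{"dp": [0.003,0.012,-1],"turn": [0,0,0],"claw": 0.2},{"dp": [0.003,0.012,-1],"turn": [0,0,0],"claw": 0.2},{"dp": [0.003,0.012,-1],"turn": [0,0,0],"claw": 0.2},{"dp": [0.003,0.012,-1],"turn": [0,0,0],"claw": 0.6},{"dp": [0.003,0.012,-1],"turn": [0,0,0],"claw": 0.6},{"dp": [0.003,0.012,-1],"turn": [0,0,0],"claw": 0.6},{"dp": [0.003,0.012,-1],"turn": [0,0,0],"claw": 0.6}]'

```text
t: 26.88
ee_pos: [565.5, 93.7, 37.9]
orientation: [-1.253, 1.129, -1.134]
ft_force: [0.8, 0.1, -0.2]
width: 52.3
```

Request:
jog_arm --steps '[{"dp": [0,0,0.4],"turn": [0,0,0],"claw": 0.6},{"dp": [0,0,0.8],"turn": [0,0,0],"claw": 0.6},{"dp": [0,0,1],"turn": [0,0,0],"claw": 0.6},{"dp": [0,0,1],"turn": [0,0,0],"claw": 0.6}]'

```text
t: 27.22
ee_pos: [568.4, 94.2, 122.3]
orientation: [-1.247, 1.124, -1.137]
ft_force: [-0.9, -0.4, -0.2]
width: 52.6
```

```bash
python3 - <<'E'
from h import *
c=grab('wrist','w28');st([523,-149.5,100],-84);stack(c); mods(c)
E
```

```text
t 27.27 p [567.1  94.  120.2] toolx yaw -84.04 ydir [ 0.0087  0.0012 -1.    ] w 52.7 F [-0.9 -0.2 -0.6] q6 1.61
 dp/80 [-0.551 -3.043 -0.252]
 turn/pi [-0.0004  0.0028  0.0002] deg 0.04
stack top z pct [51.8 60.6 62.5 63.1] 1271
 tilt fwd,lat [3.7000e-02 2.0000e-03 6.1543e+01]
plain c 522.9 -148.9 wh 61.0 37.3 long yaw 24.5 ztop 18.4 px [526. 270.] 2436 toolx yaw -65.5
```

View pics/w28.png

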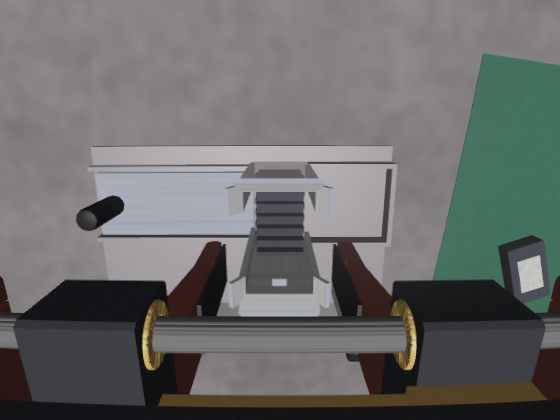

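Request:
jog_arm --steps '[{"dp": [0,-0.4,0.2],"turn": [0,0.002,0.03],"claw": 0.7},{"dp": [-0.1,-0.8,0.3],"turn": [0,0.002,0.06],"claw": 0.7},{"dp": [-0.2,-1,0.3],"turn": [0,0.002,0.1],"claw": 0.7}]'

```text
t: 27.52
ee_pos: [551.5, 12.0, 144.6]
orientation: [-1.376, 0.891, -0.893]
ft_force: [0.5, 0.0, -0.2]
width: 61.2
```

Request:
jog_arm --steps '[{"dp": [-0.1,-0.5,0],"turn": [0,0,0],"claw": 0.7},{"dp": [-0.2,-1,0],"turn": [0,0,0],"claw": 0.7},{"dp": [-0.2,-1,-0.1],"turn": [0,0,0],"claw": 0.7}]'

```text
t: 27.77
ee_pos: [534.2, -73.2, 136.4]
orientation: [-1.376, 0.894, -0.897]
ft_force: [0.4, 0.0, 0.5]
width: 61.3
```

Request:
jog_arm --steps '[{"dp": [-0.1,-0.5,-0.3],"turn": [0,0,0],"claw": 0.7},{"dp": [-0.15,-0.95,-0.6],"turn": [0,0,0],"claw": 0.7},{"dp": [-0.15,-0.95,-0.6],"turn": [0,0,0],"claw": 0.7}]'

```text
t: 28.02
ee_pos: [519.3, -151.4, 84.8]
orientation: [-1.378, 0.899, -0.895]
ft_force: [-0.5, 0.3, -0.2]
width: 61.1
```

```bash
python3 - <<'E'
from h import *
c=grab('wrist','w29');st([523,-149.2,-27],-65.7); mods(c)
E
```

```text
t 28.07 p [ 519.2 -151.4   84.6] toolx yaw -66.22 ydir [-0.0029  0.0019 -1.    ] w 61.2 F [-0.6 -1.1 -1.1] q6 0.85
 dp/80 [ 0.048  0.027 -1.395]
 turn/pi [-0.0006 -0.0009  0.0029] deg 0.52
plain c 522.6 -149.1 wh 59.9 36.1 long yaw 24.1 ztop 18.6 px [278. 203.] 3672 toolx yaw -65.9
plain c 530.7 -290.1 wh 59.9 37.5 long yaw -3.5 ztop 18.4 px [441. 256.] 2761 toolx yaw 86.5
plain c 447.4 -159.5 wh 48.2 35.5 long yaw 16.1 ztop 18.6 px [252. 288.] 2387 toolx yaw -73.9
```

Request:
jog_arm --steps '[{"dp": [0.043,0.03,-0.4],"turn": [0,-0.001,0.002],"claw": 0.65},{"dp": [0.043,0.03,-0.8],"turn": [0,-0.001,0.002],"claw": 0.65},{"dp": [0.043,0.03,-1],"turn": [0,-0.001,0.002],"claw": 0.65},{"dp": [0.043,0.03,-1],"turn": [0,-0.001,0.002],"claw": 0.65}]'

```text
t: 28.4
ee_pos: [519.9, -146.9, 1.1]
orientation: [-1.38, 0.9, -0.887]
ft_force: [-0.9, -1.5, 0.7]
width: 57.0
```

```bash
python3 - <<'E'
from h import *
c=grab('wrist','w30');mods(c);st([522.7,-149.1,-27],-65.8)
E
```

```text
plain c 522.6 -149.4 wh 60.3 36.1 long yaw 24.3 ztop 18.6 px [284. 245.] 7256 toolx yaw -65.7
finned c 555.7 -289.3 wh 33.0 10.4 long yaw 85.2 ztop 18.2 px [528. 290.] 857 toolx yaw -4.8
plain c 440.9 -161.3 wh 39.8 31.6 long yaw -65.4 ztop 18.7 px [246. 373.] 2513 toolx yaw 24.6
t 28.45 p [ 521.2 -147.4    3. ] toolx yaw -65.83 ydir [-0.004   0.0035 -1.    ] w 57.0 F [0.3 0.4 0.3] q6 0.85
 dp/80 [ 0.019 -0.022 -0.374]
 turn/pi [-0.0011 -0.0013  0.0002] deg 0.03
```

View pics/w30.png

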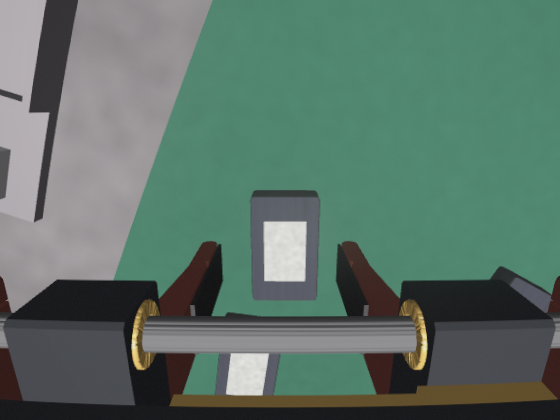

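Request:
jog_arm --steps '[{"dp": [0.019,-0.023,-0.2],"turn": [-0.001,-0.001,0],"claw": 0.65},{"dp": [0.019,-0.023,-0.33],"turn": [-0.001,-0.001,0],"claw": 0.65},{"dp": [0.019,-0.023,-0.374],"turn": [-0.001,-0.001,0],"claw": 0.65},{"dp": [0.019,-0.023,-0.374],"turn": [-0.001,-0.001,0],"claw": 0.2},{"dp": [0.019,-0.023,-0.374],"turn": [-0.001,-0.001,0],"claw": 0.2},{"dp": [0.019,-0.023,-0.374],"turn": [-0.001,-0.001,0],"claw": 0.2},{"dp": [0.019,-0.023,-0.374],"turn": [-0.001,-0.001,0],"claw": 0.2},{"dp": [0.019,-0.023,-0.374],"turn": [-0.001,-0.001,0],"claw": 0.2},{"dp": [0.019,-0.023,-0.374],"turn": [-0.001,-0.001,0],"claw": 0.2},{"dp": [0.019,-0.023,0],"turn": [-0.001,-0.001,0],"claw": 0.2},{"dp": [0.019,-0.023,0.4],"turn": [-0.001,-0.001,0],"claw": 0.2},{"dp": [0.019,-0.023,0.8],"turn": [-0.001,-0.001,0],"claw": 0.2}]'

```text
t: 29.45
ee_pos: [521.8, -149.0, 67.5]
orientation: [-1.381, 0.896, -0.891]
ft_force: [1.3, -0.6, -0.5]
width: 35.6
```

Request:
jog_arm --steps '[{"dp": [0.1,0.4,0.4],"turn": [0,0,-0.03],"claw": 0.2},{"dp": [0.2,0.8,0.8],"turn": [0,0,-0.06],"claw": 0.2},{"dp": [0.2,1,1],"turn": [0,0,-0.1],"claw": 0.2}]'

```text
t: 29.7
ee_pos: [539.2, -68.0, 150.2]
orientation: [-1.254, 1.133, -1.132]
ft_force: [0.8, 0.3, -0.2]
width: 36.3
```

Request:
jog_arm --steps '[{"dp": [0.1,0.5,0.05],"turn": [0,0,0],"claw": 0.2},{"dp": [0.2,1,0.1],"turn": [0,0,0],"claw": 0.2},{"dp": [0.2,1,0.1],"turn": [0,0,0],"claw": 0.2}]'

```text
t: 29.95
ee_pos: [557.1, 17.5, 160.1]
orientation: [-1.252, 1.128, -1.13]
ft_force: [0.4, 0.1, -1.5]
width: 35.6
```

```bash
python3 - <<'E'
from h import *
st([564.3,93.6,116],-84)
E
```

```text
t 29.95 p [557.1  17.5 160.1] toolx yaw -83.88 ydir [ 0.0047  0.0033 -1.    ] w 35.6 F [ 0.4  0.1 -1.5] q6 1.47
 dp/80 [ 0.091  0.952 -0.552]
 turn/pi [-0.0011  0.0015 -0.0007] deg -0.12
```

Request:
jog_arm --steps '[{"dp": [0.05,0.45,0],"turn": [-0.001,0.001,-0.001],"claw": 0.2},{"dp": [0.09,0.85,-0.1],"turn": [-0.001,0.001,-0.001],"claw": 0.2},{"dp": [0.091,0.955,-0.4],"turn": [-0.001,0.001,-0.001],"claw": 0.2},{"dp": [0.091,0.955,-0.55],"turn": [-0.001,0.001,-0.001],"claw": 0.2},{"dp": [0.091,0.955,-0.55],"turn": [-0.001,0.001,-0.001],"claw": 0.2},{"dp": [0.091,0.955,-0.55],"turn": [-0.001,0.001,-0.001],"claw": 0.2},{"dp": [0.091,0.955,-0.55],"turn": [-0.001,0.001,-0.001],"claw": 0.2}]'

```text
t: 30.53
ee_pos: [564.5, 92.7, 116.5]
orientation: [-1.255, 1.132, -1.134]
ft_force: [0.4, 0.0, -1.6]
width: 35.9
```

```bash
python3 - <<'E'
from h import *
c=grab('wrist','w31');st([564.3,93.6,44],-84);held(c)
E
```

```text
t 30.58 p [564.8  92.7 116.9] toolx yaw -84.15 ydir [ 2.5e-03  2.0e-04 -1.0e+00] w 35.9 F [ 0.9 -0.2 -1.6] q6 1.61
 dp/80 [-0.007  0.011 -0.911]
 turn/pi [-0.0001  0.0008  0.0008] deg 0.15
held: far face fwd 29.3 lat -18.2 17.4 zrel [30.2 45.7] slope 0.003
```

View pics/w31.png

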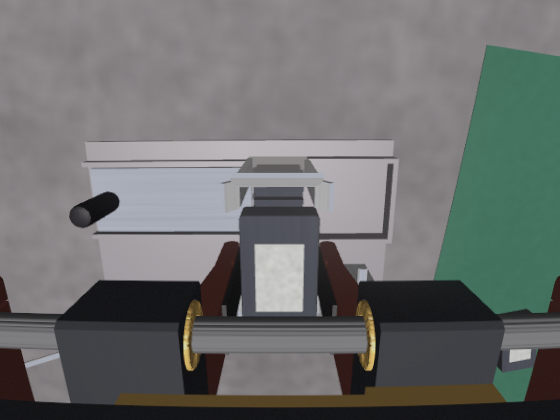

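Request:
jog_arm --steps '[{"dp": [-0.007,0.011,-0.2],"turn": [0,0,0.001],"claw": 0.2},{"dp": [-0.007,0.011,-0.4],"turn": [0,0,0.001],"claw": 0.2},{"dp": [0,0.011,-0.6],"turn": [0,0,0.001],"claw": 0.2},{"dp": [0,0.011,-0.8],"turn": [0,0,0.001],"claw": 0.2},{"dp": [0,0.011,-0.91],"turn": [0,0,0.001],"claw": 0.2},{"dp": [0,0.011,-0.91],"turn": [0,0,0.001],"claw": 0.2},{"dp": [0,0.011,-0.91],"turn": [0,0,0.001],"claw": 0.2},{"dp": [0,0.011,-0.91],"turn": [0,0,0.001],"claw": 0.6},{"dp": [0,0.011,-0.91],"turn": [0,0,0.001],"claw": 0.6},{"dp": [0,0.011,-0.91],"turn": [0,0,0.001],"claw": 0.6},{"dp": [0,0.011,-0.91],"turn": [0,0,0.001],"claw": 0.6}]'

```text
t: 31.5
ee_pos: [565.4, 93.7, 44.9]
orientation: [-1.254, 1.129, -1.133]
ft_force: [-0.8, 0.2, -0.5]
width: 52.2
```

Request:
jog_arm --steps '[{"dp": [0,0,0.4],"turn": [0,0,0],"claw": 0.6},{"dp": [0,0,0.8],"turn": [0,0,0],"claw": 0.6},{"dp": [0,0,1],"turn": [0,0,0],"claw": 0.6},{"dp": [0,0,1],"turn": [0,0,0],"claw": 0.6}]'

```text
t: 31.83
ee_pos: [568.3, 94.2, 129.1]
orientation: [-1.248, 1.123, -1.136]
ft_force: [0.0, 0.4, -0.4]
width: 52.8
```

```bash
python3 - <<'E'
from h import *
c=grab('wrist','w32');st([530.7,-290,100],-93.5);stack(c); mods(c)
E
```

```text
t 31.88 p [567.   94.  127.1] toolx yaw -83.96 ydir [ 0.0084  0.001  -1.    ] w 52.7 F [-1.1 -0.5 -0.7] q6 1.61
 dp/80 [-0.453 -4.8   -0.338]
 turn/pi [-0.0001  0.0027 -0.053 ] deg -9.54
stack top z pct [79.5 80.7 81.1 81.5] 1691
 tilt fwd,lat [-1.0000e-02 -0.0000e+00  8.0782e+01]
```

View pics/w32.png

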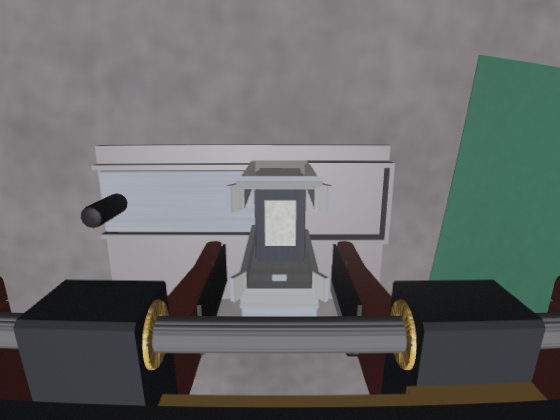

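Request:
jog_arm --steps '[{"dp": [0,-0.4,0.1],"turn": [0,0.002,-0.03],"claw": 0.7},{"dp": [-0.1,-0.9,0.2],"turn": [0,0.002,-0.053],"claw": 0.7},{"dp": [-0.1,-1,0.2],"turn": [0,0.002,-0.053],"claw": 0.7}]'

```text
t: 32.13
ee_pos: [557.8, 10.6, 142.9]
orientation: [-1.177, 1.256, -1.259]
ft_force: [0.7, 0.2, -0.6]
width: 60.9
```

Request:
jog_arm --steps '[{"dp": [-0.05,-0.5,0],"turn": [0,0,0],"claw": 0.7},{"dp": [-0.1,-1,0],"turn": [0,0,0],"claw": 0.7},{"dp": [-0.1,-1,0],"turn": [0,0,0],"claw": 0.7}]'

```text
t: 32.38
ee_pos: [548.2, -74.3, 141.5]
orientation: [-1.178, 1.26, -1.261]
ft_force: [-0.6, 0.2, 0.3]
width: 61.4
```

Request:
jog_arm --steps '[{"dp": [-0.05,-0.5,0],"turn": [0,0,0],"claw": 0.7},{"dp": [-0.1,-1,0],"turn": [0,0,0],"claw": 0.7},{"dp": [-0.1,-1,-0.1],"turn": [0,0,0],"claw": 0.7}]'

```text
t: 32.63
ee_pos: [540.3, -159.1, 133.4]
orientation: [-1.177, 1.26, -1.265]
ft_force: [-0.6, -0.2, -0.2]
width: 61.1
```

Request:
jog_arm --steps '[{"dp": [-0.05,-0.5,-0.2],"turn": [0,0,0],"claw": 0.7},{"dp": [-0.1,-1,-0.4],"turn": [0,0,0],"claw": 0.7},{"dp": [-0.1,-1,-0.4],"turn": [0,0,0],"claw": 0.7}]'

```text
t: 32.88
ee_pos: [530.4, -242.0, 98.2]
orientation: [-1.178, 1.264, -1.265]
ft_force: [-0.4, -0.6, 0.4]
width: 61.2
```

```bash
python3 - <<'E'
from h import *
c=grab('wrist','w33');st([530.7,-290,-27],-93.5); mods(c)
E
```

```text
t 32.93 p [ 530.3 -241.2   98.4] toolx yaw -94.31 ydir [-0.0036 -0.0026 -1.    ] w 61.8 F [-0.6 -1.4 -0.8] q6 1.2
 dp/80 [ 0.005 -0.61  -1.567]
 turn/pi [ 0.0008 -0.0011  0.0045] deg 0.81
plain c 663.8 -388.3 wh 51.7 25.0 long yaw 47.7 ztop 24.1 px [465.  19.] 2115 toolx yaw -42.3
plain c 530.7 -290.0 wh 59.9 36.4 long yaw -3.6 ztop 18.5 px [338. 199.] 3406 toolx yaw 86.4
finned c 442.7 -178.9 wh 15.7 11.9 long yaw -15.2 ztop 18.2 px [214. 308.] 200 toolx yaw 74.8
```

Request:
jog_arm --steps '[{"dp": [0.005,-0.4,0],"turn": [0.001,-0.001,0.0045],"claw": 0.7},{"dp": [0.005,-0.61,-0.3],"turn": [0.001,-0.001,0.0045],"claw": 0.7},{"dp": [0.005,-0.61,-0.7],"turn": [0.001,-0.001,0.0045],"claw": 0.65},{"dp": [0.005,-0.61,-1],"turn": [0.001,-0.001,0.0045],"claw": 0.65},{"dp": [0.005,-0.61,-1],"turn": [0.001,-0.001,0.0045],"claw": 0.65}]'

```text
t: 33.35
ee_pos: [527.4, -286.8, 13.4]
orientation: [-1.182, 1.262, -1.246]
ft_force: [-1.0, 0.4, -0.9]
width: 57.3
```

```bash
python3 - <<'E'
from h import *
c=grab('wrist','w34');mods(c);st([530.7,-290,-27],-93.6)
E
```

```text
plain c 645.6 -395.9 wh 17.1 8.1 long yaw 49.5 ztop 22.6 px [483.  11.] 895 toolx yaw -40.5
plain c 530.4 -290.1 wh 60.7 36.2 long yaw -3.6 ztop 18.5 px [284. 235.] 6446 toolx yaw 86.4
t 33.4 p [ 528.8 -287.4   15.8] toolx yaw -93.46 ydir [-0.0058  0.0039 -1.    ] w 57.3 F [ 0.8 -0.5  0.3] q6 1.11
 dp/80 [ 0.024 -0.032 -0.535]
 turn/pi [-0.0013 -0.0018 -0.0008] deg -0.14
```

View pics/w34.png

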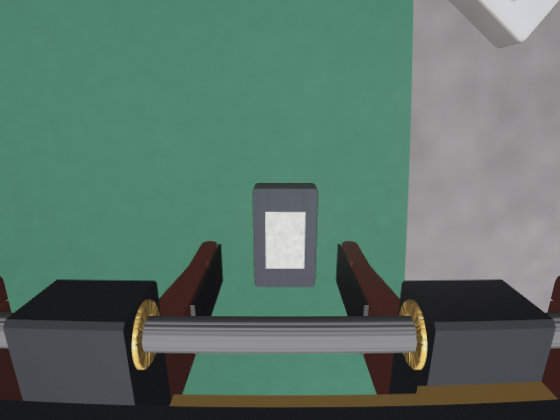

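Request:
jog_arm --steps '[{"dp": [0.022,-0.032,-0.25],"turn": [-0.001,-0.002,-0.001],"claw": 0.65},{"dp": [0.022,-0.032,-0.45],"turn": [-0.001,-0.002,-0.001],"claw": 0.65},{"dp": [0.022,-0.032,-0.535],"turn": [-0.001,-0.002,-0.001],"claw": 0.65},{"dp": [0.022,-0.032,-0.535],"turn": [-0.001,-0.002,-0.001],"claw": 0.65},{"dp": [0.022,-0.032,-0.535],"turn": [-0.001,-0.002,-0.001],"claw": 0.2},{"dp": [0.022,-0.032,-0.535],"turn": [-0.001,-0.002,-0.001],"claw": 0.2},{"dp": [0.022,-0.032,-0.535],"turn": [-0.001,-0.002,-0.001],"claw": 0.2},{"dp": [0.022,-0.032,-0.535],"turn": [-0.001,-0.002,-0.001],"claw": 0.2},{"dp": [0.022,-0.032,-0.535],"turn": [-0.001,-0.002,-0.001],"claw": 0.2},{"dp": [0.022,-0.032,-0.535],"turn": [-0.001,-0.002,-0.001],"claw": 0.2},{"dp": [0.022,-0.032,-0.2],"turn": [-0.001,-0.002,-0.001],"claw": 0.2},{"dp": [0.022,-0.032,0.2],"turn": [-0.001,-0.002,-0.001],"claw": 0.2}]'

```text
t: 34.4
ee_pos: [528.5, -288.9, 30.4]
orientation: [-1.179, 1.261, -1.251]
ft_force: [1.0, 0.2, -1.0]
width: 35.9
```

Request:
jog_arm --steps '[{"dp": [0,0.3,0.4],"turn": [0,0,0.02],"claw": 0.2},{"dp": [0.1,0.8,0.8],"turn": [0,0,0.053],"claw": 0.2},{"dp": [0.1,1,1],"turn": [0,0,0.053],"claw": 0.2}]'

```text
t: 34.65
ee_pos: [536.9, -207.9, 112.4]
orientation: [-1.258, 1.134, -1.127]
ft_force: [1.1, 0.3, -1.0]
width: 35.9
```

Request:
jog_arm --steps '[{"dp": [0.05,0.5,0.3],"turn": [0,0,0],"claw": 0.2},{"dp": [0.1,1,0.5],"turn": [0,0,0],"claw": 0.2},{"dp": [0.1,1,0.5],"turn": [0,0,0],"claw": 0.2}]'

```text
t: 34.9
ee_pos: [546.5, -124.2, 155.7]
orientation: [-1.256, 1.129, -1.127]
ft_force: [0.5, 0.1, -0.8]
width: 36.0
```

Request:
jog_arm --steps '[{"dp": [0.05,0.5,0],"turn": [0,0,0],"claw": 0.2},{"dp": [0.1,1,0],"turn": [0,0,0],"claw": 0.2},{"dp": [0.1,1,0],"turn": [0,0,0],"claw": 0.2}]'

```text
t: 35.15
ee_pos: [554.6, -39.1, 156.0]
orientation: [-1.256, 1.126, -1.124]
ft_force: [0.8, -1.4, -1.8]
width: 35.4
```

```bash
python3 - <<'E'
from h import *
st([564.3,93.6,130],-84)
E
```

```text
t 35.15 p [554.6 -39.1 156. ] toolx yaw -83.54 ydir [ 0.0016  0.0043 -1.    ] w 35.4 F [ 0.8 -1.4 -1.8] q6 1.36
 dp/80 [ 0.121  1.659 -0.324]
 turn/pi [-0.0014  0.0005 -0.0026] deg -0.46
```

Request:
jog_arm --steps '[{"dp": [0.04,0.5,0],"turn": [0,0,-0.002],"claw": 0.2},{"dp": [0.08,0.9,0],"turn": [-0.001,0,-0.002],"claw": 0.2},{"dp": [0.08,0.9,0],"turn": [-0.001,0,-0.002],"claw": 0.2}]'

```text
t: 35.4
ee_pos: [561.3, 37.0, 155.9]
orientation: [-1.256, 1.127, -1.127]
ft_force: [-0.6, 0.3, -1.3]
width: 35.9
```

```bash
python3 - <<'E'
from h import *
st([564.3,93.6,120],-84)
E
```

```text
t 35.4 p [561.3  37.  155.9] toolx yaw -83.71 ydir [ 0.0019  0.0023 -1.    ] w 35.9 F [-0.6  0.3 -1.3] q6 1.5
 dp/80 [ 0.038  0.707 -0.448]
 turn/pi [-0.0007  0.0006 -0.0016] deg -0.29
```

Request:
jog_arm --steps '[{"dp": [0.03,0.4,0],"turn": [-0.001,0.0,-0.0016],"claw": 0.2},{"dp": [0.038,0.71,-0.1],"turn": [-0.001,0,-0.0016],"claw": 0.2},{"dp": [0.038,0.71,-0.4],"turn": [-0.001,0,-0.0016],"claw": 0.2},{"dp": [0.038,0.71,-0.45],"turn": [-0.001,0,-0.0016],"claw": 0.2},{"dp": [0.038,0.71,-0.45],"turn": [-0.001,0,-0.0016],"claw": 0.2},{"dp": [0.038,0.71,-0.45],"turn": [-0.001,0,-0.0016],"claw": 0.2}]'

```text
t: 35.9
ee_pos: [564.0, 92.7, 119.8]
orientation: [-1.257, 1.131, -1.133]
ft_force: [1.1, -0.5, -0.2]
width: 35.4
```

```bash
python3 - <<'E'
from h import *
c=grab('wrist','w35');st([564.3,93.6,62],-84);held(c)
E
```

```text
t 35.95 p [564.6  92.7 120.4] toolx yaw -84.06 ydir [ 0.0021 -0.001  -1.    ] w 35.8 F [-0.  -0.9 -0.9] q6 1.61
 dp/80 [-0.004  0.011 -0.729]
 turn/pi [0.0003 0.0007 0.0003] deg 0.06
held: far face fwd 29.1 lat -17.9 18.1 zrel [29.4 45.4] slope -0.001
```

View pics/w35.png

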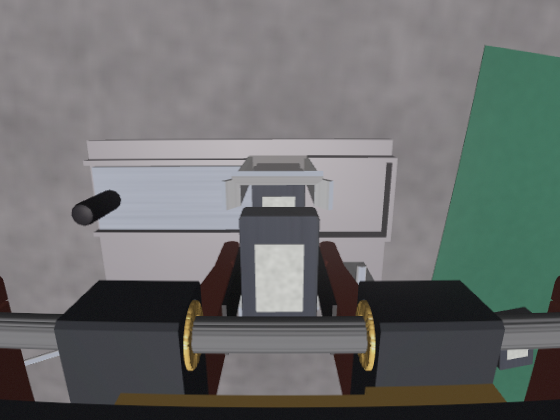

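Request:
jog_arm --steps '[{"dp": [-0.004,0.011,-0.2],"turn": [0,0,0],"claw": 0.2},{"dp": [-0.004,0.011,-0.4],"turn": [0,0,0],"claw": 0.2},{"dp": [0,0.011,-0.6],"turn": [0,0,0],"claw": 0.2},{"dp": [0,0.011,-0.74],"turn": [0,0,0],"claw": 0.2},{"dp": [0,0.011,-0.74],"turn": [0,0,0],"claw": 0.2},{"dp": [0,0.011,-0.74],"turn": [0,0,0],"claw": 0.2},{"dp": [0,0.011,-0.74],"turn": [0,0,0],"claw": 0.6},{"dp": [0,0.011,-0.74],"turn": [0,0,0],"claw": 0.6},{"dp": [0,0.011,-0.74],"turn": [0,0,0],"claw": 0.6},{"dp": [0,0.011,-0.74],"turn": [0,0,0],"claw": 0.6}]'

```text
t: 36.78
ee_pos: [565.2, 93.7, 62.0]
orientation: [-1.255, 1.129, -1.135]
ft_force: [0.0, -0.2, -0.6]
width: 52.4
```

Request:
jog_arm --steps '[{"dp": [0,0,0.4],"turn": [0,0,0],"claw": 0.6},{"dp": [0,0,0.8],"turn": [0,0,0],"claw": 0.6},{"dp": [0,0,0.9],"turn": [0,0,0],"claw": 0.6},{"dp": [0,0,0.9],"turn": [0,0,0],"claw": 0.6}]'

```text
t: 37.12
ee_pos: [567.5, 94.1, 137.1]
orientation: [-1.25, 1.125, -1.137]
ft_force: [0.9, 0.4, -0.2]
width: 52.4
```

```bash
python3 - <<'E'
from h import *
c=grab('wrist','w36');st([441.5,-161.5,100],-74);stack(c); mods(c)
c=grab('top','t36'); mods(c)
E
```

```text
t 37.17 p [566.   93.9 135.2] toolx yaw -84.05 ydir [ 6.4e-03 -3.0e-04 -1.0e+00] w 52.7 F [ 0.6 -0.3  0.1] q6 1.61
 dp/80 [-1.557 -3.193 -0.44 ]
 turn/pi [-0.0001  0.0021  0.0558] deg 10.05
stack top z pct [97.6 98.6 99.1 99.5] 2065
 tilt fwd,lat [-1.2000e-02  1.0000e-03  9.8817e+01]
plain c 684.6 -395.2 wh 71.1 67.4 long yaw 46.1 ztop 23.4 px [421. 190.] 363 toolx yaw -43.9
plain c 438.3 -162.3 wh 60.5 36.8 long yaw 16.6 ztop 18.0 px [346. 273.] 290 toolx yaw -73.4
```

View pics/w36.png

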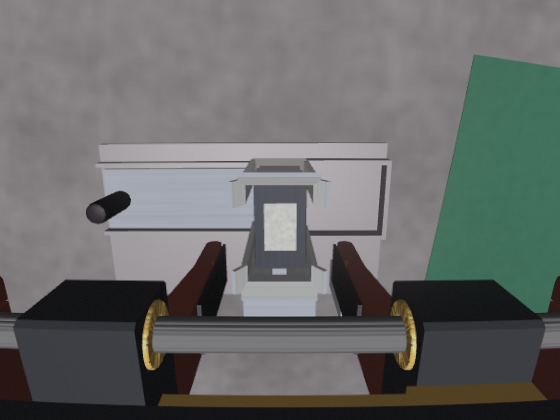

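Request:
jog_arm --steps '[{"dp": [-0.2,-0.4,0],"turn": [0,0.002,0.03],"claw": 0.7},{"dp": [-0.4,-0.8,0],"turn": [0,0.002,0.056],"claw": 0.7},{"dp": [-0.5,-1,0],"turn": [0,0.002,0.056],"claw": 0.7}]'

```text
t: 37.47
ee_pos: [521.6, 11.9, 131.7]
orientation: [-1.336, 1.002, -0.994]
ft_force: [0.2, 0.4, -0.8]
width: 61.5
```

Request:
jog_arm --steps '[{"dp": [-0.2,-0.4,0],"turn": [0,0,0],"claw": 0.7},{"dp": [-0.4,-0.8,0],"turn": [0,0,0],"claw": 0.7},{"dp": [-0.5,-1,0],"turn": [0,0,0],"claw": 0.7}]'

```text
t: 37.72
ee_pos: [478.0, -70.0, 129.7]
orientation: [-1.338, 1.007, -0.991]
ft_force: [0.7, 0.3, 0.2]
width: 61.2
```

Request:
jog_arm --steps '[{"dp": [-0.2,-0.4,-0.2],"turn": [0,0,0],"claw": 0.7},{"dp": [-0.4,-0.8,-0.4],"turn": [0,0,0],"claw": 0.7},{"dp": [-0.5,-0.9,-0.5],"turn": [0,0,0],"claw": 0.7},{"dp": [-0.5,-0.9,-0.5],"turn": [0,0,0],"claw": 0.7}]'

```text
t: 38.05
ee_pos: [433.8, -142.6, 86.8]
orientation: [-1.339, 1.015, -0.989]
ft_force: [-0.7, 0.3, -0.7]
width: 61.4
```

```bash
python3 - <<'E'
from h import *
c=grab('wrist','w37');mods(c);st([441.5,-161.5,-27],-74)
E
```

```text
plain c 442.0 -161.2 wh 59.2 35.9 long yaw 16.2 ztop 18.6 px [305. 203.] 3601 toolx yaw -73.8
t 38.1 p [ 435.8 -142.    87.9] toolx yaw -73.92 ydir [-1.650e-02  9.000e-04 -9.999e-01] w 61.7 F [-0.   0.4  0.2] q6 0.96
 dp/80 [ 0.072 -0.244 -1.437]
 turn/pi [-0.0003 -0.0053 -0.0005] deg -0.08
```

Request:
jog_arm --steps '[{"dp": [0.075,-0.24,-0.2],"turn": [0,-0.005,0],"claw": 0.65},{"dp": [0.075,-0.24,-0.6],"turn": [0,-0.005,0],"claw": 0.65},{"dp": [0.075,-0.24,-0.9],"turn": [0,-0.005,0],"claw": 0.65},{"dp": [0.075,-0.24,-0.9],"turn": [0,-0.005,0],"claw": 0.65},{"dp": [0.075,-0.24,-0.9],"turn": [0,-0.005,0],"claw": 0.65}]'

```text
t: 38.52
ee_pos: [441.6, -159.9, 15.4]
orientation: [-1.33, 1.002, -0.996]
ft_force: [0.1, -0.4, 0.9]
width: 57.1
```

```bash
python3 - <<'E'
from h import *
c=grab('wrist','w38');mods(c);st([442,-161.4,-27],-73.9)
E
```

```text
plain c 441.6 -161.2 wh 60.4 36.1 long yaw 16.1 ztop 18.6 px [281. 240.] 6282 toolx yaw -73.9
t 38.57 p [ 442.5 -160.4   16.4] toolx yaw -73.84 ydir [-0.0011  0.0011 -1.    ] w 57.1 F [-0.1 -0.1 -0.3] q6 0.91
 dp/80 [-0.006 -0.013 -0.542]
 turn/pi [-0.0003 -0.0003 -0.0003] deg -0.06
```

View pics/w38.png

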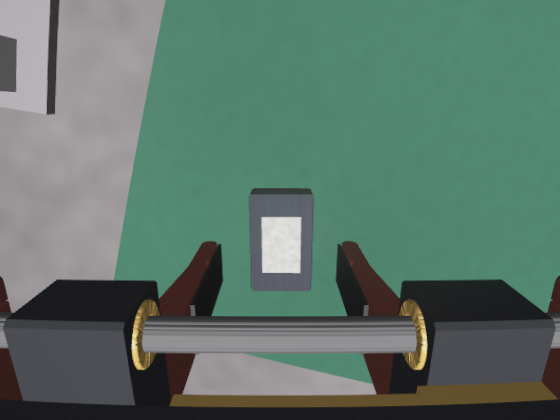

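Request:
jog_arm --steps '[{"dp": [-0.009,-0.012,-0.25],"turn": [0,0,0],"claw": 0.65},{"dp": [-0.009,-0.012,-0.45],"turn": [0,0,0],"claw": 0.65},{"dp": [-0.009,-0.012,-0.54],"turn": [0,0,0],"claw": 0.65},{"dp": [-0.009,-0.012,-0.54],"turn": [0,0,0],"claw": 0.65},{"dp": [-0.009,-0.012,-0.54],"turn": [0,0,0],"claw": 0.2},{"dp": [-0.009,-0.012,-0.54],"turn": [0,0,0],"claw": 0.2},{"dp": [-0.009,-0.012,-0.54],"turn": [0,0,0],"claw": 0.2},{"dp": [-0.009,-0.012,-0.54],"turn": [0,0,0],"claw": 0.2},{"dp": [-0.009,-0.012,-0.54],"turn": [0,0,0],"claw": 0.2},{"dp": [-0.009,-0.012,-0.54],"turn": [0,0,0],"claw": 0.2},{"dp": [-0.009,-0.012,-0.2],"turn": [0,0,0],"claw": 0.2},{"dp": [-0.009,-0.012,0.2],"turn": [0,0,0],"claw": 0.2}]'

```text
t: 39.57
ee_pos: [439.9, -160.6, 31.6]
orientation: [-1.331, 1.004, -0.994]
ft_force: [1.5, -0.6, 0.3]
width: 35.9
```

Request:
jog_arm --steps '[{"dp": [0.1,0.2,0.4],"turn": [0,0,-0.03],"claw": 0.2},{"dp": [0.4,0.5,0.8],"turn": [0,0,-0.056],"claw": 0.2},{"dp": [0.5,0.8,1],"turn": [0,0,-0.056],"claw": 0.2}]'

```text
t: 39.82
ee_pos: [482.7, -97.1, 115.0]
orientation: [-1.252, 1.137, -1.134]
ft_force: [2.9, 0.1, -0.2]
width: 35.9
```

Request:
jog_arm --steps '[{"dp": [0.2,0.4,0.4],"turn": [0,0,0],"claw": 0.2},{"dp": [0.4,0.8,0.8],"turn": [0,0,0],"claw": 0.2},{"dp": [0.5,1,0.8],"turn": [0,0,0],"claw": 0.2}]'

```text
t: 40.07
ee_pos: [525.0, -15.8, 183.2]
orientation: [-1.249, 1.133, -1.137]
ft_force: [1.0, 0.1, -0.7]
width: 35.7
```

```bash
python3 - <<'E'
from h import *
st([564.3,93.6,140],-84)
E
```

```text
t 40.07 p [525.  -15.8 183.2] toolx yaw -84.32 ydir [ 0.0059  0.0023 -1.    ] w 35.7 F [ 1.   0.1 -0.7] q6 1.42
 dp/80 [ 0.491  1.368 -0.54 ]
 turn/pi [-0.0007  0.0019  0.0018] deg 0.32
```

Request:
jog_arm --steps '[{"dp": [0.2,0.4,0],"turn": [0,0.001,0.002],"claw": 0.2},{"dp": [0.4,0.8,-0.1],"turn": [0,0.001,0.002],"claw": 0.2},{"dp": [0.42,1,-0.2],"turn": [0,0.001,0.002],"claw": 0.2}]'

```text
t: 40.32
ee_pos: [561.8, 67.4, 168.8]
orientation: [-1.25, 1.126, -1.132]
ft_force: [-0.3, 0.3, -1.7]
width: 35.9
```

Request:
jog_arm --steps '[{"dp": [0.06,0.3,0],"turn": [0,0,0],"claw": 0.2},{"dp": [0.06,0.35,-0.3],"turn": [0,0,0],"claw": 0.2},{"dp": [0.06,0.35,-0.5],"turn": [0,0,0],"claw": 0.2},{"dp": [0.06,0.35,-0.5],"turn": [0,0,0],"claw": 0.2}]'

```text
t: 40.65
ee_pos: [564.0, 95.7, 125.9]
orientation: [-1.255, 1.129, -1.129]
ft_force: [0.1, -0.4, -0.5]
width: 35.6
```

```bash
python3 - <<'E'
from h import *
c=grab('wrist','w39');held(c);st([564.3,93.6,80],-84)
E
```

```text
held: far face fwd 29.1 lat -18.1 17.7 zrel [29.8 45.6] slope -0.003
t 40.7 p [564.9  95.4 127.4] toolx yaw -83.85 ydir [ 0.0041  0.0029 -1.    ] w 35.9 F [ 0.  -0.4 -0.7] q6 1.61
 dp/80 [-0.008 -0.023 -0.593]
 turn/pi [-0.0009  0.0013 -0.0008] deg -0.15
```

View pics/w39.png

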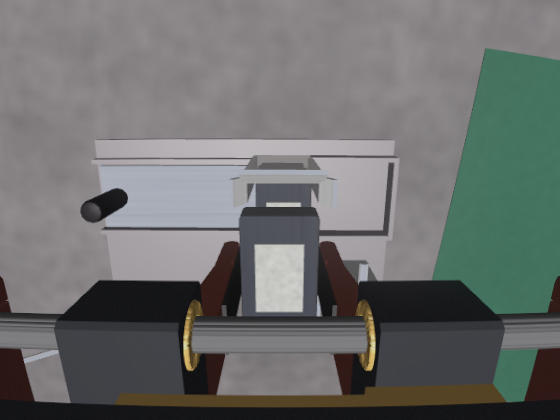

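Request:
jog_arm --steps '[{"dp": [-0.008,-0.023,0],"turn": [-0.001,0.001,-0.001],"claw": 0.2},{"dp": [-0.008,-0.023,-0.15],"turn": [-0.001,0.001,-0.001],"claw": 0.2},{"dp": [-0.008,-0.023,-0.3],"turn": [-0.001,0.001,-0.001],"claw": 0.2},{"dp": [-0.006,-0.023,-0.45],"turn": [-0.001,0.001,-0.001],"claw": 0.2},{"dp": [-0.006,-0.023,-0.61],"turn": [-0.001,0.001,-0.001],"claw": 0.2},{"dp": [-0.006,-0.023,-0.61],"turn": [-0.001,0.001,-0.001],"claw": 0.2},{"dp": [-0.006,-0.023,-0.61],"turn": [-0.001,0.001,-0.001],"claw": 0.2},{"dp": [-0.006,-0.023,-0.61],"turn": [-0.001,0.001,-0.001],"claw": 0.6},{"dp": [-0.006,-0.023,-0.61],"turn": [-0.001,0.001,-0.001],"claw": 0.6},{"dp": [-0.006,-0.023,-0.61],"turn": [-0.001,0.001,-0.001],"claw": 0.6},{"dp": [-0.006,-0.023,-0.61],"turn": [-0.001,0.001,-0.001],"claw": 0.6}]'

```text
t: 41.62
ee_pos: [564.8, 93.7, 79.2]
orientation: [-1.255, 1.131, -1.133]
ft_force: [-0.3, 0.4, 0.3]
width: 52.7
```

Request:
jog_arm --steps '[{"dp": [0,0,0.4],"turn": [0,0,0],"claw": 0.6},{"dp": [0,0,0.8],"turn": [0,0,0],"claw": 0.6},{"dp": [0,0,0.9],"turn": [0,0,0],"claw": 0.6},{"dp": [0,0,0.9],"turn": [0,0,0],"claw": 0.6}]'

```text
t: 41.95
ee_pos: [566.9, 94.0, 154.3]
orientation: [-1.251, 1.127, -1.136]
ft_force: [0.8, -0.5, 0.1]
width: 52.6
```

```bash
python3 - <<'E'
from h import *
c=grab('wrist','w40');st([549.1,237.5,160],6);stack(c)
P=cloud(c);x,y,z=P[...,0],P[...,1],P[...,2]
h=(z>62)&(z<70)&(y>180)&(x>500)&(x<600); print('handle',np.median(P[h],0),h.sum(),P[h].min(0),P[h].max(0))
o=c['o'];print(o['qpos'])
s=grab('scene','s40')
t=cv2.resize(s['img'][150:260,200:360],None,fx=4,fy=4,interpolation=2); cv2.imwrite('pics/s40c.png',t[:,:,::-1])
E
```

```text
t 42.0 p [565.6  93.8 152.4] toolx yaw -84.03 ydir [ 4.9e-03  3.0e-04 -1.0e+00] w 52.6 F [ 0.4  0.3 -0.9] q6 1.61
 dp/80 [-0.207  1.797  0.095]
 turn/pi [ 0.0011  0.0013 -0.4998] deg -89.97
stack top z pct [105.8 116.5 117.  117.4] 2333
 tilt fwd,lat [-3.50000e-02  2.00000e-03  1.16999e+02]
handle [550.66302438 236.74569425  66.20555094] 355 [540.96373692 229.21132786  62.08693838] [558.79974496 246.27721173  68.14155757]
[ 1.43782865e-01  3.94349309e-01  1.77917846e+00 -4.37403302e-04
  9.60112789e-01  1.61064525e+00]
```

View pics/w40.png

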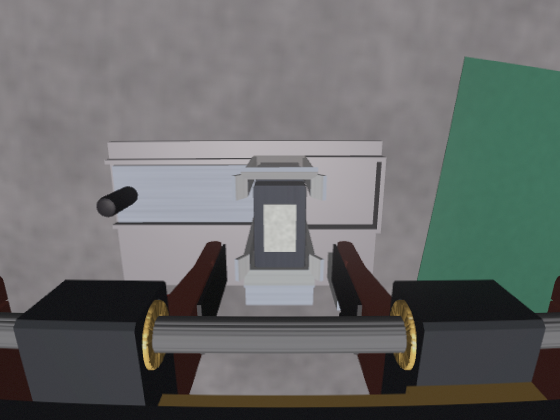

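View pics/s40c.png

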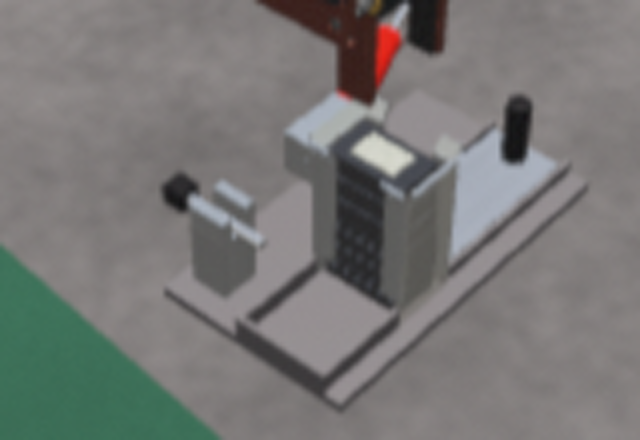

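Request:
jog_arm --steps '[{"dp": [-0.02,0.2,0.05],"turn": [0,0,0.03],"claw": 0.6},{"dp": [-0.05,0.4,0.05],"turn": [0,0,0.065],"claw": 0.6},{"dp": [-0.08,0.7,0.05],"turn": [0,0,0.1],"claw": 0.6},{"dp": [-0.1,1,0.05],"turn": [0,0,0.135],"claw": 0.6},{"dp": [-0.1,1,0.05],"turn": [0,0,0.17],"claw": 0.6},{"dp": [-0.1,1,0.05],"turn": [0,0,0.205],"claw": 0.6},{"dp": [-0.1,1,0.05],"turn": [0,0,0.24],"claw": 0.6},{"dp": [-0.1,1,0.05],"turn": [0,0,0.275],"claw": 0.6},{"dp": [-0.1,1,0.05],"turn": [0,0,0.31],"claw": 0.6}]'

```text
t: 42.8
ee_pos: [555.2, 173.4, 152.9]
orientation: [-1.537, 0.384, -0.38]
ft_force: [-0.0, 0.2, -0.7]
width: 52.7
```

Request:
jog_arm --steps '[{"dp": [-0.03,0.3,0],"turn": [0,0,0.035],"claw": 0.6},{"dp": [-0.06,0.6,0],"turn": [0,0,0.07],"claw": 0.6},{"dp": [-0.1,0.78,0],"turn": [0,0,0.105],"claw": 0.6},{"dp": [-0.1,0.78,0],"turn": [0,0,0.14],"claw": 0.6},{"dp": [-0.1,0.78,0],"turn": [0,0,0.17],"claw": 0.6},{"dp": [-0.1,0.78,0],"turn": [0,0,0.19],"claw": 0.6},{"dp": [-0.1,0.78,0],"turn": [0,0,0.19],"claw": 0.6}]'

```text
t: 43.38
ee_pos: [545.8, 235.5, 150.8]
orientation: [-1.571, -0.084, 0.093]
ft_force: [-0.4, 0.1, -0.1]
width: 53.0
```

```bash
python3 - <<'E'
from h import *
c=grab('wrist','w41');st([549.5,237.4,9],6)
P=cloud(c);x,y,z=P[...,0],P[...,1],P[...,2]
h=(z>62)&(z<70)&(y>180)&(x>500)&(x<600); print('handle',h.sum())
if h.sum()>10: print(np.median(P[h],0),P[h].min(0),P[h].max(0))
E
```

```text
t 43.43 p [546.  235.4 151.1] toolx yaw 6.23 ydir [-0.005  -0.0017 -1.    ] w 52.4 F [ 0.7 -0.9  0.3] q6 0.28
 dp/80 [ 0.043  0.025 -1.776]
 turn/pi [ 0.0006 -0.0016 -0.0013] deg -0.23
handle 361
[549.15384071 238.63980172  66.11679311] [540.86049177 229.44804131  62.14530278] [558.04054965 246.68940897  67.92651953]
```

View pics/w41.png

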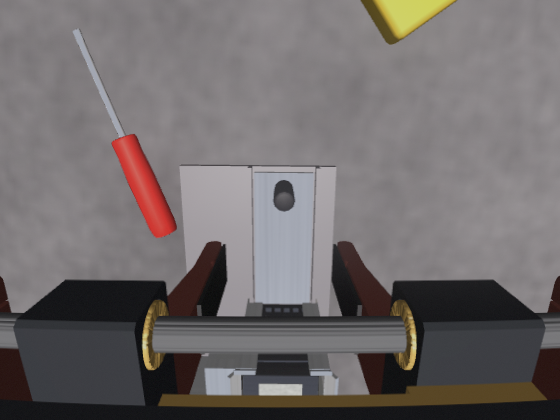

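Request:
jog_arm --steps '[{"dp": [0.043,0.034,-0.4],"turn": [0,-0.001,-0.001],"claw": 0.6},{"dp": [0.043,0.034,-0.8],"turn": [0,-0.001,-0.001],"claw": 0.6},{"dp": [0.043,0.034,-0.9],"turn": [0,-0.001,-0.001],"claw": 0.6},{"dp": [0.043,0.034,-0.9],"turn": [0,-0.001,-0.001],"claw": 0.6}]'

```text
t: 43.77
ee_pos: [546.9, 236.9, 75.9]
orientation: [-1.573, -0.075, 0.088]
ft_force: [-0.2, -0.3, 0.1]
width: 52.7
```

```bash
python3 - <<'E'
from h import *
c=grab('wrist','w42');st([549.4,238.1,9],6)
P=cloud(c);x,y,z=P[...,0],P[...,1],P[...,2]
h=(z>62)&(z<70)&(y>180)&(x>530)&(x<570); print('handle',h.sum())
if h.sum()>10: print(np.median(P[h],0),P[h].min(0),P[h].max(0))
E
```

```text
t 43.82 p [548.4 237.6  77.9] toolx yaw 5.98 ydir [-0.0051 -0.003  -1.    ] w 52.5 F [0.4 0.7 0.2] q6 0.29
 dp/80 [ 0.013  0.006 -0.861]
 turn/pi [ 0.001  -0.0016  0.0001] deg 0.02
handle 631
[549.32527574 238.93436564  66.10248676] [540.68884245 229.46131387  62.04172024] [558.12875166 246.71656563  67.96410799]
```

View pics/w42.png

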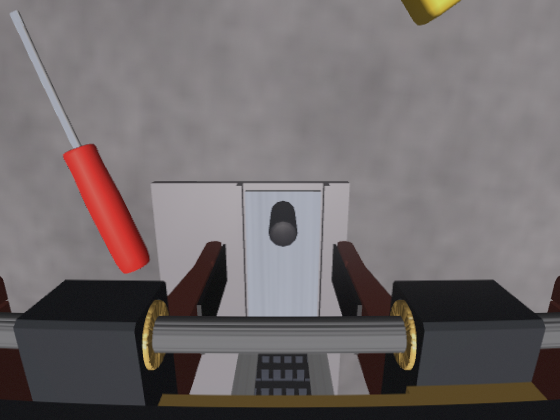

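Request:
jog_arm --steps '[{"dp": [0.013,0.007,-0.3],"turn": [0.001,-0.001,0],"claw": 0.6},{"dp": [0.013,0.007,-0.6],"turn": [0.001,-0.001,0],"claw": 0.6},{"dp": [0.013,0.007,-0.86],"turn": [0.001,-0.001,0],"claw": 0.6},{"dp": [0.013,0.007,-0.86],"turn": [0.001,-0.001,0],"claw": 0.4},{"dp": [0.013,0.007,-0.86],"turn": [0.001,-0.001,0],"claw": 0},{"dp": [0.013,0.007,-0.86],"turn": [0.001,-0.001,0],"claw": 0},{"dp": [0.013,0.007,-0.86],"turn": [0.001,-0.001,0],"claw": 0},{"dp": [0.013,0.007,-0.86],"turn": [0.001,-0.001,0],"claw": 0},{"dp": [0.013,0.007,-0.86],"turn": [0.001,-0.001,0],"claw": 0},{"dp": [0.013,0.007,-0.86],"turn": [0.001,-0.001,0],"claw": 0},{"dp": [0.013,0.007,-0.86],"turn": [0.001,-0.001,0],"claw": 0}]'

```text
t: 44.73
ee_pos: [548.9, 238.2, 10.4]
orientation: [-1.569, -0.08, 0.084]
ft_force: [-4.6, -0.7, 8.6]
width: 17.6
```

```bash
python3 - <<'E'
from h import *
st([549.4,238.1,9],6)
E
```

```text
t 44.73 p [548.9 238.2  10.4] toolx yaw 5.96 ydir [-2.7e-03  1.0e-04 -1.0e+00] w 17.6 F [-4.6 -0.7  8.6] q6 0.28
 dp/80 [ 0.007 -0.001 -0.018]
 turn/pi [-0.     -0.0009  0.0002] deg 0.04
```

Request:
jog_arm --steps '[{"dp": [0.006,-0.06,0],"turn": [0,0,0],"claw": 0},{"dp": [0.012,-0.12,0],"turn": [0,0,0],"claw": 0},{"dp": [0.019,-0.18,0],"turn": [0,0,0],"claw": 0},{"dp": [0.025,-0.24,0],"turn": [0,0,0],"claw": 0},{"dp": [0.032,-0.3,0],"turn": [0,0,0],"claw": 0},{"dp": [0.038,-0.36,0],"turn": [0,0,0],"claw": 0},{"dp": [0.044,-0.42,0],"turn": [0,0,0],"claw": 0},{"dp": [0.05,-0.48,0],"turn": [0,0,0],"claw": 0},{"dp": [0.057,-0.54,0],"turn": [0,0,0],"claw": 0},{"dp": [0.065,-0.615,0],"turn": [0,0,0],"claw": 0},{"dp": [0.065,-0.615,0],"turn": [0,0,0],"claw": 0},{"dp": [0.065,-0.615,0],"turn": [0,0,0],"claw": 0}]'

```text
t: 45.73
ee_pos: [554.0, 188.6, 10.5]
orientation: [-1.569, -0.079, 0.084]
ft_force: [-0.5, -0.6, -1.9]
width: 17.3
```

```bash
python3 - <<'E'
from h import *
st([549.4,238.1,9],6)
c=grab('wrist','w43'); s=grab('scene','s43')
t=cv2.resize(s['img'][120:270,200:360],None,fx=4,fy=4,interpolation=2); cv2.imwrite('pics/s43c.png',t[:,:,::-1])
s=grab('top'); P=cloud(s);x,y,z=P[...,0],P[...,1],P[...,2]
f=np.array([np.cos(.105),np.sin(.105)]);g=np.array([-f[1],f[0]])
d=np.dstack([x-564.5,y-93.6]); a=d@f;b=d@g
dk=s['img'].max(2)<90; k=(abs(a)<34)&(b<-24)&(b>-95)&dk&(z>15)&(z<35); print(k.sum(),a[k].mean(),b[k].min(),b[k].max(),np.median(z[k]))
E
```

```text
t 45.73 p [554.  188.6  10.5] toolx yaw 5.95 ydir [-2.8e-03 -2.0e-04 -1.0e+00] w 17.3 F [-0.5 -0.6 -1.9] q6 0.2
 dp/80 [-0.058  0.619 -0.019]
 turn/pi [ 0.0001 -0.0009  0.0003] deg 0.05
210 -1.8154476773011008 -62.233395321685876 -29.537314315005137 22.49215253219188
```

View pics/s43c.png

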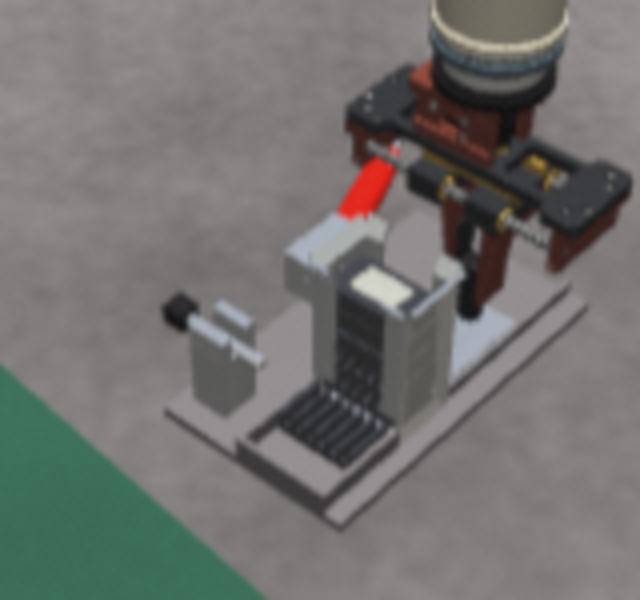

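Request:
jog_arm --steps '[{"dp": [-0.006,0.06,0],"turn": [0,0,0],"claw": 0},{"dp": [-0.012,0.12,0],"turn": [0,0,0],"claw": 0},{"dp": [-0.019,0.18,0],"turn": [0,0,0],"claw": 0},{"dp": [-0.025,0.24,0],"turn": [0,0,0],"claw": 0},{"dp": [-0.032,0.3,0],"turn": [0,0,0],"claw": 0},{"dp": [-0.038,0.36,0],"turn": [0,0,0],"claw": 0},{"dp": [-0.044,0.42,0],"turn": [0,0,0],"claw": 0},{"dp": [-0.05,0.48,0],"turn": [0,0,0],"claw": 0},{"dp": [-0.057,0.54,0],"turn": [0,0,0],"claw": 0},{"dp": [-0.065,0.62,0],"turn": [0,0,0],"claw": 0},{"dp": [-0.065,0.625,0],"turn": [0,0,0],"claw": 0},{"dp": [-0.065,0.625,0],"turn": [0,0,0],"claw": 0}]'

```text
t: 46.88
ee_pos: [548.7, 238.3, 10.5]
orientation: [-1.571, -0.08, 0.085]
ft_force: [1.4, -8.6, 0.6]
width: 17.1
```

```bash
python3 - <<'E'
from h import *
st([549.0,238.2,10],6)
s=grab('scene','s44')
t=cv2.resize(s['img'][120:270,200:360],None,fx=4,fy=4,interpolation=2); cv2.imwrite('pics/s44c.png',t[:,:,::-1])
E
```

```text
t 46.88 p [548.7 238.3  10.5] toolx yaw 6.03 ydir [-0.0031 -0.0017 -1.    ] w 17.1 F [ 1.4 -8.6  0.6] q6 0.29
 dp/80 [ 0.003 -0.002 -0.006]
 turn/pi [ 0.0005 -0.001  -0.0002] deg -0.03
```

View pics/s44c.png

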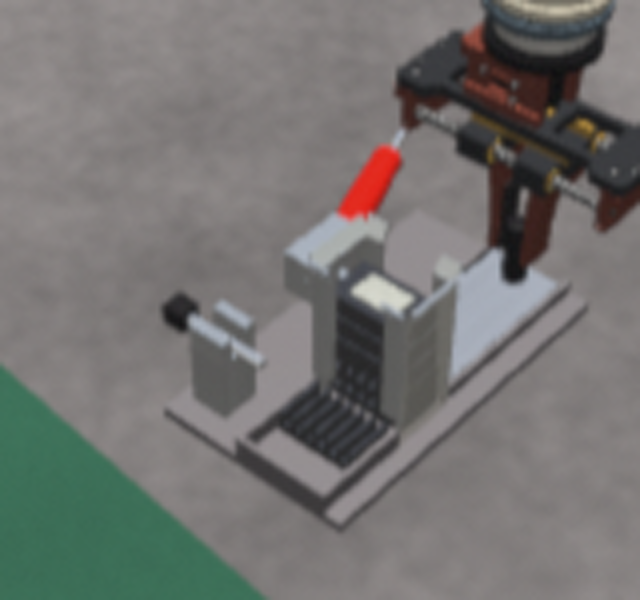

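Request:
jog_arm --steps '[{"dp": [0,0,0],"turn": [0,0,0],"claw": 0.3},{"dp": [0,0,0],"turn": [0,0,0],"claw": 0.6},{"dp": [0,0,0],"turn": [0,0,0],"claw": 0.6},{"dp": [0,0,0],"turn": [0,0,0],"claw": 0.6},{"dp": [0,0,0.3],"turn": [0,0,0],"claw": 0.6},{"dp": [0,0,0.6],"turn": [0,0,0],"claw": 0.6},{"dp": [0,0,1],"turn": [0,0,0],"claw": 0.6},{"dp": [0,0,1],"turn": [0,0,0],"claw": 0.6}]'

```text
t: 47.6
ee_pos: [552.3, 240.2, 96.0]
orientation: [-1.567, -0.087, 0.078]
ft_force: [1.3, 1.1, 0.1]
width: 52.6
```

Request:
jog_arm --steps '[{"dp": [0,0,0.4],"turn": [0,0,0],"claw": 0.6},{"dp": [0,-0.2,0.8],"turn": [0,0,-0.03],"claw": 0.6},{"dp": [-0.2,-0.3,1],"turn": [0,0,-0.065],"claw": 0.6},{"dp": [-0.4,-0.4,1],"turn": [0,0,-0.1],"claw": 0.6},{"dp": [-0.6,-0.5,1],"turn": [0,0,-0.135],"claw": 0.6},{"dp": [-0.8,-0.6,1],"turn": [0,0,-0.17],"claw": 0.6},{"dp": [-0.9,-0.8,1],"turn": [0,0,-0.205],"claw": 0.6},{"dp": [-1,-1,1],"turn": [0,0,-0.24],"claw": 0.6},{"dp": [-1,-1,1],"turn": [0,0,-0.275],"claw": 0.6},{"dp": [-1,-1,1],"turn": [0,0,-0.31],"claw": 0.6},{"dp": [-1,-1,1],"turn": [0,0,-0.345],"claw": 0.6},{"dp": [-1,-1,1],"turn": [0,0,-0.38],"claw": 0.6}]'

```text
t: 48.6
ee_pos: [472.2, 160.4, 175.9]
orientation: [-1.399, 0.847, -0.856]
ft_force: [0.8, 0.4, 0.8]
width: 52.6
```

Request:
jog_arm --steps '[{"dp": [-0.3,-0.5,0.5],"turn": [0,0,-0.03],"claw": 0.6},{"dp": [-0.4,-1,1],"turn": [0,0,-0.06],"claw": 0.6},{"dp": [-0.4,-1,1],"turn": [0,0,-0.09],"claw": 0.6},{"dp": [-0.4,-1,1],"turn": [0,0,-0.12],"claw": 0.6},{"dp": [-0.4,-1,1],"turn": [0,0,-0.12],"claw": 0.6},{"dp": [-0.4,-1,1],"turn": [0,0,-0.12],"claw": 0.6}]'

```text
t: 49.1
ee_pos: [440.1, 80.5, 255.8]
orientation: [-1.257, 1.13, -1.138]
ft_force: [0.4, 0.3, 0.3]
width: 52.8
```

```bash
python3 - <<'E'
from h import *
c=grab('wrist','w45'); st(); stack(c)
P=cloud(c);x,y,z=P[...,0],P[...,1],P[...,2]
g=c['img'].max(2)<70
k=(z>62)&(z<72)&(x>440)&(x<480)&(y>0)&(y<35)&g; print('knob',cv2.minAreaRect(P[k][:,:2].astype(np.float32)),np.median(z[k]))
k=(z>58)&(z<68)&(x>470)&(x<540)&(y>0)&(y<45)&(abs(y-21-(x-495)*.105)<5); q=P[k]; print('shank',q[:,0].max(),np.median(z[k&(x>512)]),np.median(z[k&(x<480)]),np.polyfit(q[:,0],q[:,1],1))
h=(z>62)&(z<70)&(y>180)&(x>500)&(x<600); print('handle',P[h].min(0),P[h].max(0))
f=np.array([np.cos(.105),np.sin(.105)]);gg=np.array([-f[1],f[0]])
d=np.dstack([x-564.5,y-93.6]); a=d@f;b=d@gg
k=(abs(a)<34)&(b<-24)&(b>-95)&(c['img'].max(2)<110)&(z>20)&(z<32); print('tray',k.sum(),a[k].min(),a[k].max(),b[k].min(),b[k].max(),np.median(z[k]))
E
```

```text
t 49.15 p [439.9  80.7 255.3] toolx yaw -84.12 ydir [ 0.0018 -0.0046 -1.    ] w 52.4 F [-0.5 -0.4 -0.7] q6 1.63
stack top z pct [96.9 98.6 99.1 99.6] 1118
 tilt fwd,lat [-1.3000e-02  1.6000e-02  9.8681e+01]
knob ((459.82293701171875, 18.018686294555664), (17.4736270904541, 17.578378677368164), 8.174799919128418) 67.92355473185592
shank 529.4767292659104 63.61615475134835 63.63653373337269 [  0.1032548  -29.27845501]
handle [541.04479295 228.47327468  62.10713971] [558.22148475 245.40320741  68.4825268 ]
tray 859 -29.393131447547628 33.100922553750145 -94.47376359201809 -27.42976616116023 26.175117393921653
```

View pics/w45.png

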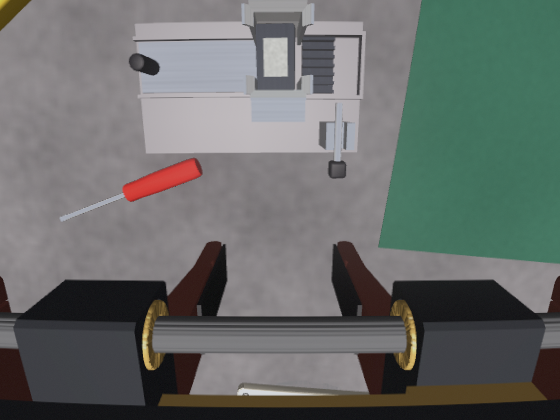

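```bash
python3 -c "
from workcell import ctrl
print(ctrl.close_job())"
```

```text
the job is handed in; nothing more can be done
None
```

The whole job is done and handed in at about 49 s. The pin is parked in the notch. Three finned and then three plain modules went in flat and right way up. The ejector was pushed in about 49.7 mm, delivering one finned module, then drawn back to its stop.

**Last checks before handing in:**
- **Stack:** the top lay at 98.6 mm and nearly level, which fits five modules settled on the floor. A plain module's label showed on top.
- **Delivery tray:** one finned module, its centre about 46 mm from the shaft's axis, so about 12 mm from the tray's middle. This was measured with the ejector in; the last picture still shows it there.
- **Pin:** the shank was level at about 59.6 mm, at the feeder's yaw, with pin_mid within about 1–2 mm of the notch.
- **Ejector and bystanders:** the handle was back where it started and the gripper touched nothing. The robot kept clear of the bystanders, though I did not re-measure them.

**Disagreements:**
- **TCP height:** the real fingertips stand about 31 mm above the reported TCP. My first try at the knob closed on air above it, without contact. I allowed for the offset from then on.
- **Parts box:** my module finder also picked up the parts box as a "plain" module, wrongly. I ignored it because it was too tall and the wrong size.

I saw no slackened grip and no knocked module.

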